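# Fetch the heat sink from between the steel block and the tin

## Task

The finned heat sink on the white storage board is hemmed in by the steel block and the round tin. First stand both of these upright on the grey fabric mat, leaving the heat sink where it is; then set the heat sink, fins up, on the middle of the circuit board's bare copper rectangle with its length along the rectangle's. Only then put the block back on the middle of the black square rubber pad and the tin on the middle of the round cork coaster, both upright. Set each thing down rather than dropping it, and do not disturb the tape roll, screwdriver or cup.

Things in the scene. Friction and masses are not known exactly. Their poses are not given: they have to be found in the camera images.
- heatsink: Bare aluminium heat sink, 90 long (its x) x 36 wide (its y) x 40 mm high: 6 mm base with five 3.2 mm fins along its length; the outer fins' flat sides, 36 mm apart, are the grip. 0.13 kg. Origin: centre of underside. Starts on the white storage board (150 x 210 mm, top 10 mm above the bench) between block and tin, about 13 mm from each, length across the row.
- steel_block: Bare steel block, 36 (its x) x 46 (its y) x 56 mm high, about 0.65 kg, with a small black bore in its top. Origin: centre of underside, z up. Starts on its rubber pad beside the heat sink, its 46 mm along the row, so its two 36 mm-apart faces look away from the row and are free to grip.
- tin: Plain round steel tin with a lid, diameter 50, height 60 mm, about 0.22 kg. Origin: centre of underside, z up. Starts on its cork coaster on the other side of the heat sink; its neighbour stands along the row, the two sides across the row are free to grip.
- block_pad: Home of the steel block: black rubber pad, 66 (x) x 64 (y) x 3 mm thick, fixed on the storage board. Origin: centre of its underside, 10 mm above the bench; its top is at +3 mm. Left or right of the heat sink. Its y axis runs along the row of block, heat sink and tin.
- tin_coaster: Home of the tin: round cork coaster, diameter 66, 3 mm thick, fixed on the storage board. Origin: centre of its underside, 10 mm above the bench; its top is at +3 mm.
- side_mat: Grey fabric-faced mat for setting things aside, 130 (x) x 200 (y) x 3 mm, fixed on the bench to the left or right of the storage board. Origin: centre of its underside, on the bench; its top is at +3 mm.
- board: Green circuit board fixed in a low frame, a bare copper rectangle (100 along x, 46 mm along y) on its top. Origin: on the bench straight below the rectangle's middle; the copper is at +16 mm. Board 150 x 100 mm, from -65 to +85 mm in x, -38 to +62 mm in y; small parts on it rise under 6 mm. Left or right of the storage board, on the other side from the mat.
- tape_roll: Bystander: cardboard-brown ring, diameter 76, 25 mm high. Origin: centre of underside.
- screwdriver: Bystander: screwdriver lying on the bench, about 200 mm long along its x. Origin near its middle, underneath.
- cup: Bystander: white cup, diameter 70, 70 mm high. Origin: centre of underside.
Mind the look-alikes: they are no part of the job. What is meant by the side_mat is not green, and is the smaller of those in its own colour.

How it is judged:
By the outcome, as a careful person would: the job done as asked, in the order asked, and still so for the second after the job is handed in, with the robot touching nothing.
It also fails if it takes over 128 s, if anything falls off the work surface, if the arm or the gripper's body presses on something with over 40 N, if the wrist force passes 120 N, or if a joint passes its speed limit or range.

## Robot

A 6-joint arm with a two-finger parallel gripper is mounted at the origin on the work surface. World frame = base frame: x ahead of the robot, y to its left, z up, the work surface at z = 0. Lengths are in m, angles in rad, forces in N, time in s.
With the tool pointing down it reaches from about 0.275 to 0.875 m from the base axis. Payload 12.5 kg.
Tool frame: the origin (TCP) lies at the very end of the fingers, on their centre line; the grasp point (between the pads) lies 19 mm behind it; z points along the fingers, y is the direction in which the jaws open and shut (so a half turn about z gives the same grasp; the last joint's range is limited). The gripper opens to 85 mm and grips with 20 to 120 N. Pads are 22 mm wide; open, the fingers measure 114 mm over their backs; the gripper's body (76 mm by 85 mm) begins 54 mm behind the grasp point. The pads swing forward as they close: fully open they stand 13 mm farther back than shut.
Start: joints at [-1.315, 0.351, 1.652, -0, 1.139, -0.085], TCP at [0.184, -0.518, 0.196] pointing down, gripper open.
Joint ranges: [-2.75, 2.75], [-0.79, 2.1], [0.01, 2.65], [-1.57, 4.71], [0.07, 3.14], [-2.87, 2.87]. Speed limits (rad/s): [2.22, 2.22, 2.79, 3.14, 3.14, 3.14].

## Interface

Orientations are given as a rotation vector (axis times angle).
In Python, from plant import manip gives the robot as it stands. The module is installed in compiled form; this text tells all that it offers.
- The arm moves only by the tool apply_moves, never from a script. Its argument "plan" is a list of rows, each an object with "rotation": the turn, a rotation vector about the tool's x, y, z in rad, a list of three; "delta_pos": the shift along the tool's x, y, z in m, a list of three; "grip": the finger opening in m, from 0 to 0.0854. In form: [{"rotation": [wx, wy, wz], "delta_pos": [x, y, z], "grip": grip}, ...]. A call has exactly 8 rows; each row shifts and turns the pose as measured when the row begins, along the tool's axes as they then stand; what a row does not reach is not made up. A row lasts 1/10 s, in which the tool goes at most 50 mm and 8.59 degrees, less where a joint would pass 70% of its speed; a pose out of reach is approached as far as the arm can. A call with a gripper value outside its range is refused whole. The fingers move at their own pace and stop on an object; "squeeze" is the grip in N (left out, the last holds). Time passes only in rows, so rows that do not move let the fingers close, or fill a call up. It gives the time, the measured TCP pose, the force and the opening at its end, in the units of the state.
- manip.get_obs(): the state, without advancing time (a new reading comes with each control period).
- manip.get_image(name): name is "scene" or "top" or "wrist"; returns a dict with "image" (480x640x3 uint8, blue, green, red), "camera_matrix" (3x3 intrinsics, pixels), "view" (4x4, takes a point from world to camera coordinates); the wrist camera has in their place "T_tool_cam" (4x4, takes a point from camera to tool coordinates, whose origin is the TCP and whose axes are the flange's). Camera axes: x right, y up, looking along -z (the intrinsics and any distortion apply to the point x, -y, -z); pixel columns grow to the right and rows downward; lengths in m; the calibration is good to about 2 mm. A picture is of the moment at which its call begins: read the wrist's pose just before it. There is no depth.
- manip.finish_job(): hands the job in, once; it reports no verdict.
The state is a dict: "clock": time; "q": joint angles; "joint_velocities": joint speeds; "joint_efforts": joint torques, N m; "eef_pos": TCP position; "orientation": TCP orientation; "ft_force": force on the tool from outside, world axes, zero at the start; "ft_torque": the same for the moment, N m; "width": opening from 0.0 (shut) to 1.0 (fully open).
Only numpy, scipy, OpenCV 4.12 (cv2) and the standard library are available. Lean on these libraries where they do the work, as an engineer would, in place of code of your own. Each camera call takes 0.05 s, during which the arm holds its last target.

## Working session

There is one attempt and no reset: what is moved stays moved. The work goes in short steps, Python scripts to look and compute and a tool call to move; the robot and the scene stay as the last step left them, time stands still between calls to the robot, and variables do not carry over. Pictures are saved under pics/ and viewed, and the job is handed in when it is done.

Besides the shell and the picture viewer there is one more tool, called after "Request:" by a JSON object that holds its "op" and its "data". apply_moves: Moves the arm, as the interface text tells. Its arguments: {"type":"object","properties":{"plan":{"type":"array"},"squeeze":{"type":"number"}},"required":["plan"]}

```bash
ls; mkdir -p pics; python3 - <<'E'
from plant import manip
import cv2,numpy as np
o=manip.get_obs();print(o)
for n in["scene","top","wrist"]:
    d=manip.get_image(n);cv2.imwrite(f"pics/a_{n}.png",d["image"])
    for k in d:
        if k!="image":print(n,k,np.round(d[k],4).tolist() if k in("camera_matrix","view","T_tool_cam") else d[k])
E
```

```text
pics
{'clock': 0.0, 'q': array([-1.31459156e+00,  3.51220552e-01,  1.65245850e+00,  2.19253592e-05,
        1.13912733e+00, -8.45945147e-02]), 'joint_velocities': array([-0.00044544,  0.00023123,  0.00064495,  0.00117264,  0.00168221,
       -0.00018979]), 'joint_efforts': array([ 1.20453198e-03, -5.06099975e+01, -2.91402608e+01, -2.71181409e-05,
        4.51808111e-03,  5.18170765e-06]), 'eef_pos': array([ 0.18376412, -0.5179721 ,  0.19555397]), 'orientation': array([-3.09490222e+00, -5.32519821e-01,  1.32180083e-04]), 'ft_force': array([ 0.06736653,  0.55133434, -0.52664713]), 'ft_torque': array([ 0.03081733, -0.00969652, -0.03374402]), 'width': 1.0033618343555837}
scene camera_matrix [[585.4522, 0.0, 321.0462], [0.0, 585.4522, 241.8909], [0.0, 0.0, 1.0]]
scene view [[-0.7642, 0.6448, -0.0132, 0.3931], [-0.5397, -0.6282, 0.5605, 0.2304], [0.3531, 0.4354, 0.8281, -1.4626], [0.0, 0.0, 0.0, 1.0]]
top camera_matrix [[488.9608, 0.0, 323.3822], [0.0, 488.9608, 239.8353], [0.0, 0.0, 1.0]]
top view [[-0.0056, -1.0, -0.0008, -0.0034], [0.9979, -0.0056, 0.0651, -0.4758], [-0.0651, -0.0004, 0.9979, -0.9919], [0.0, 0.0, 0.0, 1.0]]
wrist camera_matrix [[353.4804, 0.0, 320.8613], [0.0, 353.4804, 235.8879], [0.0, 0.0, 1.0]]
wrist T_tool_cam [[-0.0004, 0.953, 0.3031, 0.0773], [1.0, 0.0006, -0.0004, 0.0001], [-0.0005, 0.3031, -0.953, -0.1767], [0.0, 0.0, 0.0, 1.0]]
```

View pics/a_top.png

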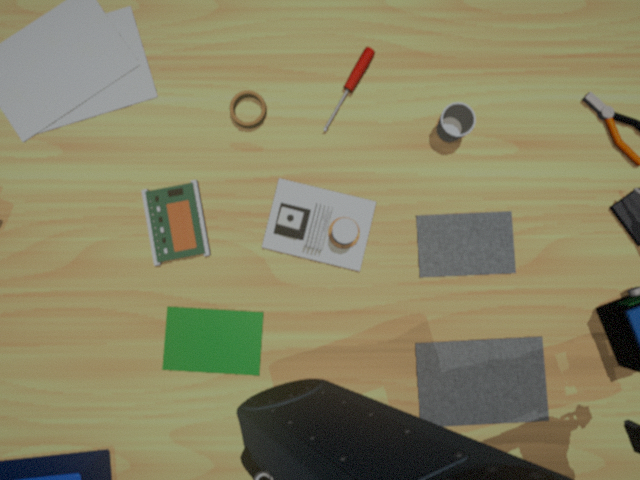

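View pics/a_scene.png

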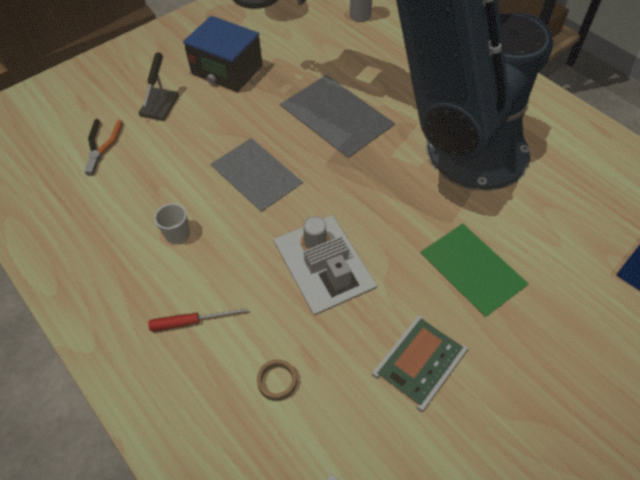

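View pics/a_wrist.png

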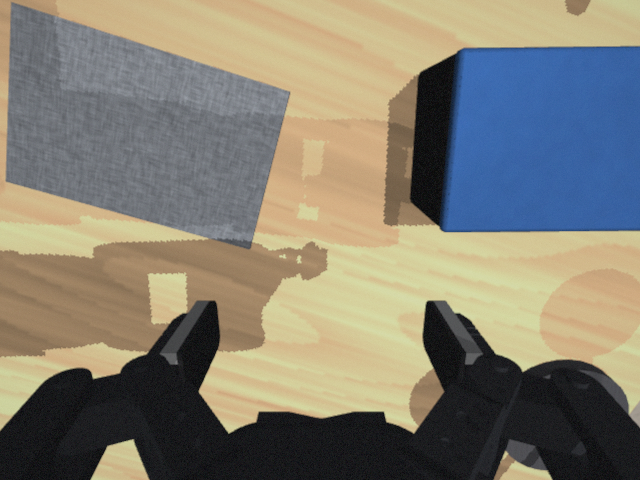

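```bash
cat > h.py <<'E'
from plant import manip
import cv2,numpy as np
from scipy.spatial.transform import Rotation as R
def cam(n):
    """returns image,K,world->cam 4x4"""
    o=manip.get_obs(); d=manip.get_image(n)
    if n=="wrist":
        T=np.eye(4);T[:3,:3]=R.from_rotvec(o["orientation"]).as_matrix();T[:3,3]=o["eef_pos"]
        V=np.linalg.inv(T@d["T_tool_cam"])
    else: V=d["view"]
    return d["image"],d["camera_matrix"],V
def save(name,n):
    im,K,V=cam(n);cv2.imwrite(f"pics/{name}.png",im);np.savez(f"pics/{name}.npz",K=K,V=V);return im,K,V
def load(name):
    z=np.load(f"pics/{name}.npz");return z["K"],z["V"]
def ray(K,V,uv):
    C=np.linalg.inv(V);d=np.linalg.inv(K)@[uv[0],uv[1],1];d=C[:3,:3]@[d[0],-d[1],-d[2]]
    return C[:3,3],d/np.linalg.norm(d)
def onz(K,V,uv,z):
    c,d=ray(K,V,uv);return c+d*(z-c[2])/d[2]
def proj(K,V,P):
    P=np.atleast_2d(P);p=P@V[:3,:3].T+V[:3,3];p=p*[1,-1,-1];q=p@K.T;return q[:,:2]/q[:,2:]
def tri(obs):
    A=np.zeros((3,3));b=np.zeros(3)
    for K,V,uv in obs:
        c,d=ray(K,V,uv);M=np.eye(3)-np.outer(d,d);A+=M;b+=M@c
    return np.linalg.solve(A,b)
E
python3 - <<'E'
from h import *
o=manip.get_obs();d=manip.get_image("top");K,V=d["camera_matrix"],d["view"]
np.savez("pics/a_top.npz",K=K,V=V);d=manip.get_image("scene");np.savez("pics/a_scene.npz",K=d["camera_matrix"],V=d["view"])
for n,uv,z in [("mat1",(417,215),.003),("mat2",(511,212),.003),("mat3",(515,272),.003),("mat4",(420,277),.003),
 ("sb1",(280,180),.01),("sb2",(375,202),.01),("sb3",(359,270),.01),("sb4",(263,247),.01),
 ("block",(290.5,219),.069),("tin",(343,232),.073),
 ("cu1",(166,203),.016),("cu2",(187,200),.016),("cu3",(197,247),.016),("cu4",(175,251),.016),
 ("tape",(248,109),.02),("cup",(457,119),.07),("sdt",(325,132),.01),("sdh",(370,50),.01)]:
    print(n,onz(K,V,uv,z).round(3))
E
```

```text
mat1 [ 0.528 -0.202  0.003]
mat2 [ 0.533 -0.399  0.003]
mat3 [ 0.407 -0.404  0.003]
mat4 [ 0.398 -0.206  0.003]
sb1 [0.602 0.084 0.01 ]
sb2 [ 0.554 -0.114  0.01 ]
sb3 [ 0.413 -0.079  0.01 ]
sb4 [0.462 0.119 0.01 ]
block [0.513 0.058 0.069]
tin [ 0.487 -0.044  0.073]
cu1 [0.554 0.319 0.016]
cu2 [0.56  0.276 0.016]
cu3 [0.462 0.254 0.016]
cu4 [0.454 0.299 0.016]
tape [0.75 0.15 0.02]
cup [ 0.71  -0.272  0.07 ]
sdt [ 0.703 -0.011  0.01 ]
sdh [ 0.88  -0.107  0.01 ]
```

```bash
python3 - <<'E'
import cv2
im=cv2.imread("pics/a_top.png");cv2.imwrite("pics/a_top_z.png",cv2.resize(im[170:280,135:385],None,fx=3.2,fy=3.2,interpolation=cv2.INTER_CUBIC))
E
```

```text
(no output)
```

View pics/a_top_z.png

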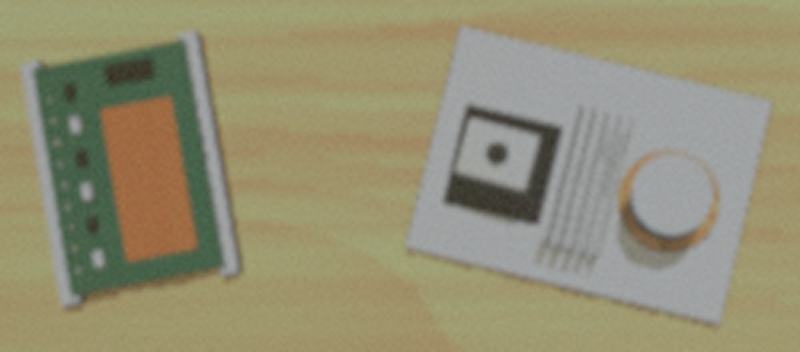

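```bash
cat > p.py <<'E'
from h import *
import sys,json
def Rdown(yang):
    y=np.array([np.cos(yang),np.sin(yang),0]);z=np.array([0,0,-1.]);return np.c_[np.cross(y,z),y,z]
def plan(pos,yang,grip,n=8,vmax=.045,wmax=.14,frac=None):
    """yang deg: world angle of tool y (mod 180 nearest). n rows moving, rest hold"""
    o=manip.get_obs();p=o["eef_pos"].copy();Rm=R.from_rotvec(o["orientation"]).as_matrix()
    cy=np.degrees(np.arctan2(Rm[1,1],Rm[0,1]))
    T=Rdown(np.radians(yang));pos=np.array(pos,float)
    print("t %.2f"%o["clock"],"pos",p.round(4),"yang %.2f"%cy,"tilt",np.degrees(np.arccos(-Rm[2,2])).round(2),"F",o["ft_force"].round(1),"w %.4f"%(o["width"]*.0854),"q6 %.2f q1 %.2f"%(o["q"][5],o["q"][0]))
    rows=[]
    for i in range(8):
        rem=n-i
        d=pos-p;rv=R.from_matrix(Rm.T@T).as_rotvec()
        if rem>0:
            f=1/rem
            L=np.linalg.norm(d)*f;st=d*f*min(1,vmax/max(L,1e-9));a=np.linalg.norm(rv)*f;w=rv*f*min(1,wmax/max(a,1e-9))
        else: st=np.zeros(3);w=np.zeros(3)
        dl=np.round(Rm.T@st,3 if np.linalg.norm(st)>.004 else 4);w=np.round(w,3)
        rows.append({"rotation":w.tolist(),"delta_pos":dl.tolist(),"grip":grip})
        p=p+Rm@dl;Rm=Rm@R.from_rotvec(w).as_matrix()
    print("left",(pos-p).round(4),np.degrees(R.from_matrix(Rm.T@T).magnitude()).round(2))
    for r in rows:print(json.dumps(r)+",")
if __name__=="__main__":
    a=[float(x) for x in sys.argv[1:]]
    plan(a[:3],a[3],a[4],int(a[5]) if len(a)>5 else 8,a[6] if len(a)>6 else .045)
E
python3 p.py .43 0.01 .2 -13.6 .085 8 .049
```

```text
t 0.25 pos [ 0.1838 -0.5182  0.1958] yang -70.47 tilt 0.03 F [-0.2  0.5 -0.6] w 0.0855 q6 -0.08 q1 -1.31
left [0.0808 0.1735 0.002 ] 0.04
{"rotation": [-0.0, -0.0, -0.124], "delta_pos": [0.034, -0.035, -0.0], "grip": 0.085},
{"rotation": [-0.0, -0.0, -0.124], "delta_pos": [0.038, -0.03, -0.0], "grip": 0.085},
{"rotation": [-0.0, -0.0, -0.124], "delta_pos": [0.042, -0.025, -0.0], "grip": 0.085},
{"rotation": [-0.0, -0.0, -0.124], "delta_pos": [0.045, -0.02, -0.0], "grip": 0.085},
{"rotation": [-0.0, -0.0, -0.124], "delta_pos": [0.047, -0.014, -0.0], "grip": 0.085},
{"rotation": [-0.0, -0.0, -0.124], "delta_pos": [0.048, -0.009, -0.001], "grip": 0.085},
{"rotation": [-0.0, -0.0, -0.124], "delta_pos": [0.049, -0.002, -0.0], "grip": 0.085},
{"rotation": [-0.0, -0.0, -0.125], "delta_pos": [0.049, 0.003, -0.001], "grip": 0.085},
```

Request:
{"op": "apply_moves", "data": {"plan": [{"rotation":[0,0,-0.124],"delta_pos":[0.034,-0.035,0],"grip":0.085},{"rotation":[0,0,-0.124],"delta_pos":[0.038,-0.03,0],"grip":0.085},{"rotation":[0,0,-0.124],"delta_pos":[0.042,-0.025,0],"grip":0.085},{"rotation":[0,0,-0.124],"delta_pos":[0.045,-0.02,0],"grip":0.085},{"rotation":[0,0,-0.124],"delta_pos":[0.047,-0.014,0],"grip":0.085},{"rotation":[0,0,-0.124],"delta_pos":[0.048,-0.009,0],"grip":0.085},{"rotation":[0,0,-0.124],"delta_pos":[0.049,-0.002,0],"grip":0.085},{"rotation":[0,0,-0.125],"delta_pos":[0.049,0.003,0],"grip":0.085}]}}

```text
clock: 1.05
eef_pos: [0.3456, -0.1564, 0.1951]
orientation: [2.439, 1.977, 0.001]
ft_force: [1.5, -0.9, 0.3]
width: 0.994
```

```bash
python3 p.py .43 0.01 .2 -13.6 .085 6 .049
```

```text
t 1.05 pos [ 0.3456 -0.1564  0.1951] yang -11.95 tilt 0.12 F [ 1.5 -0.9  0.3] w 0.0849 q6 -0.34 q1 -0.55
left [-0.0001 -0.0001  0.    ] 0.01
{"rotation": [0.0, 0.0, 0.005], "delta_pos": [0.03, 0.008, -0.001], "grip": 0.085},
{"rotation": [0.0, 0.0, 0.005], "delta_pos": [0.03, 0.008, -0.001], "grip": 0.085},
{"rotation": [0.0, 0.0, 0.005], "delta_pos": [0.03, 0.008, -0.001], "grip": 0.085},
{"rotation": [0.001, 0.0, 0.005], "delta_pos": [0.03, 0.007, -0.001], "grip": 0.085},
{"rotation": [0.0, 0.0, 0.004], "delta_pos": [0.03, 0.008, -0.001], "grip": 0.085},
{"rotation": [0.001, 0.001, 0.005], "delta_pos": [0.031, 0.007, -0.0], "grip": 0.085},
{"rotation": [0.0, 0.0, 0.0], "delta_pos": [0.0, 0.0, 0.0], "grip": 0.085},
{"rotation": [0.0, 0.0, 0.0], "delta_pos": [0.0, 0.0, 0.0], "grip": 0.085},
```

Request:
{"op": "apply_moves", "data": {"plan": [{"rotation":[0,0,0.005],"delta_pos":[0.03,0.018,-0.001],"grip":0.085},{"rotation":[0,0,0.005],"delta_pos":[0.03,0.018,-0.001],"grip":0.085},{"rotation":[0,0,0.005],"delta_pos":[0.03,0.018,-0.001],"grip":0.085},{"rotation":[0,0,0.005],"delta_pos":[0.03,0.018,-0.001],"grip":0.085},{"rotation":[0,0,0.005],"delta_pos":[0.025,0.015,0],"grip":0.085},{"rotation":[0,0,0],"delta_pos":[0.01,0.008,0],"grip":0.085},{"rotation":[0,0,0],"delta_pos":[0,0,0],"grip":0.085},{"rotation":[0,0,0],"delta_pos":[0,0,0],"grip":0.085}]}}

```text
clock: 1.85
eef_pos: [0.4755, -0.0141, 0.1996]
orientation: [2.451, 1.96, 0.002]
ft_force: [-1.1, -1.0, -0.2]
width: 0.996
```

```bash
python3 -c "
from h import *
save('b1','wrist');save('b1_top','top')"; python3 p.py .49 0.09 .2 -13.6 .085 6 .049
```

```text
t 1.95 pos [ 0.4754 -0.0145  0.1997] yang -12.76 tilt 0.19 F [-0.2  0.2  1. ] w 0.0848 q6 0.10 q1 -0.13
left [-0.0004  0.0002  0.0004] 0.02
{"rotation": [0.001, 0.0, 0.002], "delta_pos": [0.018, -0.001, -0.0], "grip": 0.085},
{"rotation": [0.0, 0.0, 0.003], "delta_pos": [0.017, -0.002, -0.0], "grip": 0.085},
{"rotation": [0.001, 0.0, 0.002], "delta_pos": [0.018, -0.002, -0.0], "grip": 0.085},
{"rotation": [0.0, 0.0, 0.003], "delta_pos": [0.017, -0.001, -0.0], "grip": 0.085},
{"rotation": [0.001, 0.0, 0.002], "delta_pos": [0.018, -0.002, -0.0], "grip": 0.085},
{"rotation": [0.0, 0.001, 0.003], "delta_pos": [0.017, -0.001, -0.0], "grip": 0.085},
{"rotation": [0.0, 0.0, 0.0], "delta_pos": [0.0, 0.0, 0.0], "grip": 0.085},
{"rotation": [0.0, 0.0, 0.0], "delta_pos": [0.0, 0.0, 0.0], "grip": 0.085},
```

View pics/b1.png

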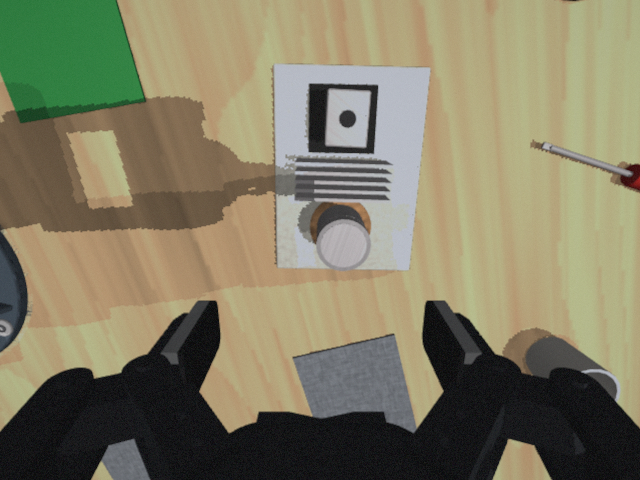

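Request:
{"op": "apply_moves", "data": {"plan": [{"rotation":[0,0,0.003],"delta_pos":[0.02,-0.001,0],"grip":0.085},{"rotation":[0,0,0.003],"delta_pos":[0.025,-0.002,0],"grip":0.085},{"rotation":[0.001,0,0.003],"delta_pos":[0.025,-0.002,0],"grip":0.085},{"rotation":[0,0,0.003],"delta_pos":[0.025,-0.002,0],"grip":0.085},{"rotation":[0.001,0,0.003],"delta_pos":[0.02,-0.002,0],"grip":0.085},{"rotation":[0,0,0],"delta_pos":[0.005,0,0],"grip":0.085},{"rotation":[0,0,0],"delta_pos":[0,0,0],"grip":0.085},{"rotation":[0,0,0],"delta_pos":[0,0,0],"grip":0.085}]}}

```text
clock: 2.75
eef_pos: [0.492, 0.1002, 0.2005]
orientation: [2.478, 1.927, -0.001]
ft_force: [-0.0, 0.5, 0.5]
width: 1.001
```

```bash
python3 -c "
from h import *
save('b2','wrist');save('b2_top','top');save('b2_scene','scene')"; python3 p.py .49 0.09 .2 -13.6 .085 6 .049|head -1
```

```text
t 2.90 pos [0.4921 0.1003 0.2006] yang -14.27 tilt 0.15 F [-0.2  0.2  1.4] w 0.0851 q6 0.36 q1 0.11
```

View pics/b2.png

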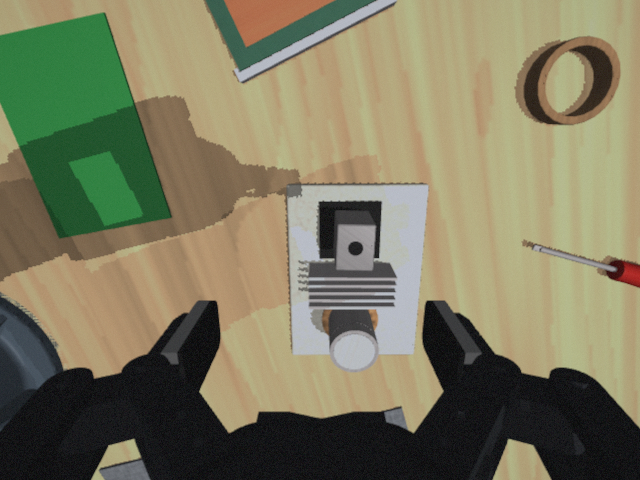

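```bash
python3 - <<'E'
import cv2
for n,(x,y,w,h) in {"b1":(260,55,190,225),"b2":(280,175,160,205)}.items():
    im=cv2.imread(f"pics/{n}.png")[y:y+h,x:x+w];s=4 if 0 else 600/h
    s=2.9; s=min(600/h,800/w)
    im=cv2.resize(im,None,fx=s,fy=s,interpolation=cv2.INTER_CUBIC)
    for k in range(0,w,20):cv2.putText(im,str(x+k),(int(k*s),8),0,.3,(0,0,255),1);cv2.line(im,(int(k*s),10),(int(k*s),14),(0,0,255),1)
    for k in range(0,h,20):cv2.putText(im,str(y+k),(0,int(k*s)+4),0,.3,(0,0,255),1)
    cv2.imwrite(f"pics/{n}_z.png",im);print(s)
E
```

```text
2.6666666666666665
2.926829268292683
```

View pics/b1_z.png

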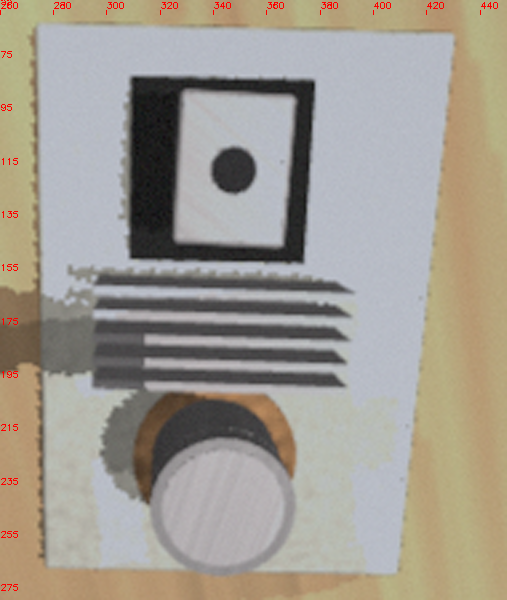

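View pics/b2_z.png

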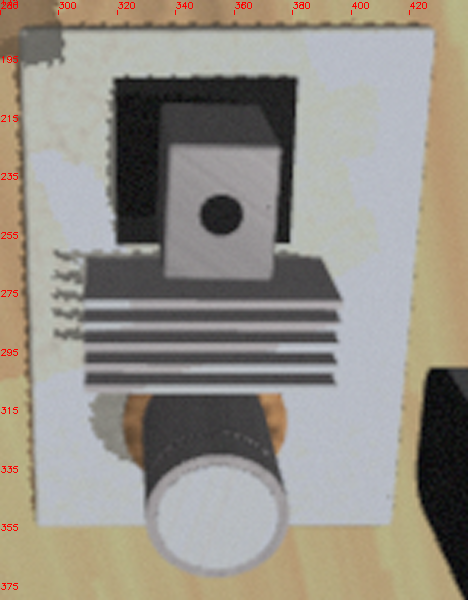

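```bash
cat > fit1.py <<'E'
from h import *
from scipy.optimize import least_squares
S={"b1":(8/3,260,55),"b2":(2.926829,280,175)}
def px(n,uv):
    s,x,y=S[n];return np.array(uv)/s+[x,y]-0.5+0.5/s
def fit(name,model,obs,x0,fz=True):
    # model Nx3 local; obs {img: Nx2 zoom px}
    C={n:load(n) for n in obs}
    def pts(p):
        c,s=np.cos(p[2]),np.sin(p[2]);return np.array(model)@np.array([[c,s,0],[-s,c,0],[0,0,1]])+[p[0],p[1],p[3]]
    def res(p):
        return np.concatenate([(proj(*C[n],pts(p))-[px(n,u) for u in obs[n]]).ravel() for n in obs])
    r=least_squares(res,x0);print(name,"x %.4f y %.4f yaw %.2f z %.4f rms px %.2f"%(r.x[0],r.x[1],np.degrees(r.x[2]),r.x[3],np.sqrt(np.mean(r.fun**2))))
    for n in obs:
        k=list(obs).index(n);m=len(model)*2;print("   ",n,r.fun[k*m:(k+1)*m].round(1))
    return r.x
def rect(a,b,z=0):  # TL,TR,BR,BL in image: up=+y, right=+x
    return [(-a,b,z),(a,b,z),(a,-b,z),(-a,-b,z)]
y0=-.23
fit("block_top",rect(.018,.023),{"b1":[(181,88),(297,95),(285,248),(173,241)],"b2":[(168,145),(281,148),(273,279),(163,277)]},[.51,.05,y0,.069])
for n in["b1","b2"]:
    o={"b1":[(234,170)],"b2":[(221,215)]}
print("bore",tri([(*load("b1"),px("b1",(234,170))),(*load("b2"),px("b2",(221,215)))]).round(4))
fit("pad",rect(.033,.032),{"b1":[(132,77),(315,81),(303,262),(131,257)],"b2":[(115,78),(297,78),(289,243),(117,242)]},[.51,.05,y0,.013])
fit("board",rect(.075,.105),{"b1":[(40,26),(454,34),(398,573),(45,567)],"b2":[(20,27),(434,29),(388,524),(37,524)]},[.51,.0,y0,.01])
fit("hs",[(-.045,.018,0),(.045,.018,0),(.045,-.0148,0),(-.045,-.0148,0)],{"b1":[(94,286),(356,293),(349,387),(93,387)],"b2":[(85,300),(342,300),(336,385),(85,385)]},[.51,.0,y0,.05])
print("tinlid",tri([(*load("b1"),px("b1",(223,505))),(*load("b2"),px("b2",(217,515)))]).round(4))
E
python3 fit1.py
```

```text
block_top x 0.5151 y 0.0599 yaw -15.52 z 0.0661 rms px 0.52
    b1 [-0.3  0.   0.3 -0.2 -0.1  0.4 -0.2  0.9]
    b2 [-0.1 -0.9  0.6 -1.1 -0.   0.5 -0.1  0.4]
bore [0.5149 0.0601 0.0684]
pad x 0.5143 y 0.0600 yaw -14.05 z 0.0094 rms px 0.33
    b1 [-0.  -0.2  0.1  0.   0.1  0.4 -0.5  0.8]
    b2 [ 0.1 -0.2  0.2 -0.5  0.2 -0.4 -0.3  0.2]
board x 0.5081 y 0.0036 yaw -14.12 z 0.0043 rms px 0.54
    b1 [-1.  -0.6  0.2  0.7 -0.6  0.5  0.2 -0.1]
    b2 [ 0.2  0.7  0.4 -0.4  0.8 -0.7 -0.2 -0.3]
hs x 0.5013 y 0.0045 yaw -13.92 z 0.0476 rms px 0.58
    b1 [-0.2  0.8 -0.3  0.2 -0.5  0.1  0.3 -1.8]
    b2 [-0.3  0.6  0.3  0.   0.5 -0.3  0.2  0.3]
tinlid [ 0.4896 -0.0452  0.0729]
```

```bash
python3 p.py .515 0.060 .10 -14.5 .085 7 .049
```

```text
t 2.90 pos [0.4921 0.1003 0.2006] yang -14.27 tilt 0.15 F [-0.2  0.2  1.4] w 0.0851 q6 0.36 q1 0.11
left [-0.     -0.0002  0.0003] 0.01
{"rotation": [0.0, 0.0, 0.001], "delta_pos": [-0.005, 0.005, 0.014], "grip": 0.085},
{"rotation": [0.0, 0.0, 0.001], "delta_pos": [-0.005, 0.004, 0.014], "grip": 0.085},
{"rotation": [0.0, 0.0, 0.0], "delta_pos": [-0.005, 0.005, 0.015], "grip": 0.085},
{"rotation": [0.0, 0.0, 0.001], "delta_pos": [-0.005, 0.004, 0.014], "grip": 0.085},
{"rotation": [0.001, 0.001, 0.0], "delta_pos": [-0.004, 0.005, 0.015], "grip": 0.085},
{"rotation": [0.0, 0.0, 0.001], "delta_pos": [-0.005, 0.005, 0.014], "grip": 0.085},
{"rotation": [0.001, 0.001, 0.0], "delta_pos": [-0.004, 0.004, 0.015], "grip": 0.085},
{"rotation": [0.0, 0.0, 0.0], "delta_pos": [0.0, 0.0, 0.0], "grip": 0.085},
```

Request:
{"op": "apply_moves", "data": {"plan": [{"rotation":[0,0,0.001],"delta_pos":[-0.005,0.005,0.014],"grip":0.085},{"rotation":[0,0,0.001],"delta_pos":[-0.005,0.005,0.014],"grip":0.085},{"rotation":[0,0,0.001],"delta_pos":[-0.005,0.005,0.015],"grip":0.085},{"rotation":[0,0,0.001],"delta_pos":[-0.005,0.004,0.014],"grip":0.085},{"rotation":[0.001,0.001,0],"delta_pos":[-0.004,0.005,0.015],"grip":0.085},{"rotation":[0,0,0],"delta_pos":[-0.005,0.005,0.014],"grip":0.085},{"rotation":[0.001,0.001,0],"delta_pos":[-0.004,0.004,0.015],"grip":0.085},{"rotation":[0,0,0],"delta_pos":[0,0,0],"grip":0.085}]}}

```text
clock: 3.7
eef_pos: [0.5174, 0.0541, 0.0967]
orientation: [2.487, 1.917, 0.003]
ft_force: [-0.4, 0.9, 0.2]
width: 0.993
```

```bash
python3 -c "
from h import *
save('b3','wrist')"; python3 p.py .515 0.060 .026 -14.5 .085 7 .049
```

```text
t 3.75 pos [0.5178 0.0544 0.0977] yang -14.74 tilt 0.21 F [-0.2 -0.9  0.8] w 0.0854 q6 0.27 q1 0.02
left [-0.0003 -0.0003  0.0003] 0.03
{"rotation": [0.0, -0.0, -0.001], "delta_pos": [0.001, -0.001, 0.01], "grip": 0.085},
{"rotation": [0.001, -0.0, -0.001], "delta_pos": [0.001, -0.001, 0.01], "grip": 0.085},
{"rotation": [0.0, -0.0, -0.0], "delta_pos": [0.001, -0.0, 0.01], "grip": 0.085},
{"rotation": [0.001, -0.0, -0.001], "delta_pos": [0.0, -0.001, 0.01], "grip": 0.085},
{"rotation": [0.0, -0.0, -0.0], "delta_pos": [0.001, -0.0, 0.011], "grip": 0.085},
{"rotation": [0.001, -0.001, -0.001], "delta_pos": [0.0, -0.001, 0.01], "grip": 0.085},
{"rotation": [0.0, -0.0, -0.0], "delta_pos": [0.001, -0.0, 0.011], "grip": 0.085},
{"rotation": [0.0, 0.0, 0.0], "delta_pos": [0.0, 0.0, 0.0], "grip": 0.085},
```

View pics/b3.png

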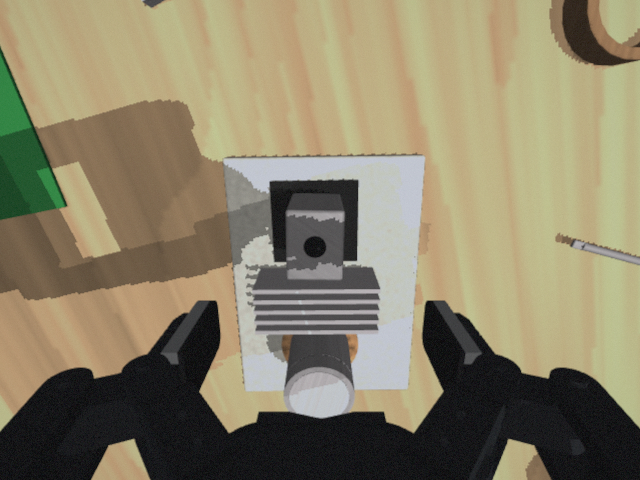

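```bash
python3 -c "
from h import *
K,V=load('b3')
print(onz(K,V,(315,246.5),.069),proj(K,V,[[.5178,.0544,.0977],[.515,.06,.069]]))"
```

```text
[0.51519744 0.06034206 0.069     ] [[321.84118239 273.01998429]
 [314.83398978 247.08688514]]
```

Request:
{"op": "apply_moves", "data": {"plan": [{"rotation":[0,0,-0.001],"delta_pos":[0.002,-0.001,0.008],"grip":0.085},{"rotation":[0.001,0,-0.001],"delta_pos":[0.001,-0.001,0.01],"grip":0.085},{"rotation":[0,0,0],"delta_pos":[0.001,0,0.01],"grip":0.085},{"rotation":[0.001,0,-0.001],"delta_pos":[0,-0.001,0.01],"grip":0.085},{"rotation":[0,0,0],"delta_pos":[0.001,0,0.009],"grip":0.085},{"rotation":[0.001,0,0],"delta_pos":[0,-0.001,0.008],"grip":0.085},{"rotation":[0,0,0],"delta_pos":[0,0,0.005],"grip":0.085},{"rotation":[0,0,0],"delta_pos":[0,0,0],"grip":0.085}]}}

```text
clock: 4.55
eef_pos: [0.5155, 0.0615, 0.0339]
orientation: [2.484, 1.923, 0.004]
ft_force: [0.2, -0.1, -0.4]
width: 0.996
```

```bash
python3 p.py .515 0.060 .026 -14.5 .085 5 .049
```

```text
t 4.55 pos [0.5155 0.0615 0.0339] yang -14.50 tilt 0.15 F [ 0.2 -0.1 -0.4] w 0.0850 q6 0.28 q1 0.03
left [-0. -0.  0.] 0.03
{"rotation": [0.0, -0.0, -0.0], "delta_pos": [-0.0003, -0.0, 0.0016], "grip": 0.085},
{"rotation": [0.001, -0.0, -0.0], "delta_pos": [-0.0003, -0.0, 0.0016], "grip": 0.085},
{"rotation": [0.0, -0.001, -0.0], "delta_pos": [-0.0003, -0.0, 0.0016], "grip": 0.085},
{"rotation": [0.001, -0.0, -0.0], "delta_pos": [-0.0004, -0.0001, 0.0015], "grip": 0.085},
{"rotation": [0.0, -0.001, -0.0], "delta_pos": [-0.0003, -0.0, 0.0016], "grip": 0.085},
{"rotation": [0.0, 0.0, 0.0], "delta_pos": [0.0, 0.0, 0.0], "grip": 0.085},
{"rotation": [0.0, 0.0, 0.0], "delta_pos": [0.0, 0.0, 0.0], "grip": 0.085},
{"rotation": [0.0, 0.0, 0.0], "delta_pos": [0.0, 0.0, 0.0], "grip": 0.085},
```

Request:
{"op": "apply_moves", "data": {"plan": [{"rotation":[0,0,0],"delta_pos":[-0.0005,0,0.002],"grip":0.085},{"rotation":[0.001,0,0],"delta_pos":[-0.0005,0,0.002],"grip":0.07},{"rotation":[0,-0.001,0],"delta_pos":[-0.0003,0,0.002],"grip":0.06},{"rotation":[0.001,0,0],"delta_pos":[0,0,0.001],"grip":0.05},{"rotation":[0,0,0],"delta_pos":[0,0,0],"grip":0.045},{"rotation":[0,0,0],"delta_pos":[0,0,0],"grip":0.04},{"rotation":[0,0,0],"delta_pos":[0,0,0],"grip":0.036},{"rotation":[0,0,0],"delta_pos":[0,0,0],"grip":0.03}], "squeeze": 70}}

```text
clock: 5.35
eef_pos: [0.5157, 0.0601, 0.0277]
orientation: [2.484, 1.923, 0.002]
ft_force: [-1.6, 0.2, 5.1]
width: 0.389
```

```bash
python3 p.py .515 0.060 .12 -14.5 .02 8 .049
```

```text
t 5.35 pos [0.5157 0.0601 0.0277] yang -14.52 tilt 0.08 F [-1.6  0.2  5.1] w 0.0332 q6 0.28 q1 0.03
left [ 0.0004 -0.0003  0.0003] 0.02
{"rotation": [0.0, -0.0, -0.0], "delta_pos": [-0.0, -0.0, -0.012], "grip": 0.02},
{"rotation": [0.0, -0.0, -0.0], "delta_pos": [-0.0, -0.0, -0.011], "grip": 0.02},
{"rotation": [0.0, -0.0, -0.0], "delta_pos": [-0.0, -0.0, -0.012], "grip": 0.02},
{"rotation": [0.0, -0.0, -0.0], "delta_pos": [-0.0, -0.0, -0.011], "grip": 0.02},
{"rotation": [0.0, -0.0, -0.0], "delta_pos": [-0.0, -0.0, -0.012], "grip": 0.02},
{"rotation": [0.0, -0.0, -0.0], "delta_pos": [-0.0, -0.0, -0.011], "grip": 0.02},
{"rotation": [0.0, -0.0, -0.0], "delta_pos": [-0.0, -0.0, -0.012], "grip": 0.02},
{"rotation": [0.001, -0.001, -0.0], "delta_pos": [-0.0, -0.001, -0.011], "grip": 0.02},
```

Request:
{"op": "apply_moves", "data": {"plan": [{"rotation":[0,0,0],"delta_pos":[0,0,0],"grip":0.02},{"rotation":[0,0,0],"delta_pos":[0,0,0],"grip":0.02},{"rotation":[0,0,0],"delta_pos":[0,0,-0.008],"grip":0.02},{"rotation":[0,0,0],"delta_pos":[0,0,-0.012],"grip":0.02},{"rotation":[0,0,0],"delta_pos":[0,0,-0.015],"grip":0.02},{"rotation":[0,0,0],"delta_pos":[0,0,-0.02],"grip":0.02},{"rotation":[0,0,0],"delta_pos":[0,0,-0.02],"grip":0.02},{"rotation":[0,0,0],"delta_pos":[0,0,-0.02],"grip":0.02}], "squeeze": 90}}

```text
clock: 6.15
eef_pos: [0.5124, 0.06, 0.1258]
orientation: [-2.481, -1.92, 0.008]
ft_force: [-0.8, 0.8, -6.0]
width: 0.376
```

```bash
python3 -c "
from h import *
save('c1','wrist');save('c1_top','top')"; python3 p.py .467 -0.25 .17 0 .02 8 .045
```

```text
t 6.25 pos [0.5142 0.06   0.1273] yang -14.52 tilt 0.11 F [ 0.  -0.  -6.3] w 0.0323 q6 0.28 q1 0.03
left [ 0.      0.0002 -0.0002] 0.04
{"rotation": [-0.0, -0.0, -0.032], "delta_pos": [-0.039, 0.004, -0.005], "grip": 0.02},
{"rotation": [-0.0, -0.0, -0.032], "delta_pos": [-0.039, 0.003, -0.005], "grip": 0.02},
{"rotation": [-0.0, -0.0, -0.032], "delta_pos": [-0.039, 0.001, -0.005], "grip": 0.02},
{"rotation": [-0.0, -0.0, -0.031], "delta_pos": [-0.039, 0.0, -0.006], "grip": 0.02},
{"rotation": [-0.0, -0.0, -0.032], "delta_pos": [-0.039, -0.001, -0.005], "grip": 0.02},
{"rotation": [-0.001, -0.0, -0.031], "delta_pos": [-0.039, -0.002, -0.006], "grip": 0.02},
{"rotation": [-0.0, -0.0, -0.032], "delta_pos": [-0.039, -0.003, -0.005], "grip": 0.02},
{"rotation": [-0.001, -0.0, -0.031], "delta_pos": [-0.04, -0.005, -0.006], "grip": 0.02},
```

View pics/c1.png

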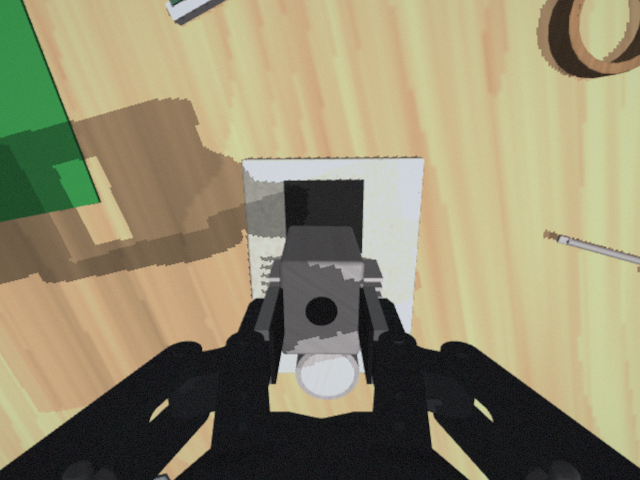

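Request:
{"op": "apply_moves", "data": {"plan": [{"rotation":[0,0,-0.032],"delta_pos":[-0.02,0.002,-0.004],"grip":0.02},{"rotation":[0,0,-0.032],"delta_pos":[-0.03,0.003,-0.004],"grip":0.02},{"rotation":[0,0,-0.032],"delta_pos":[-0.039,0.002,-0.004],"grip":0.02},{"rotation":[0,0,-0.032],"delta_pos":[-0.039,0.001,-0.004],"grip":0.02},{"rotation":[0,0,-0.032],"delta_pos":[-0.039,0,-0.004],"grip":0.02},{"rotation":[0,0,-0.03],"delta_pos":[-0.039,-0.001,-0.002],"grip":0.02},{"rotation":[0,0,-0.03],"delta_pos":[-0.039,-0.002,0],"grip":0.02},{"rotation":[0,0,-0.02],"delta_pos":[-0.035,-0.003,0],"grip":0.02}]}}

```text
clock: 7.05
eef_pos: [0.4757, -0.2237, 0.1445]
orientation: [-2.212, -2.219, 0.005]
ft_force: [1.9, 0.4, -5.5]
width: 0.382
```

```bash
python3 p.py .467 -0.25 .12 0 .02 6 .045
```

```text
t 7.05 pos [ 0.4757 -0.2237  0.1445] yang 0.18 tilt 0.49 F [ 1.9  0.4 -5.5] w 0.0326 q6 -0.53 q1 -0.53
left [ 0.0004 -0.0003 -0.0005] 0.02
{"rotation": [-0.001, -0.001, 0.001], "delta_pos": [-0.004, -0.001, 0.004], "grip": 0.02},
{"rotation": [-0.001, -0.0, 0.0], "delta_pos": [-0.004, -0.002, 0.004], "grip": 0.02},
{"rotation": [-0.001, -0.001, 0.001], "delta_pos": [-0.005, -0.001, 0.004], "grip": 0.02},
{"rotation": [-0.002, -0.0, 0.0], "delta_pos": [-0.004, -0.002, 0.004], "grip": 0.02},
{"rotation": [-0.001, -0.001, 0.001], "delta_pos": [-0.005, -0.001, 0.004], "grip": 0.02},
{"rotation": [-0.002, -0.0, 0.0], "delta_pos": [-0.004, -0.002, 0.004], "grip": 0.02},
{"rotation": [0.0, 0.0, 0.0], "delta_pos": [0.0, 0.0, 0.0], "grip": 0.02},
{"rotation": [0.0, 0.0, 0.0], "delta_pos": [0.0, 0.0, 0.0], "grip": 0.02},
```

Request:
{"op": "apply_moves", "data": {"plan": [{"rotation":[-0.001,0,0],"delta_pos":[-0.008,-0.001,0.004],"grip":0.02},{"rotation":[-0.001,0,0],"delta_pos":[-0.004,-0.001,0.008],"grip":0.02},{"rotation":[-0.001,0,0],"delta_pos":[0,0,0.012],"grip":0.02},{"rotation":[-0.001,0,0],"delta_pos":[0,0,0.016],"grip":0.02},{"rotation":[0,0,0],"delta_pos":[0,0,0.016],"grip":0.02},{"rotation":[0,0,0],"delta_pos":[0,0,0.014],"grip":0.02},{"rotation":[0,0,0],"delta_pos":[0,0,0.008],"grip":0.02},{"rotation":[0,0,0],"delta_pos":[0,0,0.004],"grip":0.02}]}}

```text
clock: 7.85
eef_pos: [0.4703, -0.2317, 0.052]
orientation: [-2.209, -2.216, 0.002]
ft_force: [0.4, -0.4, -5.7]
width: 0.381
```

```bash
python3 -c "
from h import *
save('c2','wrist');save('c2_top','top')";python3 p.py .467 -0.25 .025 0 .02 7 .045
```

```text
t 7.95 pos [ 0.4703 -0.2321  0.0525] yang 0.15 tilt 0.71 F [ 0.5  0.4 -4.8] w 0.0328 q6 -0.55 q1 -0.55
left [-0.0002 -0.     -0.0004] 0.04
{"rotation": [-0.001, -0.001, 0.0], "delta_pos": [-0.003, -0.0, 0.004], "grip": 0.02},
{"rotation": [-0.001, -0.001, 0.0], "delta_pos": [-0.003, -0.001, 0.004], "grip": 0.02},
{"rotation": [-0.002, -0.001, 0.001], "delta_pos": [-0.002, -0.0, 0.004], "grip": 0.02},
{"rotation": [-0.001, -0.001, 0.0], "delta_pos": [-0.003, -0.001, 0.004], "grip": 0.02},
{"rotation": [-0.002, -0.001, 0.001], "delta_pos": [-0.002, -0.0, 0.004], "grip": 0.02},
{"rotation": [-0.001, -0.001, 0.0], "delta_pos": [-0.003, -0.001, 0.004], "grip": 0.02},
{"rotation": [-0.002, -0.002, 0.001], "delta_pos": [-0.002, -0.0, 0.003], "grip": 0.02},
{"rotation": [0.0, 0.0, 0.0], "delta_pos": [0.0, 0.0, 0.0], "grip": 0.02},
```

View pics/c2.png

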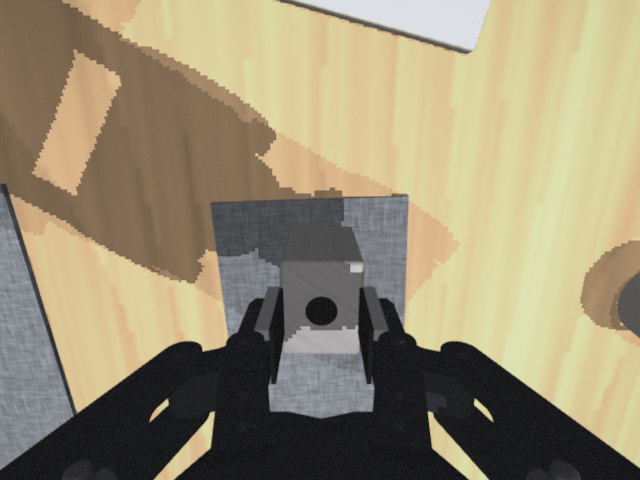

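Request:
{"op": "apply_moves", "data": {"plan": [{"rotation":[-0.001,-0.001,0],"delta_pos":[-0.003,0,0.004],"grip":0.02},{"rotation":[-0.001,-0.001,0],"delta_pos":[-0.003,-0.001,0.004],"grip":0.02},{"rotation":[-0.002,-0.001,0],"delta_pos":[-0.003,0,0.004],"grip":0.02},{"rotation":[-0.001,-0.001,0],"delta_pos":[-0.003,-0.001,0.004],"grip":0.02},{"rotation":[-0.002,-0.001,0],"delta_pos":[-0.002,0,0.004],"grip":0.02},{"rotation":[-0.001,-0.001,0],"delta_pos":[-0.002,-0.001,0.003],"grip":0.02},{"rotation":[-0.001,-0.001,0],"delta_pos":[-0.001,0,0.002],"grip":0.02},{"rotation":[0,0,0],"delta_pos":[0,0,0],"grip":0.02}]}}

```text
clock: 8.75
eef_pos: [0.4681, -0.2514, 0.0269]
orientation: [2.217, 2.221, 0.002]
ft_force: [-0.6, 0.3, -6.1]
width: 0.376
```

```bash
python3 p.py .467 -0.25 .0178 0 .02 6 .045
```

```text
t 8.75 pos [ 0.4681 -0.2514  0.0269] yang 0.12 tilt 0.22 F [-0.6  0.3 -6.1] w 0.0322 q6 -0.58 q1 -0.58
left [-0.  0. -0.] 0.02
{"rotation": [0.001, 0.0, 0.0], "delta_pos": [0.0002, -0.0002, 0.0015], "grip": 0.02},
{"rotation": [0.0, 0.0, 0.0], "delta_pos": [0.0002, -0.0002, 0.0015], "grip": 0.02},
{"rotation": [0.001, 0.0, 0.001], "delta_pos": [0.0003, -0.0002, 0.0015], "grip": 0.02},
{"rotation": [0.0, 0.001, 0.0], "delta_pos": [0.0002, -0.0002, 0.0015], "grip": 0.02},
{"rotation": [0.001, 0.0, 0.001], "delta_pos": [0.0003, -0.0002, 0.0016], "grip": 0.02},
{"rotation": [0.0, 0.001, 0.0], "delta_pos": [0.0002, -0.0001, 0.0015], "grip": 0.02},
{"rotation": [0.0, 0.0, 0.0], "delta_pos": [0.0, 0.0, 0.0], "grip": 0.02},
{"rotation": [0.0, 0.0, 0.0], "delta_pos": [0.0, 0.0, 0.0], "grip": 0.02},
```

Request:
{"op": "apply_moves", "data": {"plan": [{"rotation":[0.001,0,0],"delta_pos":[0,0,0.0015],"grip":0.02},{"rotation":[0,0,0],"delta_pos":[0,0,0.0015],"grip":0.02},{"rotation":[0.001,0,0],"delta_pos":[0,0,0.0015],"grip":0.02},{"rotation":[0,0.001,0],"delta_pos":[0,0,0.0015],"grip":0.02},{"rotation":[0.001,0,0],"delta_pos":[0,0,0.001],"grip":0.02},{"rotation":[0,0.001,0],"delta_pos":[0,0,0.001],"grip":0.02},{"rotation":[0,0,0],"delta_pos":[0,0,0.0005],"grip":0.02},{"rotation":[0,0,0],"delta_pos":[0,0,0],"grip":0.02}]}}

```text
clock: 9.55
eef_pos: [0.4685, -0.2513, 0.018]
orientation: [2.218, 2.224, 0.001]
ft_force: [-0.0, 0.8, -6.0]
width: 0.383
```

Request:
{"op": "apply_moves", "data": {"plan": [{"rotation":[0,0,0],"delta_pos":[0,0,0.0005],"grip":0.02},{"rotation":[0,0,0],"delta_pos":[0,0,0.0005],"grip":0.02},{"rotation":[0,0,0],"delta_pos":[0,0,0.0005],"grip":0.02},{"rotation":[0,0,0],"delta_pos":[0,0,0.0005],"grip":0.02},{"rotation":[0,0,0],"delta_pos":[0,0,0],"grip":0.02},{"rotation":[0,0,0],"delta_pos":[0,0,0],"grip":0.02},{"rotation":[0,0,0],"delta_pos":[0,0,0],"grip":0.02},{"rotation":[0,0,0],"delta_pos":[0,0,0],"grip":0.02}]}}

```text
clock: 10.35
eef_pos: [0.4686, -0.2514, 0.0179]
orientation: [2.218, 2.224, 0.001]
ft_force: [-2.0, 0.7, -1.3]
width: 0.382
```

Request:
{"op": "apply_moves", "data": {"plan": [{"rotation":[0,0,0],"delta_pos":[0,0,0.0006],"grip":0.02},{"rotation":[0,0,0],"delta_pos":[0,0,0.0003],"grip":0.03},{"rotation":[0,0,0],"delta_pos":[0,0,0],"grip":0.036},{"rotation":[0,0,0],"delta_pos":[0,0,0],"grip":0.042},{"rotation":[0,0,0],"delta_pos":[0,0,0],"grip":0.05},{"rotation":[0,0,0],"delta_pos":[0,0,0],"grip":0.06},{"rotation":[0,0,0],"delta_pos":[0,0,0],"grip":0.075},{"rotation":[0,0,0],"delta_pos":[0,0,0],"grip":0.085}], "squeeze": 30}}

```text
clock: 11.15
eef_pos: [0.4701, -0.2524, 0.0184]
orientation: [2.215, 2.221, 0.002]
ft_force: [-0.6, 0.5, 0.2]
width: 0.993
```

```bash
python3 p.py .467 -0.25 .18 0 .085 8 .045
```

```text
t 11.15 pos [ 0.4701 -0.2524  0.0184] yang 0.15 tilt 0.27 F [-0.6  0.5  0.2] w 0.0848 q6 -0.58 q1 -0.58
left [ 0.0003  0.0001 -0.0004] 0.03
{"rotation": [0.001, 0.0, 0.0], "delta_pos": [0.0, -0.0, -0.02], "grip": 0.085},
{"rotation": [0.0, 0.0, 0.0], "delta_pos": [0.0, -0.0, -0.02], "grip": 0.085},
{"rotation": [0.001, 0.0, 0.0], "delta_pos": [0.0, -0.0, -0.02], "grip": 0.085},
{"rotation": [0.0, 0.0, 0.001], "delta_pos": [0.0, -0.001, -0.02], "grip": 0.085},
{"rotation": [0.001, 0.001, 0.0], "delta_pos": [0.001, -0.0, -0.02], "grip": 0.085},
{"rotation": [0.0, 0.0, 0.001], "delta_pos": [0.0, -0.001, -0.021], "grip": 0.085},
{"rotation": [0.001, 0.001, 0.0], "delta_pos": [0.001, -0.0, -0.02], "grip": 0.085},
{"rotation": [0.0, 0.0, 0.001], "delta_pos": [0.0, -0.001, -0.021], "grip": 0.085},
```

Up, then back to the tin.

Request:
{"op": "apply_moves", "data": {"plan": [{"rotation":[0.001,0,0],"delta_pos":[0,0,-0.015],"grip":0.085},{"rotation":[0,0,0],"delta_pos":[0,0,-0.02],"grip":0.085},{"rotation":[0.001,0,0],"delta_pos":[0,0,-0.02],"grip":0.085},{"rotation":[0,0,0],"delta_pos":[0,0,-0.02],"grip":0.085},{"rotation":[0.001,0.001,0],"delta_pos":[0,0,-0.02],"grip":0.085},{"rotation":[0,0,0.02],"delta_pos":[0.02,0,-0.015],"grip":0.085},{"rotation":[0,0,0.035],"delta_pos":[0.03,0,-0.01],"grip":0.085},{"rotation":[0,0,0.035],"delta_pos":[0.035,0,-0.005],"grip":0.085}]}}

```text
clock: 11.95
eef_pos: [0.4719, -0.1678, 0.1476]
orientation: [2.323, 2.113, -0.0]
ft_force: [0.4, 0.5, -0.0]
width: 0.994
```

```bash
python3 p.py .4896 -0.0452 .14 -14 .085 6 .045
```

```text
t 11.95 pos [ 0.4719 -0.1678  0.1476] yang -5.42 tilt 0.08 F [ 0.4  0.5 -0. ] w 0.0849 q6 -0.34 q1 -0.43
left [ 0.0003 -0.0003 -0.0005] 0.01
{"rotation": [0.0, 0.0, 0.025], "delta_pos": [0.021, 0.001, 0.001], "grip": 0.085},
{"rotation": [0.0, 0.0, 0.025], "delta_pos": [0.021, 0.0, 0.001], "grip": 0.085},
{"rotation": [0.0, 0.0, 0.025], "delta_pos": [0.02, 0.0, 0.001], "grip": 0.085},
{"rotation": [0.0, 0.0, 0.025], "delta_pos": [0.021, -0.0, 0.001], "grip": 0.085},
{"rotation": [0.001, 0.0, 0.025], "delta_pos": [0.02, -0.001, 0.002], "grip": 0.085},
{"rotation": [0.0, 0.001, 0.025], "delta_pos": [0.021, -0.002, 0.001], "grip": 0.085},
{"rotation": [0.0, 0.0, 0.0], "delta_pos": [0.0, 0.0, 0.0], "grip": 0.085},
{"rotation": [0.0, 0.0, 0.0], "delta_pos": [0.0, 0.0, 0.0], "grip": 0.085},
```

Request:
{"op": "apply_moves", "data": {"plan": [{"rotation":[0,0,0.025],"delta_pos":[0.022,0.001,0.001],"grip":0.085},{"rotation":[0,0,0.025],"delta_pos":[0.021,0,0.001],"grip":0.085},{"rotation":[0,0,0.025],"delta_pos":[0.02,0,0.001],"grip":0.085},{"rotation":[0,0,0.025],"delta_pos":[0.018,0,0.001],"grip":0.085},{"rotation":[0.001,0,0.02],"delta_pos":[0.01,-0.001,0.002],"grip":0.085},{"rotation":[0,0.001,0.012],"delta_pos":[0.005,-0.002,0.001],"grip":0.085},{"rotation":[0,0,0],"delta_pos":[0,0,0],"grip":0.085},{"rotation":[0,0,0],"delta_pos":[0,0,0],"grip":0.085}]}}

```text
clock: 12.75
eef_pos: [0.4842, -0.0654, 0.1421]
orientation: [2.459, 1.951, 0.004]
ft_force: [0.8, 0.0, -0.3]
width: 0.998
```

```bash
python3 -c "
from h import *
im,_,_=save('d1','wrist');save('d1_top','top')
c=im[130:330,220:440];cv2.imwrite('pics/d1_z.png',cv2.resize(c,None,fx=3,fy=3,interpolation=2))"; python3 p.py .4896 -0.0452 .10 -14 .085 6 .045
```

```text
t 12.85 pos [ 0.4842 -0.0656  0.1421] yang -13.16 tilt 0.2 F [-0.5  0.6 -0.2] w 0.0852 q6 -0.00 q1 -0.23
left [ 0.0004 -0.     -0.0001] 0.04
{"rotation": [0.001, -0.0, 0.002], "delta_pos": [0.004, 0.0, 0.007], "grip": 0.085},
{"rotation": [0.001, -0.0, 0.003], "delta_pos": [0.003, 0.0, 0.007], "grip": 0.085},
{"rotation": [0.0, -0.0, 0.002], "delta_pos": [0.004, 0.0, 0.007], "grip": 0.085},
{"rotation": [0.001, -0.0, 0.003], "delta_pos": [0.003, 0.0, 0.007], "grip": 0.085},
{"rotation": [0.0, -0.0, 0.002], "delta_pos": [0.004, 0.0, 0.007], "grip": 0.085},
{"rotation": [0.001, -0.0, 0.003], "delta_pos": [0.003, 0.0, 0.007], "grip": 0.085},
{"rotation": [0.0, 0.0, 0.0], "delta_pos": [0.0, 0.0, 0.0], "grip": 0.085},
{"rotation": [0.0, 0.0, 0.0], "delta_pos": [0.0, 0.0, 0.0], "grip": 0.085},
```

View pics/d1_z.png

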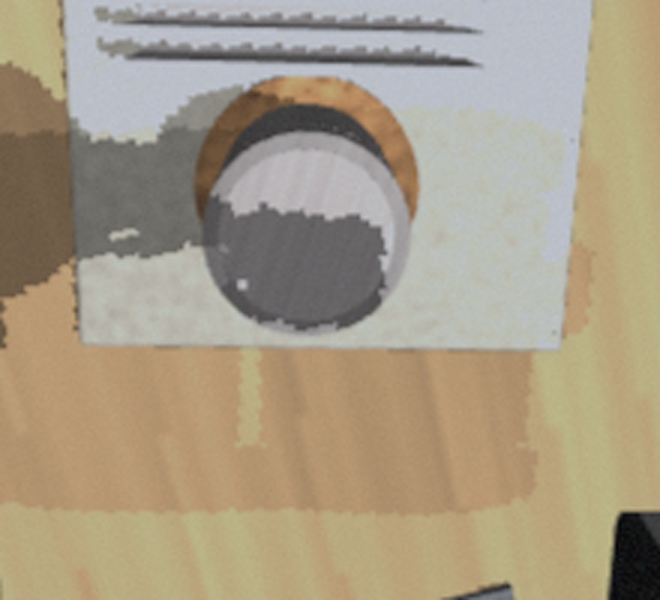

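```bash
python3 -c "
from h import *
K,V=load('d1')
t=onz(K,V,(220+307/3-.33,130+232/3-.33),.073);print(t)
a=np.linspace(0,2*np.pi,400)
for z,r in((.073,.025),(.013,.033)):
    q=proj(K,V,np.c_[t[0]+r*np.cos(a),t[1]+r*np.sin(a),0*a+z]);q=(q-[220-.33,130-.33])*3;print(q.min(0),q.max(0))
"; python3 p.py .4896 -0.0452 .10 -14 .085 6 .045|head -1
```

```text
[ 0.48974156 -0.04547077  0.073     ]
[201.49643641 125.73688706] [412.42105591 332.03371941]
[191.98596923  69.3327763 ] [418.85571058 294.26643398]
t 12.85 pos [ 0.4842 -0.0656  0.1421] yang -13.16 tilt 0.2 F [-0.5  0.6 -0.2] w 0.0852 q6 -0.00 q1 -0.23
```

Request:
{"op": "apply_moves", "data": {"plan": [{"rotation":[0.001,0,0.002],"delta_pos":[0.004,0,0.01],"grip":0.085},{"rotation":[0.001,0,0.003],"delta_pos":[0.004,0,0.014],"grip":0.085},{"rotation":[0,0,0.002],"delta_pos":[0.004,0,0.015],"grip":0.085},{"rotation":[0.001,0,0.003],"delta_pos":[0.003,0,0.015],"grip":0.085},{"rotation":[0,0,0.002],"delta_pos":[0.002,0,0.015],"grip":0.085},{"rotation":[0.001,0,0.001],"delta_pos":[0.001,0,0.013],"grip":0.085},{"rotation":[0,0,0],"delta_pos":[0,0,0.008],"grip":0.085},{"rotation":[0,0,0],"delta_pos":[0,0,0.004],"grip":0.085}]}}

```text
clock: 13.65
eef_pos: [0.4884, -0.0487, 0.0412]
orientation: [-2.477, -1.931, 0.001]
ft_force: [0.5, 0.1, 0.9]
width: 0.997
```

```bash
python3 p.py .4897 -0.0453 .029 -14 .085 5 .045
```

```text
t 13.65 pos [ 0.4884 -0.0487  0.0412] yang -14.14 tilt 0.04 F [0.5 0.1 0.9] w 0.0851 q6 0.05 q1 -0.19
left [ 0. -0.  0.] 0.03
{"rotation": [-0.0, -0.0, -0.0], "delta_pos": [0.0007, 0.0001, 0.0024], "grip": 0.085},
{"rotation": [-0.0, -0.0, -0.001], "delta_pos": [0.0007, 0.0001, 0.0024], "grip": 0.085},
{"rotation": [-0.0, -0.0, -0.0], "delta_pos": [0.0007, 0.0001, 0.0025], "grip": 0.085},
{"rotation": [-0.0, -0.0, -0.001], "delta_pos": [0.0008, 0.0001, 0.0024], "grip": 0.085},
{"rotation": [-0.001, -0.0, -0.0], "delta_pos": [0.0007, 0.0, 0.0025], "grip": 0.085},
{"rotation": [0.0, 0.0, 0.0], "delta_pos": [0.0, 0.0, 0.0], "grip": 0.085},
{"rotation": [0.0, 0.0, 0.0], "delta_pos": [0.0, 0.0, 0.0], "grip": 0.085},
{"rotation": [0.0, 0.0, 0.0], "delta_pos": [0.0, 0.0, 0.0], "grip": 0.085},
```

Request:
{"op": "apply_moves", "data": {"plan": [{"rotation":[0,0,0],"delta_pos":[0.001,0,0.003],"grip":0.085},{"rotation":[0,0,0],"delta_pos":[0.001,0,0.003],"grip":0.08},{"rotation":[0,0,0],"delta_pos":[0.0008,0,0.003],"grip":0.072},{"rotation":[0,0,0],"delta_pos":[0.0005,0,0.002],"grip":0.064},{"rotation":[0,0,0],"delta_pos":[0,0,0.001],"grip":0.058},{"rotation":[0,0,0],"delta_pos":[0,0,0],"grip":0.052},{"rotation":[0,0,0],"delta_pos":[0,0,0],"grip":0.046},{"rotation":[0,0,0],"delta_pos":[0,0,0],"grip":0.04}], "squeeze": 50}}

```text
clock: 14.45
eef_pos: [0.4899, -0.0456, 0.0297]
orientation: [2.478, 1.93, 0.001]
ft_force: [0.1, 0.5, -1.4]
width: 0.552
```

```bash
python3 p.py .4897 -0.0453 .029 -14 .03 5 .045
```

```text
t 14.45 pos [ 0.4899 -0.0456  0.0297] yang -14.16 tilt 0.05 F [ 0.1  0.5 -1.4] w 0.0471 q6 0.06 q1 -0.19
left [-0.  0.  0.] 0.02
{"rotation": [0.0, -0.0, -0.001], "delta_pos": [0.0, -0.0, 0.0001], "grip": 0.03},
{"rotation": [0.0, -0.0, -0.0], "delta_pos": [0.0001, -0.0001, 0.0001], "grip": 0.03},
{"rotation": [0.0, -0.0, -0.001], "delta_pos": [0.0, -0.0, 0.0002], "grip": 0.03},
{"rotation": [0.0, -0.0, -0.0], "delta_pos": [0.0001, -0.0001, 0.0001], "grip": 0.03},
{"rotation": [0.001, -0.0, -0.001], "delta_pos": [0.0, -0.0, 0.0002], "grip": 0.03},
{"rotation": [0.0, 0.0, 0.0], "delta_pos": [0.0, 0.0, 0.0], "grip": 0.03},
{"rotation": [0.0, 0.0, 0.0], "delta_pos": [0.0, 0.0, 0.0], "grip": 0.03},
{"rotation": [0.0, 0.0, 0.0], "delta_pos": [0.0, 0.0, 0.0], "grip": 0.03},
```

Request:
{"op": "apply_moves", "data": {"plan": [{"rotation":[0,0,0],"delta_pos":[0,0,0],"grip":0.03},{"rotation":[0,0,0],"delta_pos":[0,0,-0.008],"grip":0.03},{"rotation":[0,0,0],"delta_pos":[0,0,-0.012],"grip":0.03},{"rotation":[0,0,0],"delta_pos":[0,0,-0.018],"grip":0.03},{"rotation":[0,0,0],"delta_pos":[0,0,-0.022],"grip":0.03},{"rotation":[0,0,0],"delta_pos":[0,0,-0.022],"grip":0.03},{"rotation":[0,0,0],"delta_pos":[-0.01,0,-0.018],"grip":0.03},{"rotation":[0,0,-0.015],"delta_pos":[-0.02,0,-0.01],"grip":0.03}]}}

```text
clock: 15.25
eef_pos: [0.4816, -0.0737, 0.1474]
orientation: [-2.461, -1.952, -0.0]
ft_force: [0.9, -0.3, -2.9]
width: 0.552
```

```bash
python3 -c "
from h import *
save('d2','wrist')"; python3 p.py .467 -0.347 .15 0 .03 8 .045
```

```text
t 15.30 pos [ 0.4817 -0.0764  0.1487] yang -13.13 tilt 0.11 F [ 2.5 -2.1  0. ] w 0.0469 q6 -0.02 q1 -0.25
left [0.0002 0.0003 0.    ] 0.03
{"rotation": [0.0, 0.0, -0.029], "delta_pos": [-0.033, 0.006, -0.0], "grip": 0.03},
{"rotation": [0.0, 0.0, -0.029], "delta_pos": [-0.034, 0.005, -0.0], "grip": 0.03},
{"rotation": [0.0, 0.0, -0.029], "delta_pos": [-0.034, 0.004, -0.0], "grip": 0.03},
{"rotation": [0.0, 0.0, -0.028], "delta_pos": [-0.034, 0.003, -0.0], "grip": 0.03},
{"rotation": [0.0, 0.0, -0.029], "delta_pos": [-0.034, 0.002, -0.0], "grip": 0.03},
{"rotation": [0.0, 0.0, -0.028], "delta_pos": [-0.034, 0.001, -0.0], "grip": 0.03},
{"rotation": [0.001, 0.001, -0.029], "delta_pos": [-0.033, 0.0, -0.0], "grip": 0.03},
{"rotation": [0.0, 0.0, -0.028], "delta_pos": [-0.034, -0.001, -0.001], "grip": 0.03},
```

View pics/d2.png

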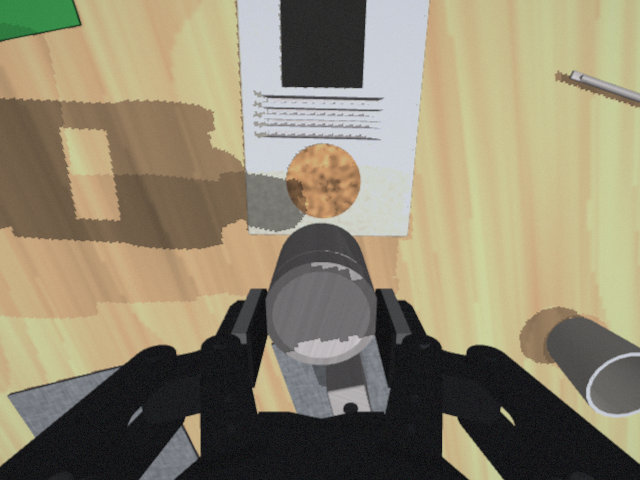

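Request:
{"op": "apply_moves", "data": {"plan": [{"rotation":[0,0,-0.029],"delta_pos":[-0.033,0.006,0],"grip":0.03},{"rotation":[0,0,-0.029],"delta_pos":[-0.036,0.005,0],"grip":0.03},{"rotation":[0,0,-0.029],"delta_pos":[-0.036,0.004,0],"grip":0.03},{"rotation":[0,0,-0.029],"delta_pos":[-0.036,0.003,0],"grip":0.03},{"rotation":[0,0,-0.029],"delta_pos":[-0.036,0.002,0],"grip":0.03},{"rotation":[0,0,-0.028],"delta_pos":[-0.034,0.001,0],"grip":0.03},{"rotation":[0.001,0.001,-0.02],"delta_pos":[-0.025,0,0],"grip":0.03},{"rotation":[0,0,-0.01],"delta_pos":[-0.013,0,0],"grip":0.03}]}}

```text
clock: 16.1
eef_pos: [0.4672, -0.3355, 0.1574]
orientation: [2.235, 2.198, 0.004]
ft_force: [-0.0, -0.2, -3.0]
width: 0.549
```

```bash
python3 p.py .467 -0.347 .05 0 .03 8 .045
```

```text
t 16.10 pos [ 0.4672 -0.3355  0.1574] yang -0.97 tilt 0.43 F [-0.  -0.2 -3. ] w 0.0469 q6 -0.69 q1 -0.70
left [-0.0005 -0.0003 -0.0004] 0.01
{"rotation": [0.001, 0.0, -0.002], "delta_pos": [-0.001, -0.0, 0.013], "grip": 0.03},
{"rotation": [0.001, 0.0, -0.002], "delta_pos": [-0.001, -0.0, 0.013], "grip": 0.03},
{"rotation": [0.001, 0.001, -0.002], "delta_pos": [-0.002, -0.0, 0.014], "grip": 0.03},
{"rotation": [0.001, 0.0, -0.002], "delta_pos": [-0.001, -0.0, 0.013], "grip": 0.03},
{"rotation": [0.001, 0.001, -0.002], "delta_pos": [-0.002, -0.0, 0.014], "grip": 0.03},
{"rotation": [0.001, 0.0, -0.002], "delta_pos": [-0.001, -0.0, 0.013], "grip": 0.03},
{"rotation": [0.0, 0.001, -0.003], "delta_pos": [-0.002, -0.0, 0.014], "grip": 0.03},
{"rotation": [0.001, 0.0, -0.002], "delta_pos": [-0.001, -0.0, 0.013], "grip": 0.03},
```

Request:
{"op": "apply_moves", "data": {"plan": [{"rotation":[0.001,0,-0.002],"delta_pos":[-0.002,0,0.013],"grip":0.03},{"rotation":[0.001,0,-0.002],"delta_pos":[-0.002,0,0.016],"grip":0.03},{"rotation":[0.001,0.001,-0.002],"delta_pos":[-0.001,0,0.018],"grip":0.03},{"rotation":[0.001,0,-0.002],"delta_pos":[-0.001,0,0.018],"grip":0.03},{"rotation":[0.001,0.001,-0.002],"delta_pos":[-0.001,0,0.018],"grip":0.03},{"rotation":[0.001,0,-0.002],"delta_pos":[-0.001,0,0.015],"grip":0.03},{"rotation":[0,0,0],"delta_pos":[0,0,0.01],"grip":0.03},{"rotation":[0,0,0],"delta_pos":[0,0,0.004],"grip":0.03}]}}

```text
clock: 16.9
eef_pos: [0.4667, -0.3407, 0.04]
orientation: [2.229, 2.214, -0.0]
ft_force: [-0.1, -0.6, -2.7]
width: 0.549
```

```bash
python3 p.py .467 -0.347 .021 0 .03 6 .045
```

```text
t 16.90 pos [ 0.4667 -0.3407  0.04  ] yang -0.38 tilt 0.0 F [-0.1 -0.6 -2.7] w 0.0469 q6 -0.70 q1 -0.71
left [-0.  0.  0.] 0.02
{"rotation": [0.0, 0.0, -0.001], "delta_pos": [-0.001, 0.0001, 0.0032], "grip": 0.03},
{"rotation": [0.0, 0.0, -0.001], "delta_pos": [-0.0011, 0.0, 0.0032], "grip": 0.03},
{"rotation": [0.0, 0.0, -0.001], "delta_pos": [-0.001, 0.0, 0.0031], "grip": 0.03},
{"rotation": [0.0, 0.0, -0.001], "delta_pos": [-0.0011, 0.0001, 0.0032], "grip": 0.03},
{"rotation": [0.0, 0.0, -0.001], "delta_pos": [-0.001, 0.0, 0.0031], "grip": 0.03},
{"rotation": [0.0, 0.0, -0.002], "delta_pos": [-0.0011, 0.0001, 0.0032], "grip": 0.03},
{"rotation": [0.0, 0.0, 0.0], "delta_pos": [0.0, 0.0, 0.0], "grip": 0.03},
{"rotation": [0.0, 0.0, 0.0], "delta_pos": [0.0, 0.0, 0.0], "grip": 0.03},
```

Request:
{"op": "apply_moves", "data": {"plan": [{"rotation":[0,0,-0.001],"delta_pos":[-0.001,0,0.0032],"grip":0.03},{"rotation":[0,0,-0.001],"delta_pos":[-0.001,0,0.0035],"grip":0.03},{"rotation":[0,0,-0.001],"delta_pos":[-0.001,0,0.0035],"grip":0.03},{"rotation":[0,0,-0.001],"delta_pos":[-0.001,0,0.003],"grip":0.03},{"rotation":[0,0,-0.001],"delta_pos":[-0.001,0,0.002],"grip":0.03},{"rotation":[0,0,0],"delta_pos":[0,0,0.001],"grip":0.03},{"rotation":[0,0,0],"delta_pos":[0,0,0.0005],"grip":0.03},{"rotation":[0,0,0],"delta_pos":[0,0,0.0005],"grip":0.03}]}}

```text
clock: 17.7
eef_pos: [0.4677, -0.3468, 0.0231]
orientation: [2.221, 2.218, 0.0]
ft_force: [-0.1, -0.3, -2.4]
width: 0.554
```

Request:
{"op": "apply_moves", "data": {"plan": [{"rotation":[0,0,0],"delta_pos":[0,0,0.0008],"grip":0.03},{"rotation":[0,0,0],"delta_pos":[0,0,0.0008],"grip":0.03},{"rotation":[0,0,0],"delta_pos":[0,0,0.0008],"grip":0.03},{"rotation":[0,0,0],"delta_pos":[0,0,0.0006],"grip":0.03},{"rotation":[0,0,0],"delta_pos":[0,0,0.0005],"grip":0.03},{"rotation":[0,0,0],"delta_pos":[0,0,0.0005],"grip":0.03},{"rotation":[0,0,0],"delta_pos":[0,0,0],"grip":0.03},{"rotation":[0,0,0],"delta_pos":[0,0,0],"grip":0.03}]}}

```text
clock: 18.5
eef_pos: [0.468, -0.347, 0.0196]
orientation: [2.22, 2.217, 0.0]
ft_force: [0.9, -0.2, -1.5]
width: 0.554
```

Nearly in contact; ease down and release.

Request:
{"op": "apply_moves", "data": {"plan": [{"rotation":[0,0,0],"delta_pos":[0,0,0.0006],"grip":0.03},{"rotation":[0,0,0],"delta_pos":[0,0,0.0006],"grip":0.03},{"rotation":[0,0,0],"delta_pos":[0,0,0.0003],"grip":0.045},{"rotation":[0,0,0],"delta_pos":[0,0,0],"grip":0.05},{"rotation":[0,0,0],"delta_pos":[0,0,0],"grip":0.056},{"rotation":[0,0,0],"delta_pos":[0,0,0],"grip":0.066},{"rotation":[0,0,0],"delta_pos":[0,0,0],"grip":0.076},{"rotation":[0,0,0],"delta_pos":[0,0,0],"grip":0.085}]}}

```text
clock: 19.3
eef_pos: [0.4686, -0.3475, 0.0195]
orientation: [2.219, 2.216, 0.0]
ft_force: [0.3, 0.5, 0.0]
width: 0.995
```

Request:
{"op": "apply_moves", "data": {"plan": [{"rotation":[0,0,0],"delta_pos":[0,0,0],"grip":0.085},{"rotation":[0,0,0],"delta_pos":[0,0,-0.012],"grip":0.085},{"rotation":[0,0,0],"delta_pos":[0,0,-0.02],"grip":0.085},{"rotation":[0,0,0],"delta_pos":[0,0,-0.025],"grip":0.085},{"rotation":[0,0,0],"delta_pos":[0,0,-0.03],"grip":0.085},{"rotation":[0,0,0],"delta_pos":[0,0,-0.03],"grip":0.085},{"rotation":[0,0,-0.06],"delta_pos":[0.02,0,-0.025],"grip":0.085},{"rotation":[0,0,-0.12],"delta_pos":[0.03,0,-0.02],"grip":0.085}]}}

```text
clock: 20.1
eef_pos: [0.4651, -0.2974, 0.1898]
orientation: [2.012, 2.408, -0.001]
ft_force: [0.1, 0.6, 0.6]
width: 0.993
```

```bash
python3 -c "
from h import *
im,_,_=save('e1_top','top');save('e1_scene','scene')
cv2.imwrite('pics/e1_z.png',cv2.resize(im[170:290,240:540],None,fx=2.6,fy=2.6))"; python3 p.py .50 -0.08 .19 76 .085 8 .049
```

```text
t 20.20 pos [ 0.4659 -0.2955  0.1913] yang 10.47 tilt 0.38 F [ 0.7 -0.9  0.2] w 0.0847 q6 -0.83 q1 -0.65
left [-0.0001 -0.0001 -0.0002] 1.36
{"rotation": [0.0, 0.001, -0.14], "delta_pos": [0.026, 0.009, 0.0], "grip": 0.085},
{"rotation": [0.0, 0.001, -0.14], "delta_pos": [0.024, 0.013, 0.0], "grip": 0.085},
{"rotation": [0.0, 0.001, -0.14], "delta_pos": [0.022, 0.016, 0.0], "grip": 0.085},
{"rotation": [0.0, 0.001, -0.14], "delta_pos": [0.02, 0.019, 0.0], "grip": 0.085},
{"rotation": [0.0, 0.001, -0.14], "delta_pos": [0.017, 0.021, 0.0], "grip": 0.085},
{"rotation": [0.0, 0.001, -0.14], "delta_pos": [0.014, 0.023, 0.0], "grip": 0.085},
{"rotation": [0.001, 0.001, -0.14], "delta_pos": [0.01, 0.025, 0.001], "grip": 0.085},
{"rotation": [0.0, 0.0, -0.14], "delta_pos": [0.007, 0.027, 0.0], "grip": 0.085},
```

View pics/e1_scene.png

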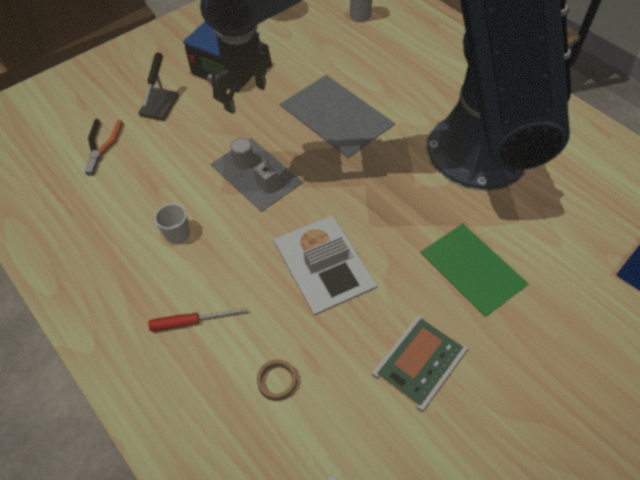

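Request:
{"op": "apply_moves", "data": {"plan": [{"rotation":[0,0.001,-0.14],"delta_pos":[0.026,0.009,0],"grip":0.085},{"rotation":[0,0.001,-0.14],"delta_pos":[0.028,0.015,0],"grip":0.085},{"rotation":[0,0.001,-0.14],"delta_pos":[0.026,0.02,0],"grip":0.085},{"rotation":[0,0.001,-0.14],"delta_pos":[0.024,0.024,0],"grip":0.085},{"rotation":[0,0.001,-0.14],"delta_pos":[0.02,0.026,0],"grip":0.085},{"rotation":[0,0.001,-0.14],"delta_pos":[0.017,0.028,0],"grip":0.085},{"rotation":[0,0.001,-0.13],"delta_pos":[0.01,0.025,0],"grip":0.085},{"rotation":[0,0,-0.1],"delta_pos":[0.007,0.02,0],"grip":0.085}]}}

```text
clock: 21.0
eef_pos: [0.5025, -0.0544, 0.1934]
orientation: [0.454, 3.105, -0.001]
ft_force: [-0.6, 0.5, 0.1]
width: 0.993
```

```bash
python3 p.py .48 0.005 .19 76 .085 5 .049
```

```text
t 21.00 pos [ 0.5025 -0.0544  0.1934] yang 73.35 tilt 0.2 F [-0.6  0.5  0.1] w 0.0848 q6 -1.48 q1 -0.20
left [ 0.0004  0.     -0.0003] 0.04
{"rotation": [-0.0, 0.001, -0.009], "delta_pos": [0.008, 0.01, 0.001], "grip": 0.085},
{"rotation": [-0.0, 0.001, -0.009], "delta_pos": [0.008, 0.01, 0.001], "grip": 0.085},
{"rotation": [-0.0, 0.0, -0.009], "delta_pos": [0.007, 0.01, 0.0], "grip": 0.085},
{"rotation": [-0.0, 0.001, -0.01], "delta_pos": [0.007, 0.011, 0.001], "grip": 0.085},
{"rotation": [-0.001, 0.0, -0.009], "delta_pos": [0.008, 0.01, 0.0], "grip": 0.085},
{"rotation": [0.0, 0.0, 0.0], "delta_pos": [0.0, 0.0, 0.0], "grip": 0.085},
{"rotation": [0.0, 0.0, 0.0], "delta_pos": [0.0, 0.0, 0.0], "grip": 0.085},
{"rotation": [0.0, 0.0, 0.0], "delta_pos": [0.0, 0.0, 0.0], "grip": 0.085},
```

Request:
{"op": "apply_moves", "data": {"plan": [{"rotation":[0,0.001,-0.007],"delta_pos":[0.007,0.008,0.002],"grip":0.085},{"rotation":[0,0.001,-0.006],"delta_pos":[0.007,0.01,0.004],"grip":0.085},{"rotation":[0,0,-0.005],"delta_pos":[0.005,0.01,0.005],"grip":0.085},{"rotation":[0,0.001,0],"delta_pos":[0.003,0.008,0.005],"grip":0.085},{"rotation":[0,0,0],"delta_pos":[0,0.005,0.004],"grip":0.085},{"rotation":[0,0,0],"delta_pos":[0,0,0],"grip":0.085},{"rotation":[0,0,0],"delta_pos":[0,0,0],"grip":0.085},{"rotation":[0,0,0],"delta_pos":[0,0,0],"grip":0.085}]}}

```text
clock: 21.8
eef_pos: [0.4916, -0.0067, 0.1712]
orientation: [-0.439, -3.11, 0.002]
ft_force: [0.5, 0.4, 0.1]
width: 0.998
```

```bash
python3 -c "
from h import *
im,_,_=save('f1','wrist')
"; python3 p.py .50 0.005 .12 76 .085 6 .049
```

```text
t 21.85 pos [ 0.4916 -0.0068  0.1712] yang 73.91 tilt 0.09 F [ 0.1 -0.9 -0.3] w 0.0851 q6 -1.40 q1 -0.11
left [-0.     -0.0003 -0.0002] 0.03
{"rotation": [-0.0, -0.0, -0.006], "delta_pos": [-0.001, 0.002, 0.009], "grip": 0.085},
{"rotation": [-0.0, -0.0, -0.006], "delta_pos": [-0.001, 0.002, 0.008], "grip": 0.085},
{"rotation": [-0.0, -0.0, -0.006], "delta_pos": [-0.001, 0.002, 0.009], "grip": 0.085},
{"rotation": [-0.0, -0.0, -0.006], "delta_pos": [-0.001, 0.003, 0.008], "grip": 0.085},
{"rotation": [-0.001, -0.0, -0.006], "delta_pos": [-0.001, 0.002, 0.009], "grip": 0.085},
{"rotation": [-0.0, -0.001, -0.006], "delta_pos": [-0.0, 0.003, 0.008], "grip": 0.085},
{"rotation": [0.0, 0.0, 0.0], "delta_pos": [0.0, 0.0, 0.0], "grip": 0.085},
{"rotation": [0.0, 0.0, 0.0], "delta_pos": [0.0, 0.0, 0.0], "grip": 0.085},
```

View pics/f1.png

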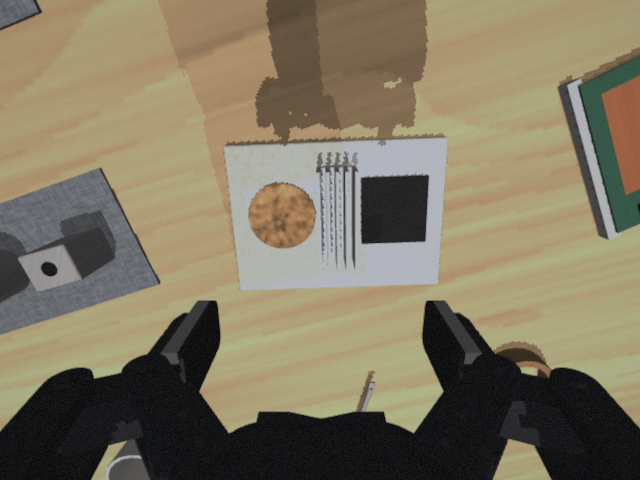

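```bash
python3 - <<'E'
from h import *
im=cv2.imread('pics/f1.png');c=im[130:300,215:455]
cv2.imwrite('pics/f1_z.png',cv2.resize(c,None,fx=3.3,fy=3.3,interpolation=2))
K,V=load('f1')
hsv=cv2.cvtColor(im,cv2.COLOR_BGR2HSV)
m=np.zeros(im.shape[:2],np.uint8);sub=hsv[175:255,240:319]
mm=((sub[...,1]>100)&(sub[...,2]>60)).astype(np.uint8)*255
m[175:255,240:319]=cv2.morphologyEx(mm,cv2.MORPH_OPEN,np.ones((3,3)))
cn,_=cv2.findContours(m,0,2);cn=max(cn,key=cv2.contourArea);e=cv2.fitEllipse(cn);print(e)
print("coaster",onz(K,V,e[0],.013))
g=im.max(2)[165:255,350:440]<60
m=np.zeros(im.shape[:2],np.uint8);m[165:255,350:440]=g*255
cn,_=cv2.findContours(m,0,2);cn=max(cn,key=cv2.contourArea);r=cv2.minAreaRect(cn);print(r,cv2.contourArea(cn))
ap=cv2.approxPolyDP(cn,5,True)[:,0];P=np.array([onz(K,V,u,.013) for u in ap]);print(ap.tolist());print(P.round(4),P.mean(0))
E
```

```text
((281.6912841796875, 215.31150817871094), (63.152225494384766, 65.7021484375), 114.90022277832031)
coaster [ 0.48831114 -0.04616867  0.013     ]
((394.0, 209.0), (66.0, 66.0), 90.0) 4086.5
[[427, 176], [362, 178], [362, 242], [424, 240]]
[[0.49   0.0974 0.013 ]
 [0.4748 0.038  0.013 ]
 [0.5367 0.0225 0.013 ]
 [0.5518 0.0824 0.013 ]] [0.51333231 0.06008227 0.013     ]
```

View pics/f1_z.png

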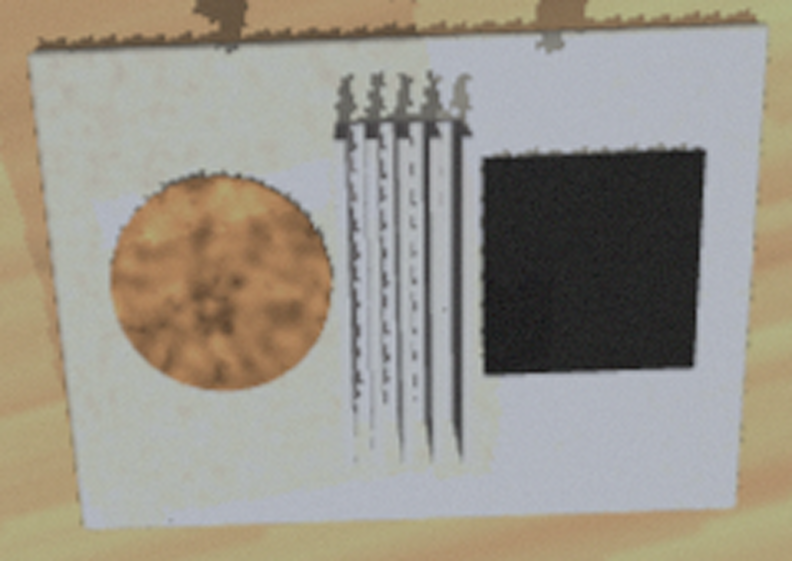

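```bash
python3 - <<'E'
from h import *
K,V=load('f1')
a=onz(K,V,(316.3,171.3),.05);b=onz(K,V,(357.2,171.0),.05);print(a,b,np.linalg.norm(a-b))
m=(a+b)/2;d=(b-a)/np.linalg.norm(b-a);print(m,m+.045*np.array([np.cos(np.radians(-14)),np.sin(np.radians(-14)),0]))
print(np.degrees(np.arctan2(d[1],d[0])))
# fit check projected
c,s=np.cos(np.radians(-14)),np.sin(np.radians(-14))
for h in([.5013,.0045],[.5015,.0055],[.5015,.0075]):
    P=[[h[0]+c*x-s*y,h[1]+s*x+c*y,.05] for x,y in((-.045,-.018),(-.045,.018),(.045,.018),(.045,-.018))]
    print(((proj(K,V,P)-[214.7,129.7])*3.3).round(0).tolist())
E
```

```text
[4.52350244e-01 1.22355692e-04 5.00000000e-02] [0.4615934  0.03303295 0.05      ] 0.03418395852091627
[0.45697182 0.01657765 0.05      ] [0.50063513 0.00569117 0.05      ]
74.31225470711082
[[328.0, 143.0], [470.0, 138.0], [472.0, 466.0], [342.0, 470.0]]
[[332.0, 143.0], [474.0, 138.0], [476.0, 465.0], [346.0, 470.0]]
[[340.0, 141.0], [482.0, 135.0], [483.0, 463.0], [352.0, 468.0]]
```

Request:
{"op": "apply_moves", "data": {"plan": [{"rotation":[0,0,-0.006],"delta_pos":[-0.002,0.002,0.01],"grip":0.085},{"rotation":[0,0,-0.006],"delta_pos":[-0.001,0.002,0.014],"grip":0.085},{"rotation":[0,0,-0.006],"delta_pos":[-0.001,0.002,0.015],"grip":0.085},{"rotation":[0,0,-0.006],"delta_pos":[-0.001,0.002,0.015],"grip":0.085},{"rotation":[0,0,-0.005],"delta_pos":[-0.001,0.001,0.013],"grip":0.085},{"rotation":[0,0,-0.003],"delta_pos":[0,0.001,0.01],"grip":0.085},{"rotation":[0,0,0],"delta_pos":[0,0,0.006],"grip":0.085},{"rotation":[0,0,0],"delta_pos":[0,0,0],"grip":0.085}]}}

```text
clock: 22.65
eef_pos: [0.5013, 0.0004, 0.0822]
orientation: [0.389, 3.117, -0.002]
ft_force: [-0.9, -0.1, -0.3]
width: 0.999
```

```bash
python3 -c "
from h import *
im,_,_=save('f2','wrist')
"; python3 p.py .501 0.005 .04 76 .085 6 .049
```

```text
t 22.70 pos [5.015e-01 4.000e-04 8.270e-02] yang 75.77 tilt 0.08 F [-0.  -0.3 -0.2] w 0.0851 q6 -1.41 q1 -0.09
left [0.0005 0.0003 0.0003] 0.01
{"rotation": [-0.0, 0.0, -0.001], "delta_pos": [0.0, 0.001, 0.007], "grip": 0.085},
{"rotation": [-0.0, 0.0, -0.001], "delta_pos": [0.0, 0.001, 0.007], "grip": 0.085},
{"rotation": [-0.0, 0.0, -0.001], "delta_pos": [0.0, 0.001, 0.007], "grip": 0.085},
{"rotation": [-0.0, 0.0, -0.0], "delta_pos": [0.001, 0.0, 0.007], "grip": 0.085},
{"rotation": [-0.001, 0.0, -0.001], "delta_pos": [0.0, 0.001, 0.007], "grip": 0.085},
{"rotation": [-0.0, 0.001, -0.0], "delta_pos": [0.001, 0.0, 0.008], "grip": 0.085},
{"rotation": [0.0, 0.0, 0.0], "delta_pos": [0.0, 0.0, 0.0], "grip": 0.085},
{"rotation": [0.0, 0.0, 0.0], "delta_pos": [0.0, 0.0, 0.0], "grip": 0.085},
```

View pics/f2.png

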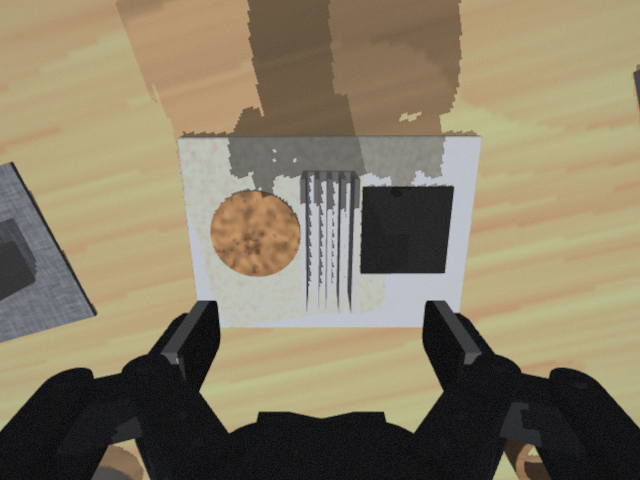

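Request:
{"op": "apply_moves", "data": {"plan": [{"rotation":[0,0,-0.001],"delta_pos":[0,0.001,0.009],"grip":0.085},{"rotation":[0,0,-0.001],"delta_pos":[0,0.001,0.01],"grip":0.085},{"rotation":[0,0,-0.001],"delta_pos":[0,0.001,0.01],"grip":0.085},{"rotation":[0,0,0],"delta_pos":[0,0.001,0.01],"grip":0.085},{"rotation":[0,0,0],"delta_pos":[0,0,0.008],"grip":0.085},{"rotation":[0,0,0],"delta_pos":[0,0,0.005],"grip":0.085},{"rotation":[0,0,0],"delta_pos":[0,0,0.003],"grip":0.085},{"rotation":[0,0,0],"delta_pos":[0,0,0],"grip":0.085}]}}

```text
clock: 23.5
eef_pos: [0.5032, 0.0044, 0.0235]
orientation: [0.384, 3.116, -0.002]
ft_force: [-0.7, -0.7, 1.1]
width: 0.992
```

```bash
python3 p.py .501 0.005 .0195 76 .085 4 .049
```

```text
t 23.50 pos [0.5032 0.0044 0.0235] yang 75.95 tilt 0.15 F [-0.7 -0.7  1.1] w 0.0847 q6 -1.41 q1 -0.08
left [ 0. -0.  0.] 0.03
{"rotation": [-0.0, 0.001, -0.0], "delta_pos": [0.0006, 0.0, 0.001], "grip": 0.085},
{"rotation": [-0.0, 0.0, -0.0], "delta_pos": [0.0006, 0.0, 0.001], "grip": 0.085},
{"rotation": [-0.0, 0.001, -0.0], "delta_pos": [0.0005, 0.0, 0.001], "grip": 0.085},
{"rotation": [-0.001, 0.0, -0.001], "delta_pos": [0.0006, 0.0, 0.001], "grip": 0.085},
{"rotation": [0.0, 0.0, 0.0], "delta_pos": [0.0, 0.0, 0.0], "grip": 0.085},
{"rotation": [0.0, 0.0, 0.0], "delta_pos": [0.0, 0.0, 0.0], "grip": 0.085},
{"rotation": [0.0, 0.0, 0.0], "delta_pos": [0.0, 0.0, 0.0], "grip": 0.085},
{"rotation": [0.0, 0.0, 0.0], "delta_pos": [0.0, 0.0, 0.0], "grip": 0.085},
```

Request:
{"op": "apply_moves", "data": {"plan": [{"rotation":[0,0.001,0],"delta_pos":[0.001,0,0.0012],"grip":0.07},{"rotation":[0,0,0],"delta_pos":[0.0007,0,0.0012],"grip":0.062},{"rotation":[0,0.001,0],"delta_pos":[0.0005,0,0.001],"grip":0.056},{"rotation":[0,0,0],"delta_pos":[0,0,0.0005],"grip":0.05},{"rotation":[0,0,0],"delta_pos":[0,0,0],"grip":0.044},{"rotation":[0,0,0],"delta_pos":[0,0,0],"grip":0.039},{"rotation":[0,0,0],"delta_pos":[0,0,0],"grip":0.034},{"rotation":[0,0,0],"delta_pos":[0,0,0],"grip":0.03}], "squeeze": 35}}

```text
clock: 24.3
eef_pos: [0.5017, 0.0049, 0.0204]
orientation: [0.384, 3.116, -0.001]
ft_force: [0.3, 0.7, 0.4]
width: 0.353
```

```bash
python3 -c "
from h import *
im,_,_=save('f3','wrist')
"; python3 p.py .501 0.005 .08 76 .02 8 .049
```

```text
t 24.35 pos [0.5017 0.0049 0.0203] yang 75.94 tilt 0.14 F [ 0.4  0.3 -0.2] w 0.0299 q6 -1.41 q1 -0.08
left [ 0.0004 -0.0002 -0.0003] 0.03
{"rotation": [-0.0, 0.0, -0.0], "delta_pos": [0.0, -0.0, -0.007], "grip": 0.02},
{"rotation": [-0.0, 0.0, -0.0], "delta_pos": [0.0, -0.0, -0.008], "grip": 0.02},
{"rotation": [-0.0, 0.0, -0.0], "delta_pos": [0.0, -0.0, -0.007], "grip": 0.02},
{"rotation": [-0.0, 0.0, -0.0], "delta_pos": [0.0, -0.0, -0.008], "grip": 0.02},
{"rotation": [-0.0, 0.001, -0.0], "delta_pos": [0.0, -0.0, -0.007], "grip": 0.02},
{"rotation": [-0.0, 0.0, -0.0], "delta_pos": [0.0, -0.0, -0.008], "grip": 0.02},
{"rotation": [-0.0, 0.001, -0.001], "delta_pos": [0.0, -0.0, -0.007], "grip": 0.02},
{"rotation": [-0.001, 0.0, -0.0], "delta_pos": [0.001, -0.0, -0.008], "grip": 0.02},
```

View pics/f3.png

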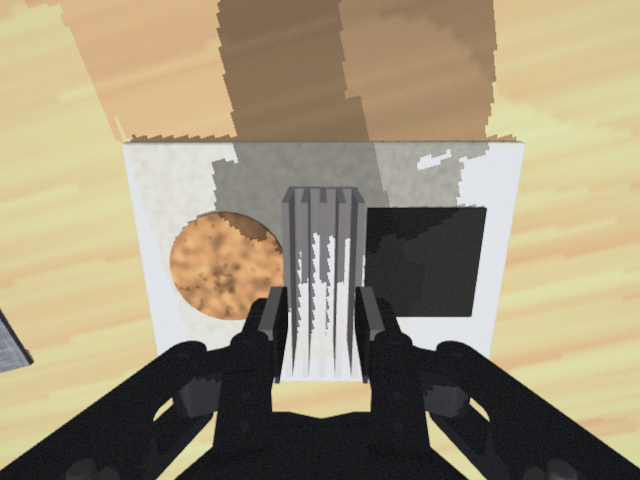

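Request:
{"op": "apply_moves", "data": {"plan": [{"rotation":[0,0,0],"delta_pos":[0,0,0],"grip":0.02},{"rotation":[0,0,0],"delta_pos":[0,0,0],"grip":0.02},{"rotation":[0,0,0],"delta_pos":[0,0,0],"grip":0.02},{"rotation":[0,0,0],"delta_pos":[0,0,-0.004],"grip":0.02},{"rotation":[0,0,0],"delta_pos":[0,0,-0.008],"grip":0.02},{"rotation":[0,0,0],"delta_pos":[0,0,-0.012],"grip":0.02},{"rotation":[0,0,0],"delta_pos":[0,0,-0.012],"grip":0.02},{"rotation":[0,0,0],"delta_pos":[0,0,-0.012],"grip":0.02}], "squeeze": 50}}

```text
clock: 25.15
eef_pos: [0.501, 0.005, 0.0715]
orientation: [0.384, 3.117, -0.001]
ft_force: [0.4, -0.8, -0.4]
width: 0.231
```

```bash
python3 -c "
from h import *
im,_,_=save('f4','wrist')
cv2.imwrite('pics/f4_z.png',cv2.resize(im[170:400,220:420],None,fx=2.6,fy=2.6,interpolation=2))
K,V=load('f3');print(onz(K,V,(283,203),.05),onz(K,V,(364,203),.05))
"; python3 p.py .501 0.005 .08 76 .02 8 .049|head -1
```

```text
[4.53284634e-01 2.25215588e-04 5.00000000e-02] [0.46163455 0.03353275 0.05      ]
t 25.20 pos [0.5022 0.0049 0.0735] yang 75.95 tilt 0.22 F [ 1.8 -0.5  2.3] w 0.0197 q6 -1.41 q1 -0.08
```

View pics/f4_z.png

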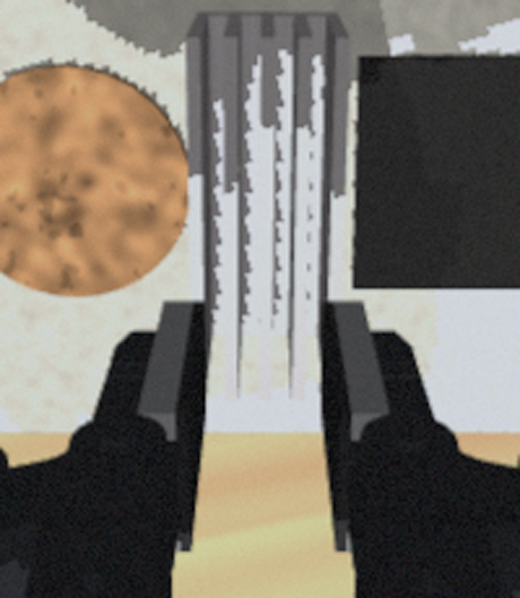

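```bash
python3 -c "
from h import *
K,V=load('f4')
for u in((188,40),(349,40),(205,15),(335,15)):print(onz(K,V,(220+u[0]/2.6-.3,170+u[1]/2.6-.3),.05 if u[1]>20 else .01))
save('f4_top','top');im,_,_=save('f4_scene','scene');cv2.imwrite('pics/f4_sz.png',cv2.resize(im[180:340,230:430],None,fx=3.5,fy=3.5,interpolation=2))
"
```

```text
[ 4.53648499e-01 -1.76331631e-04  5.00000000e-02]
[0.46212369 0.0336319  0.05      ]
[0.45423055 0.00095084 0.01      ]
[0.46238777 0.03348731 0.01      ]
```

View pics/f4_sz.png

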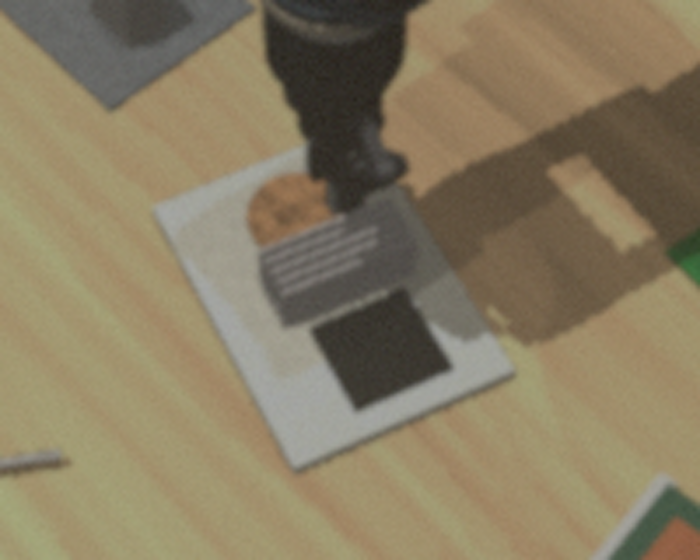

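View pics/f4.png

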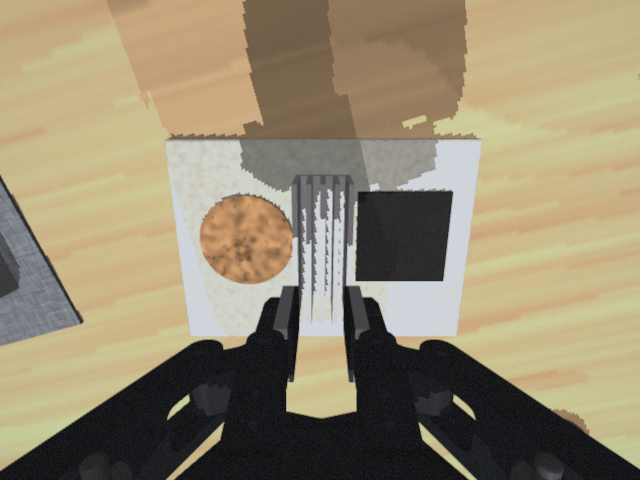

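```bash
python3 - <<'E'
from h import *
d=manip.get_image("wrist");T=d["T_tool_cam"];K=d["camera_matrix"];V=np.linalg.inv(T)
for g in(.0197,.033,.036,.0854):
  for dz in (0,-.005,-.01,-.015,-.019,-.025,-.03):
    print(g,dz,proj(K,V,[[.011,-g/2,dz],[-.011,-g/2,dz],[.011,g/2,dz]]).round(0).tolist())
im=cv2.imread('pics/f3.png');cv2.imwrite('pics/f3_z.png',cv2.resize(im[270:420,240:400],None,fx=4,fy=4,interpolation=2))
im=cv2.imread('pics/c1.png');cv2.imwrite('pics/c1_z.png',cv2.resize(im[220:420,220:420],None,fx=3,fy=3,interpolation=2))
E
```

```text
0.0197 0 [[303.0, 255.0], [304.0, 292.0], [340.0, 255.0]]
0.0197 -0.005 [[303.0, 258.0], [303.0, 296.0], [340.0, 258.0]]
0.0197 -0.01 [[302.0, 262.0], [303.0, 301.0], [341.0, 262.0]]
0.0197 -0.015 [[302.0, 266.0], [302.0, 305.0], [341.0, 266.0]]
0.0197 -0.019 [[301.0, 269.0], [302.0, 309.0], [342.0, 269.0]]
0.0197 -0.025 [[300.0, 274.0], [301.0, 315.0], [343.0, 274.0]]
0.0197 -0.03 [[300.0, 278.0], [301.0, 321.0], [343.0, 278.0]]
0.033 0 [[291.0, 255.0], [292.0, 292.0], [352.0, 255.0]]
0.033 -0.005 [[290.0, 258.0], [291.0, 296.0], [353.0, 258.0]]
0.033 -0.01 [[289.0, 262.0], [290.0, 301.0], [354.0, 262.0]]
0.033 -0.015 [[288.0, 266.0], [289.0, 305.0], [355.0, 266.0]]
0.033 -0.019 [[287.0, 269.0], [289.0, 309.0], [356.0, 269.0]]
0.033 -0.025 [[286.0, 274.0], [288.0, 315.0], [357.0, 274.0]]
0.033 -0.03 [[285.0, 278.0], [287.0, 321.0], [358.0, 278.0]]
0.036 0 [[288.0, 255.0], [289.0, 292.0], [355.0, 255.0]]
0.036 -0.005 [[287.0, 258.0], [288.0, 296.0], [356.0, 258.0]]
0.036 -0.01 [[286.0, 262.0], [287.0, 301.0], [357.0, 262.0]]
0.036 -0.015 [[285.0, 266.0], [286.0, 305.0], [358.0, 266.0]]
0.036 -0.019 [[284.0, 269.0], [286.0, 309.0], [359.0, 269.0]]
0.036 -0.025 [[283.0, 274.0], [284.0, 315.0], [360.0, 274.0]]
0.036 -0.03 [[282.0, 278.0], [283.0, 321.0], [361.0, 278.0]]
0.0854 0 [[241.0, 255.0], [244.0, 292.0], [401.0, 255.0]]
0.0854 -0.005 [[239.0, 258.0], [242.0, 296.0], [404.0, 258.0]]
0.0854 -0.01 [[237.0, 262.0], [240.0, 301.0], [406.0, 262.0]]
0.0854 -0.015 [[235.0, 266.0], [238.0, 305.0], [408.0, 266.0]]
0.0854 -0.019 [[233.0, 269.0], [236.0, 309.0], [410.0, 269.0]]
0.0854 -0.025 [[230.0, 274.0], [234.0, 316.0], [413.0, 274.0]]
0.0854 -0.03 [[227.0, 278.0], [231.0, 321.0], [416.0, 278.0]]
```

View pics/f3_z.png

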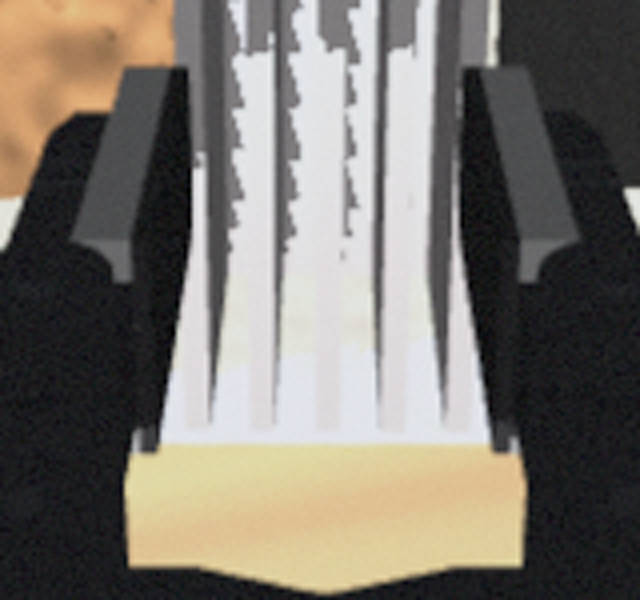

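View pics/c1_z.png

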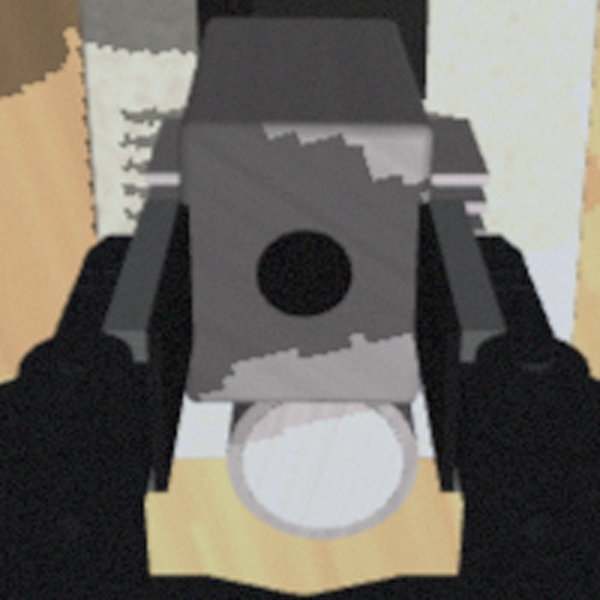

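```bash
python3 - <<'E'
from h import *
K,V=load('f4_scene');o=manip.get_obs();p=o["eef_pos"];Rm=R.from_rotvec(o["orientation"]).as_matrix()
im=cv2.imread('pics/f4_scene.png')
for g in(-.012,.012):
  P=[p+Rm@[0,g,dz] for dz in(0,-.02,-.04)]
  q=proj(K,V,P);print(q.round(1).tolist())
  for u,c in zip(q,((0,0,255),(0,255,255),(255,0,255))):cv2.circle(im,(int(round(u[0])),int(round(u[1]))),1,c,-1)
cv2.imwrite('pics/f4_sc2.png',cv2.resize(im[200:290,280:380],None,fx=6,fy=6,interpolation=0))
E
```

```text
[[324.5, 239.4], [324.4, 234.0], [324.4, 228.4]]
[[329.6, 247.9], [329.6, 242.5], [329.6, 237.0]]
```

View pics/f4_sc2.png

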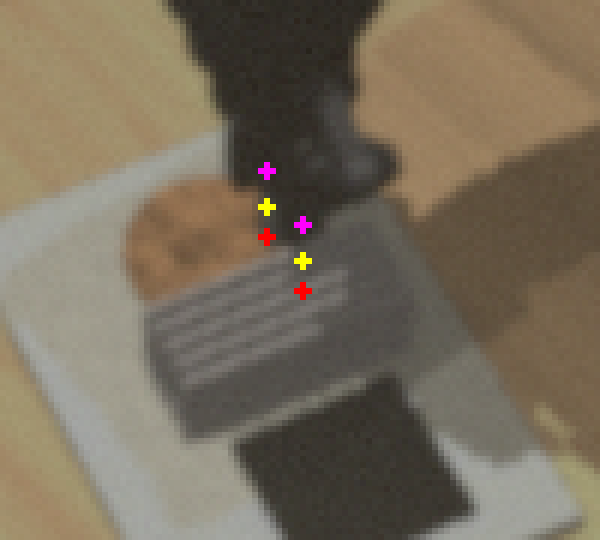

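Request:
{"op": "apply_moves", "data": {"plan": [{"rotation":[0,0,0],"delta_pos":[0,0,0],"grip":0.07},{"rotation":[0,0,0],"delta_pos":[0,0,0],"grip":0.07},{"rotation":[0,0.001,0],"delta_pos":[0,0,0.005],"grip":0.07},{"rotation":[0,0.001,0],"delta_pos":[0,0,0.01],"grip":0.07},{"rotation":[0,0.001,0],"delta_pos":[0,0,0.012],"grip":0.07},{"rotation":[0,0,0],"delta_pos":[0,0,0.012],"grip":0.07},{"rotation":[0,0,0],"delta_pos":[0,0,0.008],"grip":0.07},{"rotation":[0,0,0],"delta_pos":[0,0,0.004],"grip":0.07}]}}

```text
clock: 26.15
eef_pos: [0.499, 0.0051, 0.0126]
orientation: [-0.384, -3.111, 0.001]
ft_force: [0.3, -0.3, -0.2]
width: 0.821
```

```bash
python3 p.py .501 0.005 .0 76 .07 6 .049
```

```text
t 26.15 pos [0.499  0.0051 0.0126] yang 75.94 tilt 0.4 F [ 0.3 -0.3 -0.2] w 0.0701 q6 -1.41 q1 -0.08
left [-0. -0.  0.] 0.03
{"rotation": [-0.0, -0.001, -0.0], "delta_pos": [-0.0003, 0.0001, 0.0021], "grip": 0.07},
{"rotation": [-0.0, -0.001, -0.0], "delta_pos": [-0.0003, 0.0001, 0.0021], "grip": 0.07},
{"rotation": [-0.0, -0.001, -0.0], "delta_pos": [-0.0003, 0.0, 0.0021], "grip": 0.07},
{"rotation": [-0.001, -0.001, -0.0], "delta_pos": [-0.0004, 0.0001, 0.0021], "grip": 0.07},
{"rotation": [-0.0, -0.001, -0.001], "delta_pos": [-0.0003, 0.0, 0.0021], "grip": 0.07},
{"rotation": [-0.001, -0.002, -0.0], "delta_pos": [-0.0004, 0.0001, 0.0021], "grip": 0.07},
{"rotation": [0.0, 0.0, 0.0], "delta_pos": [0.0, 0.0, 0.0], "grip": 0.07},
{"rotation": [0.0, 0.0, 0.0], "delta_pos": [0.0, 0.0, 0.0], "grip": 0.07},
```

Request:
{"op": "apply_moves", "data": {"plan": [{"rotation":[0,-0.001,0],"delta_pos":[-0.0003,0,0.002],"grip":0.07},{"rotation":[0,-0.001,0],"delta_pos":[-0.0003,0,0.002],"grip":0.07},{"rotation":[0,-0.001,0],"delta_pos":[-0.0003,0,0.002],"grip":0.07},{"rotation":[0,-0.001,0],"delta_pos":[-0.0003,0,0.002],"grip":0.07},{"rotation":[0,-0.001,0],"delta_pos":[-0.0003,0,0.002],"grip":0.07},{"rotation":[0,-0.001,0],"delta_pos":[-0.0003,0,0.0015],"grip":0.07},{"rotation":[0,0,0],"delta_pos":[0,0,0.001],"grip":0.07},{"rotation":[0,0,0],"delta_pos":[0,0,0],"grip":0.07}]}}

```text
clock: 26.95
eef_pos: [0.5014, 0.0046, -0.0008]
orientation: [0.385, 3.117, -0.002]
ft_force: [-0.1, 0.3, -0.3]
width: 0.821
```

```bash
python3 -c "
from h import *
im,_,_=save('g1_s','scene');cv2.imwrite('pics/g1_z.png',cv2.resize(im[200:290,280:380],None,fx=6,fy=6,interpolation=2))
";python3 p.py .501 0.005 -.01 76 .07 6 .049|head -2
```

```text
t 27.00 pos [ 0.5014  0.0046 -0.0008] yang 75.94 tilt 0.09 F [-1.1  0.  -0.6] w 0.0698 q6 -1.41 q1 -0.08
left [ 0.  0. -0.] 0.03
```

View pics/g1_z.png

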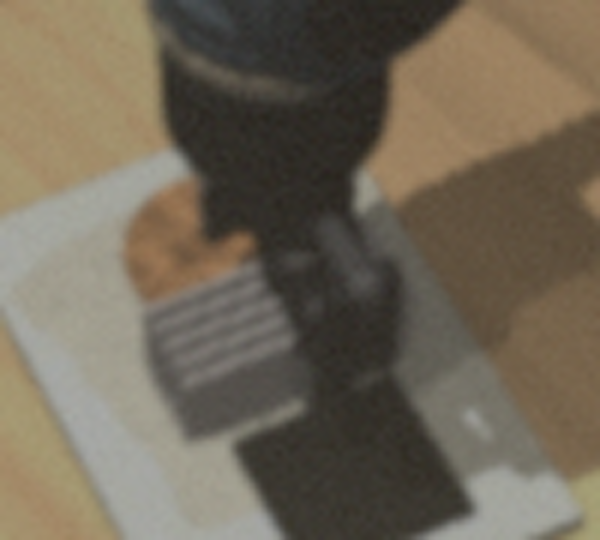

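Request:
{"op": "apply_moves", "data": {"plan": [{"rotation":[0,0,0],"delta_pos":[0,0,0.002],"grip":0.065},{"rotation":[0,0,0],"delta_pos":[0,0,0.002],"grip":0.06},{"rotation":[0,0,0],"delta_pos":[0,0,0.002],"grip":0.055},{"rotation":[0,0,0],"delta_pos":[0,0,0.002],"grip":0.05},{"rotation":[0,0,0],"delta_pos":[0,0,0.001],"grip":0.045},{"rotation":[0,0,0],"delta_pos":[0,0,0],"grip":0.041},{"rotation":[0,0,0],"delta_pos":[0,0,0],"grip":0.037},{"rotation":[0,0,0],"delta_pos":[0,0,0],"grip":0.033}], "squeeze": 35}}

```text
clock: 27.8
eef_pos: [0.5016, 0.0047, -0.0104]
orientation: [0.385, 3.117, -0.002]
ft_force: [-0.5, -0.2, 3.0]
width: 0.417
```

Request:
{"op": "apply_moves", "data": {"plan": [{"rotation":[0,0,0],"delta_pos":[0,0,0],"grip":0.03},{"rotation":[0,0,0],"delta_pos":[0,0,0],"grip":0.027},{"rotation":[0,0,0],"delta_pos":[0,0,0],"grip":0.025},{"rotation":[0,0,0],"delta_pos":[0,0,0],"grip":0.025},{"rotation":[0,0,0],"delta_pos":[0,0,0],"grip":0.025},{"rotation":[0,0,0],"delta_pos":[0,0,0],"grip":0.025},{"rotation":[0,0,0],"delta_pos":[0,0,0],"grip":0.025},{"rotation":[0,0,0],"delta_pos":[0,0,0],"grip":0.025}]}}

```text
clock: 28.6
eef_pos: [0.5015, 0.0047, -0.0104]
orientation: [0.385, 3.117, -0.002]
ft_force: [0.0, -0.2, -0.9]
width: 0.414
```

```bash
python3 -c "
from h import *
im,_,_=save('g2','wrist')
";python3 p.py .501 0.005 -.01 76 .07 6 .049|head -2
```

```text
t 28.65 pos [ 0.5016  0.0047 -0.0103] yang 75.93 tilt 0.1 F [ 0.4  0.2 -0.4] w 0.0352 q6 -1.41 q1 -0.08
left [-0. -0.  0.] 0.02
```

View pics/g2.png

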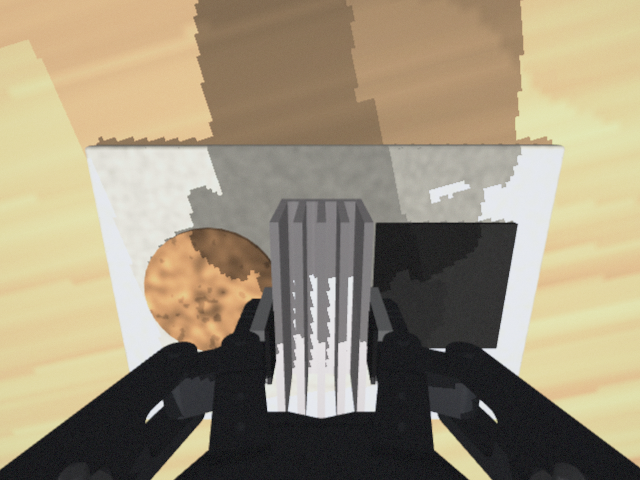

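```bash
python3 - <<'E'
from h import *
K,V=load('g2')
a,b=onz(K,V,(270,222),.05),onz(K,V,(375,222),.05);c,d=onz(K,V,(284.5,200),.01),onz(K,V,(362,200),.01)
u=np.array([np.cos(np.radians(-14)),np.sin(np.radians(-14)),0])
print(a,b,c,d);print((a+b)/2+.045*u,(c+d)/2+.045*u)
im=cv2.imread('pics/g2.png');cv2.imwrite('pics/g2_z.png',cv2.resize(im[185:305,250:400],None,fx=5,fy=5,interpolation=2))
E
```

```text
[ 0.45268442 -0.00120503  0.05      ] [0.46139324 0.03353788 0.05      ] [ 0.45375533 -0.00049153  0.01      ] [0.46223041 0.03330724 0.01      ]
[0.50070214 0.00527994 0.05      ] [0.50165618 0.00552137 0.01      ]
```

View pics/g2_z.png

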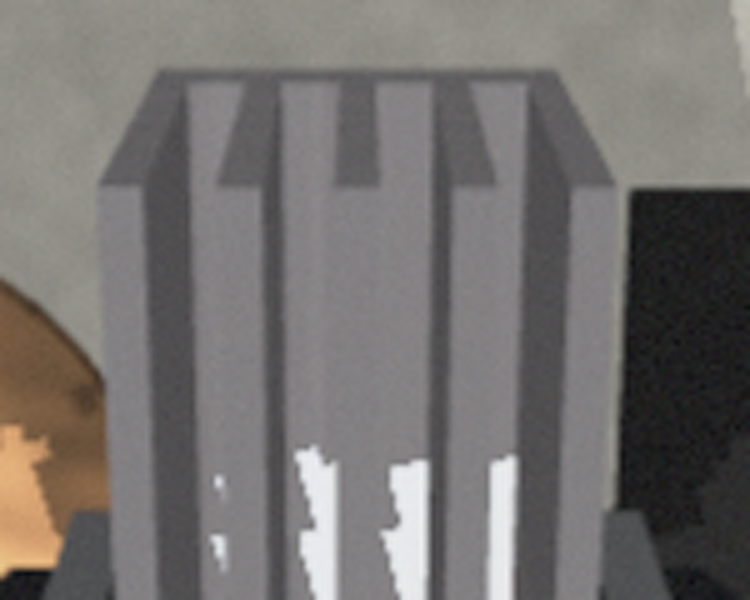

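Request:
{"op": "apply_moves", "data": {"plan": [{"rotation":[0,0,0],"delta_pos":[0,0,-0.002],"grip":0.025},{"rotation":[0,0,0],"delta_pos":[0,0,-0.004],"grip":0.025},{"rotation":[0,0,0],"delta_pos":[0,0,-0.008],"grip":0.025},{"rotation":[0,0,0],"delta_pos":[0,0,-0.012],"grip":0.025},{"rotation":[0,0,0],"delta_pos":[0,0,-0.018],"grip":0.025},{"rotation":[0,0,0],"delta_pos":[0,0,-0.02],"grip":0.025},{"rotation":[0,0,0],"delta_pos":[0,0,-0.02],"grip":0.025},{"rotation":[0,0,0],"delta_pos":[0,0,-0.01],"grip":0.025}], "squeeze": 45}}

```text
clock: 29.45
eef_pos: [0.5006, 0.0048, 0.0902]
orientation: [-0.384, -3.118, 0.002]
ft_force: [-0.1, 1.0, -2.8]
width: 0.411
```

```bash
python3 p.py .50 0.13 .11 90 .025 7 .049
```

```text
t 29.45 pos [0.5006 0.0048 0.0902] yang 75.94 tilt 0.09 F [-0.1  1.  -2.8] w 0.0351 q6 -1.41 q1 -0.08
left [-0.0001 -0.0004 -0.0001] 0.04
{"rotation": [-0.0, -0.0, -0.035], "delta_pos": [0.004, 0.017, -0.003], "grip": 0.025},
{"rotation": [-0.0, -0.0, -0.035], "delta_pos": [0.004, 0.018, -0.003], "grip": 0.025},
{"rotation": [-0.0, -0.0, -0.035], "delta_pos": [0.003, 0.018, -0.003], "grip": 0.025},
{"rotation": [-0.0, -0.0, -0.035], "delta_pos": [0.003, 0.018, -0.003], "grip": 0.025},
{"rotation": [-0.0, -0.0, -0.035], "delta_pos": [0.002, 0.017, -0.003], "grip": 0.025},
{"rotation": [-0.001, -0.0, -0.035], "delta_pos": [0.001, 0.018, -0.002], "grip": 0.025},
{"rotation": [-0.0, -0.001, -0.035], "delta_pos": [0.001, 0.018, -0.003], "grip": 0.025},
{"rotation": [0.0, 0.0, 0.0], "delta_pos": [0.0, 0.0, 0.0], "grip": 0.025},
```

Request:
{"op": "apply_moves", "data": {"plan": [{"rotation":[0,0,-0.035],"delta_pos":[0.004,0.017,-0.002],"grip":0.025},{"rotation":[0,0,-0.035],"delta_pos":[0.004,0.018,-0.002],"grip":0.025},{"rotation":[0,0,-0.035],"delta_pos":[0.003,0.018,-0.002],"grip":0.025},{"rotation":[0,0,-0.035],"delta_pos":[0.003,0.018,-0.001],"grip":0.025},{"rotation":[0,0,-0.03],"delta_pos":[0.002,0.014,0],"grip":0.025},{"rotation":[0,0,-0.02],"delta_pos":[0.001,0.008,0],"grip":0.025},{"rotation":[0,0,0],"delta_pos":[0,0,0],"grip":0.025},{"rotation":[0,0,0],"delta_pos":[0,0,0],"grip":0.025}]}}

```text
clock: 30.25
eef_pos: [0.4999, 0.1022, 0.1016]
orientation: [0.076, 3.136, -0.003]
ft_force: [-1.0, -0.5, -1.5]
width: 0.41
```

```bash
python3 -c "
from h import *
im,_,_=save('g3','wrist')
";python3 p.py .507 0.23 .11 102 .025 7 .049
```

```text
t 30.30 pos [0.4999 0.1021 0.1016] yang 87.20 tilt 0.26 F [ 0.4 -0.4 -1. ] w 0.0354 q6 -1.41 q1 0.11
left [ 0.0003 -0.0002 -0.0004] 0.02
{"rotation": [-0.0, 0.001, -0.037], "delta_pos": [-0.0, 0.018, -0.001], "grip": 0.025},
{"rotation": [-0.0, 0.0, -0.037], "delta_pos": [-0.001, 0.018, -0.001], "grip": 0.025},
{"rotation": [-0.0, 0.001, -0.037], "delta_pos": [-0.001, 0.018, -0.001], "grip": 0.025},
{"rotation": [-0.001, 0.0, -0.037], "delta_pos": [-0.002, 0.018, -0.001], "grip": 0.025},
{"rotation": [-0.0, 0.001, -0.037], "delta_pos": [-0.003, 0.018, -0.002], "grip": 0.025},
{"rotation": [-0.001, 0.0, -0.037], "delta_pos": [-0.004, 0.018, -0.001], "grip": 0.025},
{"rotation": [-0.0, 0.001, -0.036], "delta_pos": [-0.004, 0.019, -0.002], "grip": 0.025},
{"rotation": [0.0, 0.0, 0.0], "delta_pos": [0.0, 0.0, 0.0], "grip": 0.025},
```

View pics/g3.png

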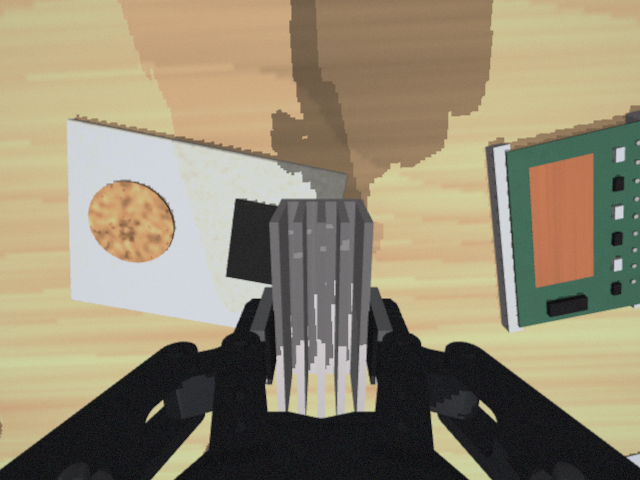

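Request:
{"op": "apply_moves", "data": {"plan": [{"rotation":[0,0.001,-0.037],"delta_pos":[0,0.015,-0.001],"grip":0.025},{"rotation":[0,0.001,-0.037],"delta_pos":[-0.001,0.016,-0.001],"grip":0.025},{"rotation":[0,0.001,-0.037],"delta_pos":[-0.001,0.016,-0.001],"grip":0.025},{"rotation":[0,0,-0.037],"delta_pos":[-0.002,0.015,-0.001],"grip":0.025},{"rotation":[0,0.001,-0.037],"delta_pos":[-0.003,0.012,0],"grip":0.025},{"rotation":[0,0,-0.02],"delta_pos":[-0.002,0.006,0],"grip":0.025},{"rotation":[0,0,0],"delta_pos":[0,0,0],"grip":0.025},{"rotation":[0,0,0],"delta_pos":[0,0,0],"grip":0.025}]}}

```text
clock: 31.1
eef_pos: [0.5068, 0.1891, 0.1055]
orientation: [0.271, -3.129, 0.003]
ft_force: [-0.1, -0.5, -1.4]
width: 0.412
```

```bash
python3 -c "
from h import *
im,_,_=save('g4','wrist')
cv2.imwrite('pics/g4_z.png',cv2.resize(im[110:340,390:620],None,fx=2.6,fy=2.6,interpolation=2))
im=cv2.imread('pics/g3.png');cv2.imwrite('pics/g3_z.png',cv2.resize(im[140:300,510:640],None,fx=3.6,fy=3.6,interpolation=2))
";python3 p.py .507 0.287 .11 102 .025 7 .049
```

```text
t 31.15 pos [0.5068 0.1889 0.1055] yang 99.87 tilt 0.12 F [-1.1 -1.1 -1.5] w 0.0353 q6 -1.47 q1 0.27
left [ 0.0004  0.0004 -0.0003] 0.01
{"rotation": [-0.0, -0.0, -0.005], "delta_pos": [-0.002, 0.014, -0.001], "grip": 0.025},
{"rotation": [-0.0, -0.0, -0.005], "delta_pos": [-0.003, 0.014, -0.001], "grip": 0.025},
{"rotation": [-0.0, -0.0, -0.005], "delta_pos": [-0.003, 0.014, -0.001], "grip": 0.025},
{"rotation": [-0.0, -0.0, -0.006], "delta_pos": [-0.003, 0.014, -0.0], "grip": 0.025},
{"rotation": [-0.001, -0.0, -0.005], "delta_pos": [-0.002, 0.013, -0.001], "grip": 0.025},
{"rotation": [-0.0, -0.0, -0.006], "delta_pos": [-0.003, 0.014, -0.0], "grip": 0.025},
{"rotation": [-0.001, -0.001, -0.005], "delta_pos": [-0.002, 0.013, -0.001], "grip": 0.025},
{"rotation": [0.0, 0.0, 0.0], "delta_pos": [0.0, 0.0, 0.0], "grip": 0.025},
```

View pics/g4.png

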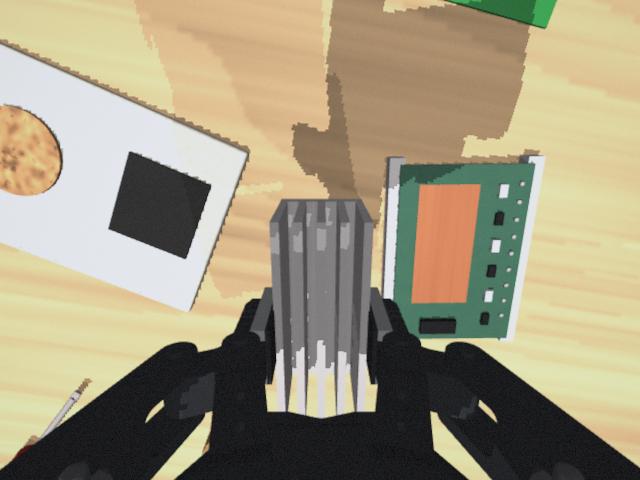

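View pics/g3_z.png

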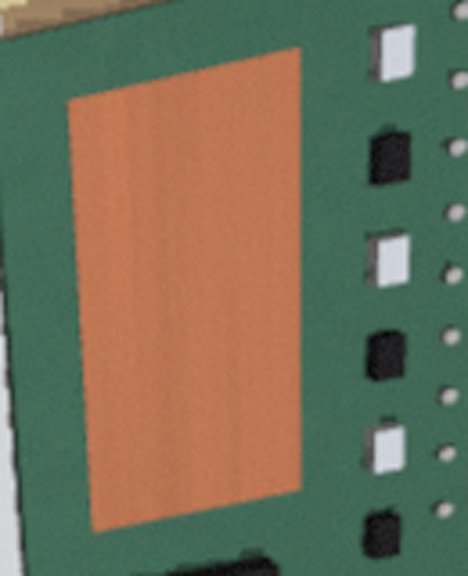

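View pics/g4_z.png

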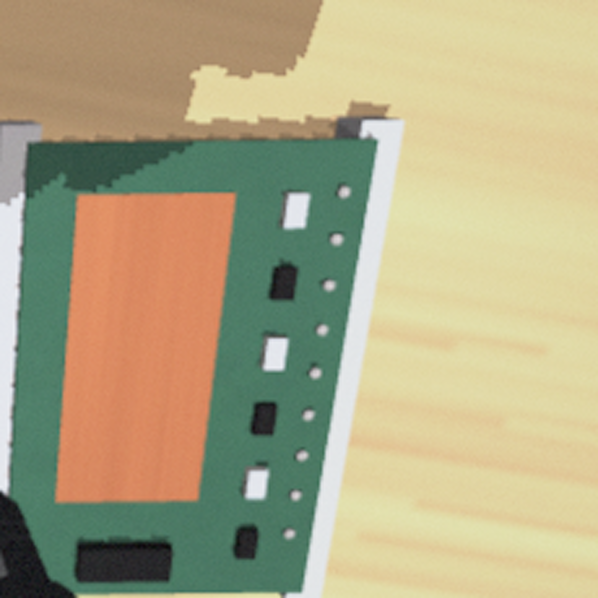

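```bash
python3 - <<'E'
from h import *
from scipy.optimize import least_squares
M=np.array([(-.05,-.023,0),(-.05,.023,0),(.05,.023,0),(.05,-.023,0)])
Z={"g3":(3.6,510,140,[(69,101),(301,48),(301,490),(94,532)]),"g4":(2.6,390,110,[(77,195),(236,193),(198,499),(56,502)])}
def run(names):
    D=[(*load(n),np.array(Z[n][3])/Z[n][0]+[Z[n][1]-.5+.5/Z[n][0],Z[n][2]-.5+.5/Z[n][0]]) for n in names]
    def pts(p):
        c,s=np.cos(p[2]),np.sin(p[2]);return M@np.array([[c,s,0],[-s,c,0],[0,0,1]])+[p[0],p[1],p[3] if len(p)>3 else .016]
    f=lambda p:np.concatenate([(proj(K,V,pts(p))-u).ravel() for K,V,u in D])
    for x0 in([.507,.287,.2,.016],[.507,.287,.2]):
        r=least_squares(f,x0);print(names,r.x[:2].round(4),np.degrees(r.x[2]).round(2),r.x[3:],r.fun.round(1))
run(["g3","g4"]);run(["g3"]);run(["g4"])
E
```

```text
['g3', 'g4'] [0.5059 0.2886] 10.67 [0.01496337] [-0.1 -0.1 -0.2 -0.3  0.1 -0.2 -0.1  0.1  0.3  0.  -0.  -0.   0.   0.6
  0.   0. ]
['g3', 'g4'] [0.5056 0.288 ] 10.69 [] [-0.1 -0.2  0.1 -0.5  0.4  0.  -0.1  0.4 -0.  -0.2 -0.1 -0.3 -0.1  0.8
 -0.3  0.2]
['g3'] [0.506  0.2888] 10.59 [0.01469762] [ 0.1  0.1 -0.  -0.   0.1 -0.1 -0.1  0.1]
['g3'] [0.5057 0.2879] 10.62 [] [-0.1 -0.1  0.1 -0.3  0.2  0.2 -0.2  0.5]
['g4'] [0.5059 0.2886] 10.76 [0.01455945] [ 0.2  0.  -0.2 -0.1  0.   0.3  0.1 -0.2]
['g4'] [0.5055 0.288 ] 10.78 [] [ 0.  -0.2 -0.1 -0.4  0.1  0.6 -0.1  0.2]
```

```bash
python3 p.py .506 0.288 .08 100.7 .025 7 .049
```

```text
t 31.15 pos [0.5068 0.1889 0.1055] yang 99.87 tilt 0.12 F [-1.1 -1.1 -1.5] w 0.0353 q6 -1.47 q1 0.27
left [-0.0001 -0.0004 -0.0003] 0.03
{"rotation": [-0.0, -0.0, -0.002], "delta_pos": [-0.002, 0.014, 0.004], "grip": 0.025},
{"rotation": [-0.0, -0.0, -0.002], "delta_pos": [-0.002, 0.014, 0.004], "grip": 0.025},
{"rotation": [-0.0, -0.0, -0.002], "delta_pos": [-0.003, 0.014, 0.003], "grip": 0.025},
{"rotation": [-0.0, -0.0, -0.002], "delta_pos": [-0.002, 0.014, 0.004], "grip": 0.025},
{"rotation": [-0.001, -0.0, -0.002], "delta_pos": [-0.003, 0.014, 0.003], "grip": 0.025},
{"rotation": [-0.0, -0.0, -0.002], "delta_pos": [-0.002, 0.014, 0.004], "grip": 0.025},
{"rotation": [-0.001, -0.001, -0.002], "delta_pos": [-0.003, 0.014, 0.003], "grip": 0.025},
{"rotation": [0.0, 0.0, 0.0], "delta_pos": [0.0, 0.0, 0.0], "grip": 0.025},
```

Request:
{"op": "apply_moves", "data": {"plan": [{"rotation":[0,0,-0.002],"delta_pos":[-0.002,0.015,0.003],"grip":0.025},{"rotation":[0,0,-0.002],"delta_pos":[-0.003,0.016,0.004],"grip":0.025},{"rotation":[0,0,-0.002],"delta_pos":[-0.003,0.016,0.004],"grip":0.025},{"rotation":[0,0,-0.002],"delta_pos":[-0.003,0.016,0.004],"grip":0.025},{"rotation":[0,0,-0.002],"delta_pos":[-0.003,0.014,0.003],"grip":0.025},{"rotation":[0,0,-0.001],"delta_pos":[-0.002,0.008,0.004],"grip":0.025},{"rotation":[0,0,0],"delta_pos":[0,0.003,0.003],"grip":0.025},{"rotation":[0,0,0],"delta_pos":[0,0,0],"grip":0.025}]}}

```text
clock: 31.95
eef_pos: [0.5066, 0.2859, 0.0773]
orientation: [0.287, -3.127, 0.004]
ft_force: [-0.5, -0.3, -1.5]
width: 0.412
```

```bash
python3 p.py .506 0.2878 .02 100.7 .025 7 .049
```

```text
t 31.95 pos [0.5066 0.2859 0.0773] yang 100.51 tilt 0.17 F [-0.5 -0.3 -1.5] w 0.0352 q6 -1.32 q1 0.43
left [-0.0002  0.     -0.0003] 0.03
{"rotation": [-0.0, -0.0, -0.0], "delta_pos": [0.0, 0.0, 0.008], "grip": 0.025},
{"rotation": [-0.0, -0.0, -0.001], "delta_pos": [0.0, 0.0, 0.008], "grip": 0.025},
{"rotation": [-0.0, -0.0, -0.0], "delta_pos": [0.0, 0.0, 0.008], "grip": 0.025},
{"rotation": [-0.001, -0.0, -0.001], "delta_pos": [0.0, 0.001, 0.008], "grip": 0.025},
{"rotation": [-0.0, -0.001, -0.0], "delta_pos": [0.0, 0.0, 0.008], "grip": 0.025},
{"rotation": [-0.001, -0.0, -0.001], "delta_pos": [0.0, 0.001, 0.009], "grip": 0.025},
{"rotation": [-0.0, -0.001, -0.0], "delta_pos": [0.0, 0.0, 0.008], "grip": 0.025},
{"rotation": [0.0, 0.0, 0.0], "delta_pos": [0.0, 0.0, 0.0], "grip": 0.025},
```

Request:
{"op": "apply_moves", "data": {"plan": [{"rotation":[0,0,0],"delta_pos":[0,0,0.008],"grip":0.025},{"rotation":[0,0,-0.001],"delta_pos":[0,0,0.009],"grip":0.025},{"rotation":[0,0,0],"delta_pos":[0,0,0.01],"grip":0.025},{"rotation":[-0.001,0,-0.001],"delta_pos":[0,0.001,0.009],"grip":0.025},{"rotation":[0,-0.001,0],"delta_pos":[0,0,0.008],"grip":0.025},{"rotation":[-0.001,0,0],"delta_pos":[0,0,0.006],"grip":0.025},{"rotation":[0,-0.001,0],"delta_pos":[0,0,0.003],"grip":0.025},{"rotation":[0,0,0],"delta_pos":[0,0,0],"grip":0.025}]}}

```text
clock: 32.75
eef_pos: [0.5062, 0.2849, 0.0189]
orientation: [0.287, -3.127, 0.001]
ft_force: [-0.1, 0.2, -0.5]
width: 0.413
```

```bash
python3 -c "
from h import *
save('g5','wrist')";python3 p.py .506 0.2878 .005 100.7 .025 7 .049
```

```text
t 32.80 pos [0.5063 0.2849 0.0192] yang 100.51 tilt 0.06 F [-0.5 -0.2 -1.9] w 0.0354 q6 -1.32 q1 0.43
left [0. 0. 0.] 0.03
{"rotation": [-0.0, -0.0, -0.0], "delta_pos": [-0.0, 0.0004, 0.002], "grip": 0.025},
{"rotation": [-0.0, -0.0, -0.001], "delta_pos": [-0.0, 0.0004, 0.002], "grip": 0.025},
{"rotation": [-0.0, -0.0, -0.0], "delta_pos": [-0.0, 0.0004, 0.002], "grip": 0.025},
{"rotation": [-0.0, -0.0, -0.001], "delta_pos": [-0.0001, 0.0004, 0.002], "grip": 0.025},
{"rotation": [-0.0, -0.0, -0.0], "delta_pos": [-0.0, 0.0004, 0.0021], "grip": 0.025},
{"rotation": [-0.0, -0.0, -0.001], "delta_pos": [-0.0001, 0.0005, 0.002], "grip": 0.025},
{"rotation": [-0.001, -0.001, -0.0], "delta_pos": [-0.0, 0.0004, 0.0021], "grip": 0.025},
{"rotation": [0.0, 0.0, 0.0], "delta_pos": [0.0, 0.0, 0.0], "grip": 0.025},
```

View pics/g5.png

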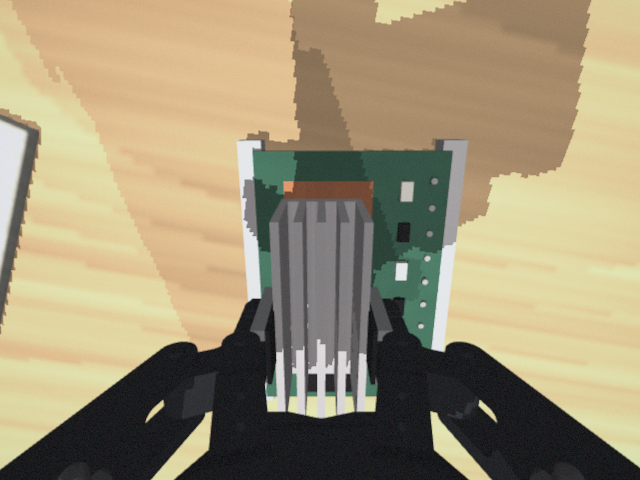

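Request:
{"op": "apply_moves", "data": {"plan": [{"rotation":[0,0,0],"delta_pos":[0,0.0005,0.0025],"grip":0.025},{"rotation":[0,0,-0.001],"delta_pos":[0,0.0005,0.0025],"grip":0.025},{"rotation":[0,0,-0.001],"delta_pos":[0,0.0005,0.0025],"grip":0.025},{"rotation":[0,0,-0.001],"delta_pos":[0,0.0005,0.0025],"grip":0.025},{"rotation":[0,0,0],"delta_pos":[0,0.0005,0.0025],"grip":0.025},{"rotation":[0,0,0],"delta_pos":[0,0.0005,0.0025],"grip":0.025},{"rotation":[0,0,0],"delta_pos":[0,0.0003,0.0015],"grip":0.025},{"rotation":[0,0,0],"delta_pos":[0,0,0],"grip":0.025}]}}

```text
clock: 33.6
eef_pos: [0.5063, 0.2889, 0.0023]
orientation: [-0.293, 3.127, -0.0]
ft_force: [-0.8, 0.3, -0.4]
width: 0.411
```

```bash
python3 -c "
from h import *
im,_,_=save('g6','wrist');cv2.imwrite('pics/g6_z.png',cv2.resize(im[130:300,230:470],None,fx=3.3,fy=3.3,interpolation=2))";python3 p.py .506 0.2878 -.0043 100.7 .025 7 .049
```

```text
t 33.65 pos [0.5064 0.2889 0.0024] yang 100.71 tilt 0.07 F [ 0.6  0.6 -1.8] w 0.0351 q6 -1.32 q1 0.44
left [ 0. -0.  0.] 0.01
{"rotation": [-0.0, 0.0, 0.0], "delta_pos": [0.0001, -0.0001, 0.001], "grip": 0.025},
{"rotation": [-0.0, 0.0, 0.0], "delta_pos": [0.0001, -0.0002, 0.0009], "grip": 0.025},
{"rotation": [-0.0, 0.0, 0.0], "delta_pos": [0.0001, -0.0001, 0.001], "grip": 0.025},
{"rotation": [-0.0, 0.0, 0.0], "delta_pos": [0.0001, -0.0002, 0.0009], "grip": 0.025},
{"rotation": [-0.0, 0.0, 0.0], "delta_pos": [0.0001, -0.0001, 0.001], "grip": 0.025},
{"rotation": [-0.0, 0.001, 0.0], "delta_pos": [0.0, -0.0002, 0.0009], "grip": 0.025},
{"rotation": [-0.0, 0.0, 0.0], "delta_pos": [0.0001, -0.0001, 0.001], "grip": 0.025},
{"rotation": [0.0, 0.0, 0.0], "delta_pos": [0.0, 0.0, 0.0], "grip": 0.025},
```

View pics/g6_z.png

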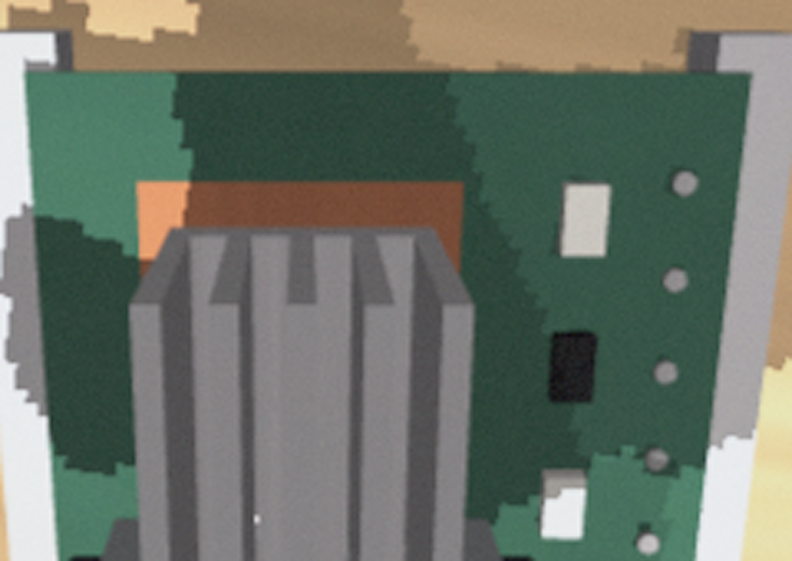

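```bash
python3 -c "
from h import *
K,V=load('g6');f=lambda u,z:onz(K,V,(230+u[0]/3.3-.35,130+u[1]/3.3-.35),z)
a=f((300,182),.0155);b=f((303,230),.0227);print(a,b)
u=np.array([np.cos(np.radians(10.7)),np.sin(np.radians(10.7)),0]);v=np.array([-u[1],u[0],0]);print('along',(b-a)@u,'across',(b-a)@v)"
```

```text
[0.4564684  0.27912645 0.0155    ] [0.46164346 0.2805263  0.0227    ]
along 0.005344992426547389 across 0.00041467228838282683
```

Request:
{"op": "apply_moves", "data": {"plan": [{"rotation":[0,0,0],"delta_pos":[0,0,0.001],"grip":0.025},{"rotation":[0,0,0],"delta_pos":[0,0,0.001],"grip":0.025},{"rotation":[0,0,0],"delta_pos":[0,-0.0002,0.001],"grip":0.025},{"rotation":[0,0,0],"delta_pos":[0,-0.0002,0.001],"grip":0.025},{"rotation":[0,0,0],"delta_pos":[0,-0.0002,0.0008],"grip":0.025},{"rotation":[0,0,0],"delta_pos":[0,0,0.0005],"grip":0.025},{"rotation":[0,0,0],"delta_pos":[0,0,0],"grip":0.025},{"rotation":[0,0,0],"delta_pos":[0,0,0],"grip":0.025}]}}

```text
clock: 34.45
eef_pos: [0.5067, 0.2882, -0.0032]
orientation: [-0.293, 3.126, 0.0]
ft_force: [-0.7, 1.0, -1.0]
width: 0.419
```

Well centred (margin 5.3 mm vs 5). Ease down to contact.

Request:
{"op": "apply_moves", "data": {"plan": [{"rotation":[0,0,0],"delta_pos":[0,0,0.0005],"grip":0.025},{"rotation":[0,0,0],"delta_pos":[0,0,0.0005],"grip":0.025},{"rotation":[0,0,0],"delta_pos":[0,0,0.0005],"grip":0.025},{"rotation":[0,0,0],"delta_pos":[0,0,0.0005],"grip":0.025},{"rotation":[0,0,0],"delta_pos":[0,0,0],"grip":0.025},{"rotation":[0,0,0],"delta_pos":[0,0,0],"grip":0.025},{"rotation":[0,0,0],"delta_pos":[0,0,0],"grip":0.025},{"rotation":[0,0,0],"delta_pos":[0,0,0],"grip":0.025}]}}

```text
clock: 35.25
eef_pos: [0.5069, 0.2884, -0.0043]
orientation: [-0.293, 3.126, 0.0]
ft_force: [-0.2, -0.1, -0.2]
width: 0.412
```

Request:
{"op": "apply_moves", "data": {"plan": [{"rotation":[0,0,0],"delta_pos":[0,0,0.0005],"grip":0.025},{"rotation":[0,0,0],"delta_pos":[0,0,0.0005],"grip":0.025},{"rotation":[0,0,0],"delta_pos":[0,0,0.0003],"grip":0.025},{"rotation":[0,0,0],"delta_pos":[0,0,0],"grip":0.03},{"rotation":[0,0,0],"delta_pos":[0,0,0],"grip":0.034},{"rotation":[0,0,0],"delta_pos":[0,0,0],"grip":0.038},{"rotation":[0,0,0],"delta_pos":[0,0,0],"grip":0.042},{"rotation":[0,0,0],"delta_pos":[0,0,0],"grip":0.047}], "squeeze": 25}}

```text
clock: 36.05
eef_pos: [0.5071, 0.2885, -0.0045]
orientation: [-0.293, 3.126, 0.0]
ft_force: [0.2, 0.6, -0.7]
width: 0.552
```

```bash
python3 -c "
from h import *
im,_,_=save('g7','wrist');cv2.imwrite('pics/g7_z.png',cv2.resize(im[130:300,230:470],None,fx=3.3,fy=3.3,interpolation=2))";python3 p.py .506 0.2878 .1 100.7 .025 7 .049|head -1
```

```text
t 36.10 pos [ 0.5071  0.2885 -0.0045] yang 100.71 tilt 0.13 F [-0.4 -0.4 -0.5] w 0.0472 q6 -1.32 q1 0.44
```

View pics/g7_z.png

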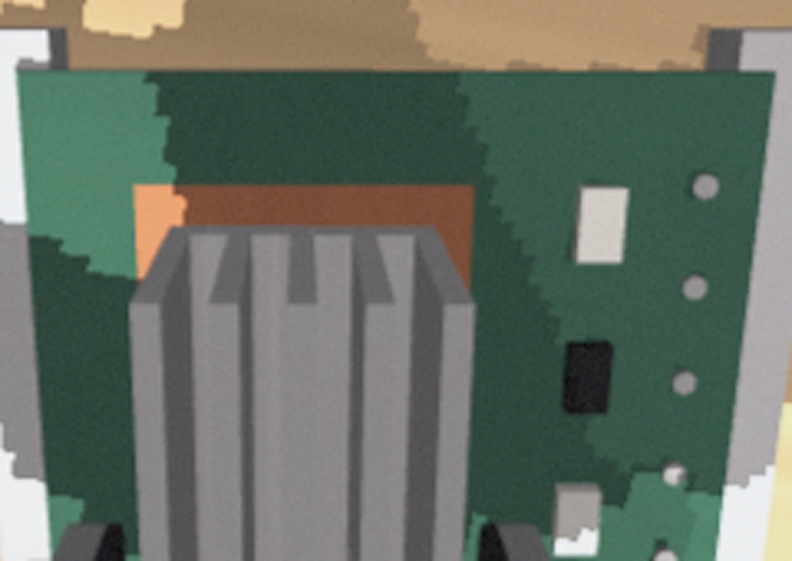

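Request:
{"op": "apply_moves", "data": {"plan": [{"rotation":[0,0,0],"delta_pos":[0,0,0],"grip":0.055},{"rotation":[0,0,0],"delta_pos":[0,0,-0.006],"grip":0.055},{"rotation":[0,0,0],"delta_pos":[0,0,-0.015],"grip":0.06},{"rotation":[0,0,0],"delta_pos":[0,0,-0.025],"grip":0.07},{"rotation":[0,0,0],"delta_pos":[0,0,-0.03],"grip":0.085},{"rotation":[0,0,0],"delta_pos":[0,0,-0.03],"grip":0.085},{"rotation":[0,0,0.06],"delta_pos":[0,-0.02,-0.025],"grip":0.085},{"rotation":[0,0,0.13],"delta_pos":[0,-0.04,-0.015],"grip":0.085}]}}

```text
clock: 36.9
eef_pos: [0.5146, 0.2306, 0.1515]
orientation: [0.003, 3.139, 0.001]
ft_force: [1.8, -0.2, -0.2]
width: 0.997
```

```bash
python3 -c "
from h import *
save('h1_top','top');im,_,_=save('h1','wrist')";python3 p.py .467 -.05 .15 20 .085 8 .049
```

```text
t 37.00 pos [0.5157 0.2272 0.152 ] yang 89.55 tilt 0.23 F [-1.1  0.5 -0.1] w 0.0852 q6 -1.23 q1 0.33
left [-0.      0.      0.0001] 5.38
{"rotation": [0.0, 0.0, 0.14], "delta_pos": [0.006, -0.035, 0.0], "grip": 0.085},
{"rotation": [0.0, 0.0, 0.14], "delta_pos": [0.001, -0.035, 0.0], "grip": 0.085},
{"rotation": [0.0, 0.0, 0.14], "delta_pos": [-0.004, -0.035, 0.0], "grip": 0.085},
{"rotation": [0.001, 0.0, 0.14], "delta_pos": [-0.009, -0.034, 0.0], "grip": 0.085},
{"rotation": [0.001, 0.001, 0.14], "delta_pos": [-0.013, -0.032, 0.0], "grip": 0.085},
{"rotation": [0.0, 0.001, 0.14], "delta_pos": [-0.018, -0.03, 0.001], "grip": 0.085},
{"rotation": [0.0, 0.0, 0.14], "delta_pos": [-0.022, -0.028, 0.0], "grip": 0.085},
{"rotation": [0.001, 0.0, 0.14], "delta_pos": [-0.026, -0.024, 0.001], "grip": 0.085},
```

View pics/h1.png

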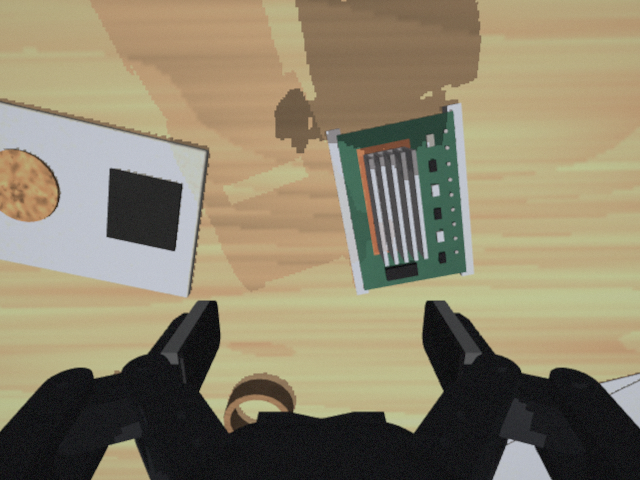

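Request:
{"op": "apply_moves", "data": {"plan": [{"rotation":[0,0,0.14],"delta_pos":[0.006,-0.035,0],"grip":0.085},{"rotation":[0,0,0.14],"delta_pos":[0.001,-0.035,0],"grip":0.085},{"rotation":[0,0,0.14],"delta_pos":[-0.004,-0.035,0],"grip":0.085},{"rotation":[0,0,0.14],"delta_pos":[-0.009,-0.034,0],"grip":0.085},{"rotation":[0.001,0.001,0.14],"delta_pos":[-0.013,-0.032,0],"grip":0.085},{"rotation":[0,0.001,0.14],"delta_pos":[-0.018,-0.03,0],"grip":0.085},{"rotation":[0,0,0.14],"delta_pos":[-0.022,-0.028,0],"grip":0.085},{"rotation":[0,0,0.14],"delta_pos":[-0.026,-0.024,0],"grip":0.085}]}}

```text
clock: 37.8
eef_pos: [0.462, -0.0539, 0.1575]
orientation: [1.715, 2.625, 0.012]
ft_force: [0.2, -0.3, 1.2]
width: 0.995
```

```bash
python3 p.py .467 -.24 .14 0 .085 8 .049
```

```text
t 37.80 pos [ 0.462  -0.0539  0.1575] yang 23.67 tilt 0.56 F [ 0.2 -0.3  1.2] w 0.0850 q6 -0.64 q1 -0.22
left [ 0.0001 -0.     -0.0001] 0.03
{"rotation": [0.001, -0.0, 0.052], "delta_pos": [-0.022, -0.009, 0.002], "grip": 0.085},
{"rotation": [0.001, -0.0, 0.052], "delta_pos": [-0.022, -0.008, 0.002], "grip": 0.085},
{"rotation": [0.001, -0.0, 0.052], "delta_pos": [-0.022, -0.006, 0.002], "grip": 0.085},
{"rotation": [0.001, -0.0, 0.051], "delta_pos": [-0.023, -0.005, 0.002], "grip": 0.085},
{"rotation": [0.001, -0.0, 0.052], "delta_pos": [-0.023, -0.004, 0.002], "grip": 0.085},
{"rotation": [0.002, -0.0, 0.051], "delta_pos": [-0.023, -0.003, 0.002], "grip": 0.085},
{"rotation": [0.001, -0.001, 0.052], "delta_pos": [-0.023, -0.002, 0.003], "grip": 0.085},
{"rotation": [0.002, -0.0, 0.051], "delta_pos": [-0.023, -0.001, 0.002], "grip": 0.085},
```

Request:
{"op": "apply_moves", "data": {"plan": [{"rotation":[0.001,0,0.052],"delta_pos":[-0.024,-0.009,0.002],"grip":0.085},{"rotation":[0.001,0,0.052],"delta_pos":[-0.026,-0.008,0.002],"grip":0.085},{"rotation":[0.001,0,0.052],"delta_pos":[-0.026,-0.006,0.002],"grip":0.085},{"rotation":[0.001,0,0.052],"delta_pos":[-0.026,-0.005,0.002],"grip":0.085},{"rotation":[0.001,0,0.052],"delta_pos":[-0.024,-0.004,0.002],"grip":0.085},{"rotation":[0.001,0,0.045],"delta_pos":[-0.02,-0.003,0.002],"grip":0.085},{"rotation":[0.001,0,0.03],"delta_pos":[-0.01,-0.001,0.002],"grip":0.085},{"rotation":[0,0,0],"delta_pos":[0,0,0],"grip":0.085}]}}

```text
clock: 38.6
eef_pos: [0.4688, -0.2218, 0.1477]
orientation: [2.148, 2.287, 0.008]
ft_force: [-0.2, -0.3, -0.0]
width: 0.998
```

```bash
python3 -c "
from h import *
im,_,_=save('h2','wrist');cv2.imwrite('pics/h2_z.png',cv2.resize(im[130:400,200:450],None,fx=2.2,fy=2.2,interpolation=2))";python3 p.py .468 -.25 .10 0 .085 8 .049
```

```text
t 38.65 pos [ 0.4688 -0.2212  0.1478] yang 3.68 tilt 0.37 F [ 0.3 -0.  -0.7] w 0.0847 q6 -0.60 q1 -0.53
left [0.     0.0002 0.0002] 0.03
{"rotation": [0.001, -0.0, 0.008], "delta_pos": [-0.004, -0.0, 0.006], "grip": 0.085},
{"rotation": [0.001, -0.0, 0.008], "delta_pos": [-0.004, -0.0, 0.006], "grip": 0.085},
{"rotation": [0.001, -0.0, 0.008], "delta_pos": [-0.003, -0.0, 0.006], "grip": 0.085},
{"rotation": [0.001, -0.0, 0.008], "delta_pos": [-0.004, -0.0, 0.006], "grip": 0.085},
{"rotation": [0.001, -0.0, 0.008], "delta_pos": [-0.003, -0.001, 0.006], "grip": 0.085},
{"rotation": [0.0, -0.0, 0.008], "delta_pos": [-0.004, -0.0, 0.006], "grip": 0.085},
{"rotation": [0.001, -0.0, 0.008], "delta_pos": [-0.003, -0.001, 0.006], "grip": 0.085},
{"rotation": [0.0, -0.0, 0.008], "delta_pos": [-0.004, 0.0, 0.006], "grip": 0.085},
```

View pics/h2_z.png

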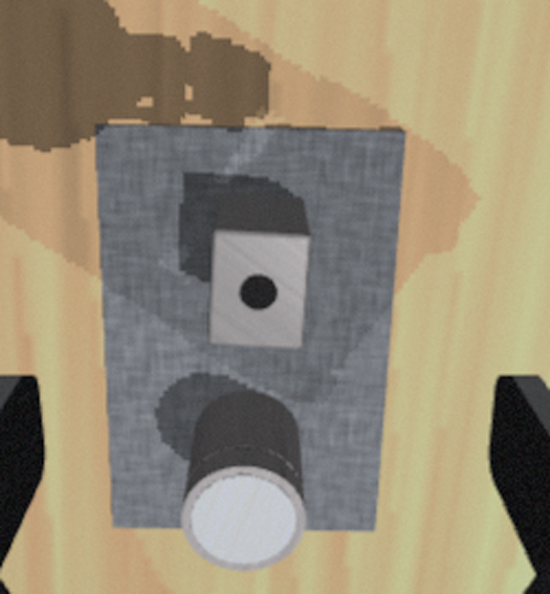

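```bash
python3 -c "
from h import *
K,V=load('h2');f=lambda u,z:onz(K,V,(200+u[0]/2.2-.3,130+u[1]/2.2-.3),z)
print('bore',f((258,291),.059),'tin',f((245,518),.063))
c=[f(u,.059) for u in((215,231),(308,236),(301,346),(211,343))];print(np.round(c,4),np.mean(c,0))
for i,j in((0,3),(1,2)):
  d=c[i]-c[j];print(90-np.degrees(np.arctan2(d[1],d[0])))"
```

```text
bore [ 0.46780043 -0.25114202  0.059     ] tin [ 0.46827183 -0.34713543  0.063     ]
[[ 0.4511 -0.229   0.059 ]
 [ 0.4845 -0.2289  0.059 ]
 [ 0.4852 -0.2724  0.059 ]
 [ 0.4514 -0.2731  0.059 ]] [ 0.46805694 -0.25084814  0.059     ]
-0.46363303082014795
-1.0244321336765978
```

Request:
{"op": "apply_moves", "data": {"plan": [{"rotation":[0.001,0,0.01],"delta_pos":[-0.005,0,0.008],"grip":0.085},{"rotation":[0.001,0,0.01],"delta_pos":[-0.005,0,0.014],"grip":0.085},{"rotation":[0.001,0,0.01],"delta_pos":[-0.005,0,0.015],"grip":0.085},{"rotation":[0.001,0,0.01],"delta_pos":[-0.005,0,0.015],"grip":0.085},{"rotation":[0.001,0,0.008],"delta_pos":[-0.003,0,0.012],"grip":0.085},{"rotation":[0,0,0.006],"delta_pos":[-0.002,0,0.008],"grip":0.085},{"rotation":[0,0,0],"delta_pos":[0,0,0],"grip":0.085},{"rotation":[0,0,0],"delta_pos":[0,0,0],"grip":0.085}]}}

```text
clock: 39.45
eef_pos: [0.4701, -0.2434, 0.069]
orientation: [-2.205, -2.235, -0.002]
ft_force: [0.5, -0.3, -0.1]
width: 0.998
```

```bash
python3 p.py .468 -.251 .02 0 .085 8 .049
```

```text
t 39.45 pos [ 0.4701 -0.2434  0.069 ] yang 0.77 tilt 0.13 F [ 0.5 -0.3 -0.1] w 0.0853 q6 -0.58 q1 -0.57
left [-0.0001  0.0003 -0.    ] 0.04
{"rotation": [-0.0, -0.0, 0.002], "delta_pos": [-0.001, -0.0, 0.006], "grip": 0.085},
{"rotation": [-0.0, -0.0, 0.002], "delta_pos": [-0.001, -0.0, 0.006], "grip": 0.085},
{"rotation": [-0.0, -0.0, 0.002], "delta_pos": [-0.001, -0.0, 0.006], "grip": 0.085},
{"rotation": [-0.0, -0.0, 0.001], "delta_pos": [-0.001, -0.0, 0.006], "grip": 0.085},
{"rotation": [-0.0, -0.001, 0.002], "delta_pos": [-0.001, -0.001, 0.006], "grip": 0.085},
{"rotation": [-0.0, -0.0, 0.001], "delta_pos": [-0.001, -0.0, 0.006], "grip": 0.085},
{"rotation": [-0.0, -0.001, 0.002], "delta_pos": [-0.001, -0.001, 0.007], "grip": 0.085},
{"rotation": [-0.001, -0.0, 0.001], "delta_pos": [-0.001, -0.0, 0.006], "grip": 0.085},
```

Request:
{"op": "apply_moves", "data": {"plan": [{"rotation":[0,0,0.002],"delta_pos":[-0.001,-0.001,0.008],"grip":0.085},{"rotation":[0,0,0.002],"delta_pos":[-0.001,0,0.01],"grip":0.085},{"rotation":[0,0,0.002],"delta_pos":[-0.001,0,0.01],"grip":0.085},{"rotation":[0,0,0.001],"delta_pos":[-0.001,0,0.01],"grip":0.085},{"rotation":[0,-0.001,0.001],"delta_pos":[-0.001,0,0.009],"grip":0.08},{"rotation":[0,0,0],"delta_pos":[-0.001,0,0.007],"grip":0.075},{"rotation":[0,0,0],"delta_pos":[0,0,0.004],"grip":0.07},{"rotation":[0,0,0],"delta_pos":[0,0,0],"grip":0.065}]}}

```text
clock: 40.25
eef_pos: [0.4694, -0.2497, 0.0064]
orientation: [-2.215, -2.227, -0.001]
ft_force: [-0.0, 0.2, -1.0]
width: 0.762
```

```bash
python3 p.py .468 -.251 .0 0 .065 4 .049
```

```text
t 40.25 pos [ 0.4694 -0.2497  0.0064] yang 0.31 tilt 0.04 F [-0.   0.2 -1. ] w 0.0651 q6 -0.58 q1 -0.58
left [-0.  0. -0.] 0.04
{"rotation": [0.0, -0.0, 0.001], "delta_pos": [-0.0003, -0.0004, 0.0016], "grip": 0.065},
{"rotation": [0.0, -0.0, 0.001], "delta_pos": [-0.0003, -0.0003, 0.0016], "grip": 0.065},
{"rotation": [0.0, -0.0, 0.002], "delta_pos": [-0.0003, -0.0004, 0.0016], "grip": 0.065},
{"rotation": [0.0, -0.001, 0.001], "delta_pos": [-0.0004, -0.0003, 0.0016], "grip": 0.065},
{"rotation": [0.0, 0.0, 0.0], "delta_pos": [0.0, 0.0, 0.0], "grip": 0.065},
{"rotation": [0.0, 0.0, 0.0], "delta_pos": [0.0, 0.0, 0.0], "grip": 0.065},
{"rotation": [0.0, 0.0, 0.0], "delta_pos": [0.0, 0.0, 0.0], "grip": 0.065},
{"rotation": [0.0, 0.0, 0.0], "delta_pos": [0.0, 0.0, 0.0], "grip": 0.065},
```

Request:
{"op": "apply_moves", "data": {"plan": [{"rotation":[0,0,0.001],"delta_pos":[-0.0004,-0.0005,0.002],"grip":0.06},{"rotation":[0,0,0.001],"delta_pos":[-0.0004,-0.0005,0.002],"grip":0.055},{"rotation":[0,0,0.002],"delta_pos":[-0.0004,-0.0004,0.0015],"grip":0.05},{"rotation":[0,0,0.001],"delta_pos":[-0.0003,-0.0003,0.001],"grip":0.045},{"rotation":[0,0,0],"delta_pos":[0,0,0],"grip":0.04},{"rotation":[0,0,0],"delta_pos":[0,0,0],"grip":0.036},{"rotation":[0,0,0],"delta_pos":[0,0,0],"grip":0.03},{"rotation":[0,0,0],"delta_pos":[0,0,0],"grip":0.025}], "squeeze": 80}}

```text
clock: 41.05
eef_pos: [0.4682, -0.2517, 0.0007]
orientation: [2.22, 2.22, 0.002]
ft_force: [0.3, -0.9, -4.0]
width: 0.404
```

Request:
{"op": "apply_moves", "data": {"plan": [{"rotation":[0,0,0],"delta_pos":[0,0,0],"grip":0.02},{"rotation":[0,0,0],"delta_pos":[0,0,0],"grip":0.02},{"rotation":[0,0,0],"delta_pos":[0,0,0],"grip":0.02},{"rotation":[0,0,0],"delta_pos":[0,0,-0.003],"grip":0.02},{"rotation":[0,0,0],"delta_pos":[0,0,-0.006],"grip":0.02},{"rotation":[0,0,0],"delta_pos":[0,0,-0.01],"grip":0.02},{"rotation":[0,0,0],"delta_pos":[0,0,-0.014],"grip":0.02},{"rotation":[0,0,0],"delta_pos":[0,0,-0.018],"grip":0.02}]}}

```text
clock: 41.85
eef_pos: [0.4656, -0.25, 0.0516]
orientation: [-2.217, -2.217, 0.001]
ft_force: [0.3, 0.0, -5.8]
width: 0.405
```

```bash
python3 -c "
from h import *
im,_,_=save('h3','wrist')";python3 p.py .51 .045 .12 -14 .02 8 .045
```

```text
t 41.90 pos [ 0.4672 -0.251   0.0546] yang 0.01 tilt 0.09 F [ 3.2 -2.2 -1.4] w 0.0342 q6 -0.58 q1 -0.58
left [-0.0001  0.0003  0.    ] 0.03
{"rotation": [-0.0, -0.0, 0.031], "delta_pos": [0.037, 0.005, -0.008], "grip": 0.02},
{"rotation": [-0.0, -0.0, 0.03], "delta_pos": [0.037, 0.004, -0.008], "grip": 0.02},
{"rotation": [-0.0, -0.0, 0.031], "delta_pos": [0.037, 0.003, -0.008], "grip": 0.02},
{"rotation": [-0.0, -0.0, 0.03], "delta_pos": [0.037, 0.002, -0.008], "grip": 0.02},
{"rotation": [-0.0, -0.0, 0.031], "delta_pos": [0.038, 0.001, -0.008], "grip": 0.02},
{"rotation": [-0.0, -0.0, 0.03], "delta_pos": [0.037, -0.0, -0.008], "grip": 0.02},
{"rotation": [-0.001, -0.001, 0.031], "delta_pos": [0.038, -0.001, -0.009], "grip": 0.02},
{"rotation": [-0.0, -0.0, 0.03], "delta_pos": [0.037, -0.003, -0.008], "grip": 0.02},
```

View pics/h3.png

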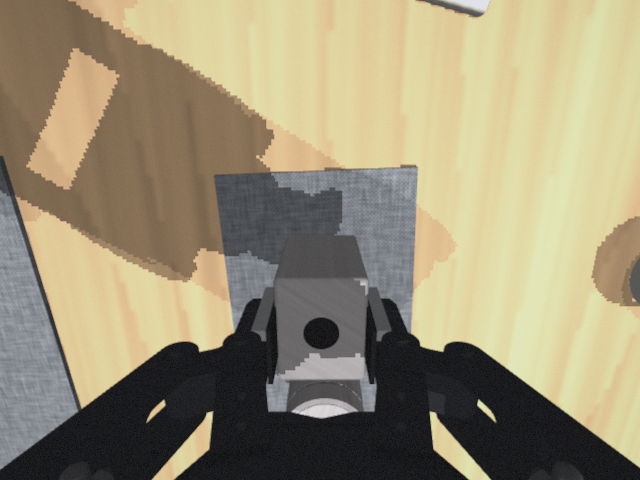

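Request:
{"op": "apply_moves", "data": {"plan": [{"rotation":[0,0,0.03],"delta_pos":[0.025,0.004,-0.008],"grip":0.02},{"rotation":[0,0,0.03],"delta_pos":[0.035,0.004,-0.008],"grip":0.02},{"rotation":[0,0,0.03],"delta_pos":[0.039,0.003,-0.006],"grip":0.02},{"rotation":[0,0,0.03],"delta_pos":[0.039,0.002,-0.004],"grip":0.02},{"rotation":[0,0,0.03],"delta_pos":[0.039,0.001,-0.002],"grip":0.02},{"rotation":[0,0,0.03],"delta_pos":[0.037,0,0],"grip":0.02},{"rotation":[0,0,0.03],"delta_pos":[0.03,-0.001,0],"grip":0.02},{"rotation":[0,0,0.02],"delta_pos":[0.018,-0.002,0],"grip":0.02}]}}

```text
clock: 42.7
eef_pos: [0.5074, 0.016, 0.0869]
orientation: [2.471, 1.932, 0.006]
ft_force: [0.6, 0.1, -5.6]
width: 0.402
```

```bash
python3 p.py .5138 .06 .06 -14.1 .02 7 .045
```

```text
t 42.70 pos [0.5074 0.016  0.0869] yang -13.97 tilt 0.35 F [ 0.6  0.1 -5.6] w 0.0343 q6 0.18 q1 -0.06
left [-0.0004  0.0004  0.0001] 0.02
{"rotation": [0.001, -0.0, 0.0], "delta_pos": [0.006, -0.001, 0.004], "grip": 0.02},
{"rotation": [0.001, -0.0, 0.0], "delta_pos": [0.006, -0.001, 0.004], "grip": 0.02},
{"rotation": [0.001, -0.0, 0.0], "delta_pos": [0.006, -0.001, 0.004], "grip": 0.02},
{"rotation": [0.001, -0.0, 0.001], "delta_pos": [0.007, -0.0, 0.004], "grip": 0.02},
{"rotation": [0.001, -0.0, 0.0], "delta_pos": [0.006, -0.0, 0.004], "grip": 0.02},
{"rotation": [0.001, -0.0, 0.001], "delta_pos": [0.007, -0.001, 0.003], "grip": 0.02},
{"rotation": [0.0, -0.0, 0.0], "delta_pos": [0.006, -0.0, 0.004], "grip": 0.02},
{"rotation": [0.0, 0.0, 0.0], "delta_pos": [0.0, 0.0, 0.0], "grip": 0.02},
```

Request:
{"op": "apply_moves", "data": {"plan": [{"rotation":[0.001,0,0],"delta_pos":[0.008,0,0.005],"grip":0.02},{"rotation":[0.001,0,0],"delta_pos":[0.008,0,0.006],"grip":0.02},{"rotation":[0.001,0,0],"delta_pos":[0.008,0,0.007],"grip":0.02},{"rotation":[0.001,0,0],"delta_pos":[0.007,0,0.008],"grip":0.02},{"rotation":[0.001,0,0],"delta_pos":[0.005,0,0.008],"grip":0.02},{"rotation":[0.001,0,0],"delta_pos":[0.003,0,0.006],"grip":0.02},{"rotation":[0,0,0],"delta_pos":[0.001,0,0.004],"grip":0.02},{"rotation":[0,0,0],"delta_pos":[0,0,0],"grip":0.02}]}}

```text
clock: 43.5
eef_pos: [0.5171, 0.057, 0.0381]
orientation: [-2.473, -1.936, 0.003]
ft_force: [0.6, 0.2, -5.3]
width: 0.402
```

```bash
python3 -c "
from h import *
im,_,_=save('h4','wrist')";python3 p.py .5138 .06 .025 -14.1 .02 7 .045
```

```text
t 43.55 pos [0.5172 0.0569 0.0384] yang -13.89 tilt 0.1 F [-0.4  0.2 -5.7] w 0.0344 q6 0.26 q1 0.02
left [0. 0. 0.] 0.04
{"rotation": [-0.0, 0.0, 0.001], "delta_pos": [0.0003, -0.0006, 0.0019], "grip": 0.02},
{"rotation": [-0.0, 0.0, 0.0], "delta_pos": [0.0003, -0.0006, 0.0019], "grip": 0.02},
{"rotation": [-0.0, 0.0, 0.001], "delta_pos": [0.0003, -0.0006, 0.0019], "grip": 0.02},
{"rotation": [-0.0, 0.0, 0.0], "delta_pos": [0.0003, -0.0006, 0.0019], "grip": 0.02},
{"rotation": [-0.001, 0.0, 0.001], "delta_pos": [0.0003, -0.0006, 0.0019], "grip": 0.02},
{"rotation": [-0.0, 0.0, 0.0], "delta_pos": [0.0004, -0.0005, 0.0019], "grip": 0.02},
{"rotation": [-0.001, 0.0, 0.001], "delta_pos": [0.0003, -0.0006, 0.002], "grip": 0.02},
{"rotation": [0.0, 0.0, 0.0], "delta_pos": [0.0, 0.0, 0.0], "grip": 0.02},
```

View pics/h4.png

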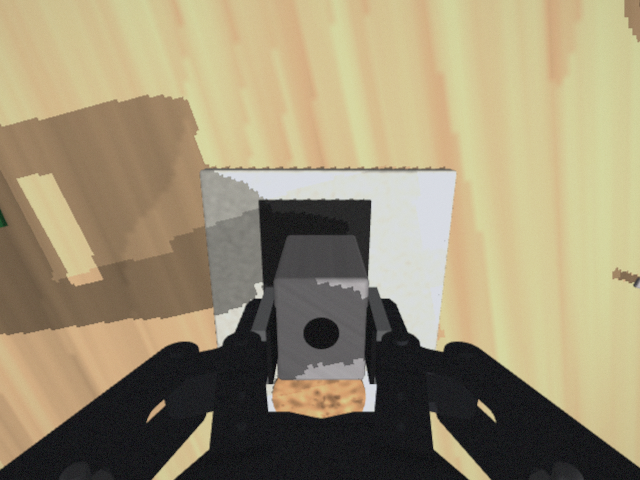

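```bash
python3 -c "
from h import *
K,V=load('h4')
t=np.radians(-14.1);v=np.array([-np.sin(t),np.cos(t),0])
a,b=onz(K,V,(260,200),.013),onz(K,V,(370.5,200),.013);print('pad',a,b,np.linalg.norm(a-b),np.degrees(np.arctan2(*(b-a)[1::-1])),(a+b)/2-.032*v)
print('bore',onz(K,V,(321.3,333),.0967))
c,d=onz(K,V,(286,236),.0407),onz(K,V,(357.5,236),.0407);print('blk',c,d,(c+d)/2-.023*v)
"
```

```text
pad [0.49098941 0.09946121 0.013     ] [0.55323838 0.08406318 0.013     ] 0.0641251453030573 -13.893894106506542 [0.51431821 0.06072629 0.013     ]
bore [0.51730322 0.05762452 0.0967    ]
blk [0.50467685 0.08260623 0.0407    ] [0.54055521 0.0737365  0.0407    ] [0.51701288 0.05586431 0.0407    ]
```

Request:
{"op": "apply_moves", "data": {"plan": [{"rotation":[0,0,0],"delta_pos":[0.0004,-0.0006,0.002],"grip":0.02},{"rotation":[0,0,0],"delta_pos":[0.0004,-0.0006,0.0025],"grip":0.02},{"rotation":[0,0,0],"delta_pos":[0.0004,-0.0006,0.0025],"grip":0.02},{"rotation":[0,0,0],"delta_pos":[0.0004,-0.0006,0.0025],"grip":0.02},{"rotation":[0,0,0],"delta_pos":[0.0004,-0.0006,0.0025],"grip":0.02},{"rotation":[0,0,0],"delta_pos":[0.0004,-0.0005,0.0025],"grip":0.02},{"rotation":[0,0,0],"delta_pos":[0.0002,-0.0003,0.0015],"grip":0.02},{"rotation":[0,0,0],"delta_pos":[0,0,0],"grip":0.02}]}}

```text
clock: 44.35
eef_pos: [0.5144, 0.06, 0.0219]
orientation: [2.474, 1.936, -0.0]
ft_force: [0.1, 0.4, -5.7]
width: 0.405
```

```bash
python3 p.py .514 .0602 .0107 -14.1 .02 7 .045
```

```text
t 44.35 pos [0.5144 0.06   0.0219] yang -13.93 tilt 0.01 F [ 0.1  0.4 -5.7] w 0.0346 q6 0.27 q1 0.03
left [-0.      0.0001  0.    ] 0.01
{"rotation": [-0.0, 0.0, 0.0], "delta_pos": [0.0, -0.0001, 0.0016], "grip": 0.02},
{"rotation": [-0.0, 0.0, 0.001], "delta_pos": [0.0, -0.0001, 0.0016], "grip": 0.02},
{"rotation": [-0.0, 0.0, 0.0], "delta_pos": [0.0, -0.0, 0.0016], "grip": 0.02},
{"rotation": [-0.0, 0.0, 0.001], "delta_pos": [0.0, -0.0001, 0.0016], "grip": 0.02},
{"rotation": [-0.0, 0.0, 0.0], "delta_pos": [0.0, -0.0, 0.0016], "grip": 0.02},
{"rotation": [-0.0, 0.0, 0.001], "delta_pos": [0.0, -0.0001, 0.0016], "grip": 0.02},
{"rotation": [-0.0, 0.0, 0.0], "delta_pos": [0.0, -0.0, 0.0016], "grip": 0.02},
{"rotation": [0.0, 0.0, 0.0], "delta_pos": [0.0, 0.0, 0.0], "grip": 0.02},
```

Request:
{"op": "apply_moves", "data": {"plan": [{"rotation":[0,0,0],"delta_pos":[0,-0.0001,0.0016],"grip":0.02},{"rotation":[0,0,0.001],"delta_pos":[0,-0.0001,0.0016],"grip":0.02},{"rotation":[0,0,0],"delta_pos":[0,0,0.0016],"grip":0.02},{"rotation":[0,0,0.001],"delta_pos":[0,-0.0001,0.0016],"grip":0.02},{"rotation":[0,0,0],"delta_pos":[0,0,0.0014],"grip":0.02},{"rotation":[0,0,0],"delta_pos":[0,0,0.001],"grip":0.02},{"rotation":[0,0,0],"delta_pos":[0,0,0.0005],"grip":0.02},{"rotation":[0,0,0],"delta_pos":[0,0,0],"grip":0.02}]}}

```text
clock: 45.15
eef_pos: [0.5143, 0.0601, 0.0119]
orientation: [2.476, 1.933, 0.0]
ft_force: [-0.0, -0.4, -6.0]
width: 0.408
```

```bash
python3 p.py .514 .0602 .0107 -14.1 .02 7 .045|head -1;  python3 -c "
from h import *
im,_,_=save('h5','wrist');cv2.imwrite('pics/h5_z.png',cv2.resize(im[180:420,220:420],None,fx=2.5,fy=2.5,interpolation=2))"
```

```text
t 45.15 pos [0.5143 0.0601 0.0119] yang -14.06 tilt 0.02 F [-0.  -0.4 -6. ] w 0.0349 q6 0.27 q1 0.03
```

View pics/h5_z.png

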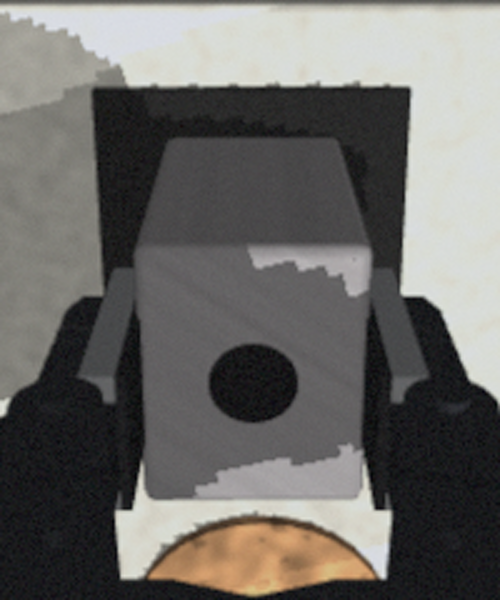

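```bash
python3 -c "
from h import *
K,V=load('h5');f=lambda u,z:onz(K,V,(220+u[0]/2.5-.3,180+u[1]/2.5-.3),z)
t=np.radians(-14.1);u=np.array([np.cos(t),np.sin(t),0]);v=np.array([-np.sin(t),np.cos(t),0])
d=f((252,88),.013)-f((254,138),.0142);print(d@u,d@v)"
```

```text
-0.000413678619623466 0.01035320863104885
```

Request:
{"op": "apply_moves", "data": {"plan": [{"rotation":[0,0,0],"delta_pos":[0,0,0.0005],"grip":0.02},{"rotation":[0,0,0],"delta_pos":[0,0,0.0005],"grip":0.02},{"rotation":[0,0,0],"delta_pos":[0,0,0.0005],"grip":0.02},{"rotation":[0,0,0],"delta_pos":[0,0,0.0005],"grip":0.02},{"rotation":[0,0,0],"delta_pos":[0,0,0],"grip":0.02},{"rotation":[0,0,0],"delta_pos":[0,0,0],"grip":0.02},{"rotation":[0,0,0],"delta_pos":[0,0,0],"grip":0.02},{"rotation":[0,0,0],"delta_pos":[0,0,0],"grip":0.02}]}}

```text
clock: 46.0
eef_pos: [0.5147, 0.0601, 0.0107]
orientation: [2.476, 1.933, 0.001]
ft_force: [-1.0, -0.3, -2.3]
width: 0.403
```

Request:
{"op": "apply_moves", "data": {"plan": [{"rotation":[0,0,0],"delta_pos":[0,0,0.0005],"grip":0.02},{"rotation":[0,0,0],"delta_pos":[0,0,0.0004],"grip":0.02},{"rotation":[0,0,0],"delta_pos":[0,0,0],"grip":0.034},{"rotation":[0,0,0],"delta_pos":[0,0,0],"grip":0.038},{"rotation":[0,0,0],"delta_pos":[0,0,0],"grip":0.044},{"rotation":[0,0,0],"delta_pos":[0,0,0],"grip":0.052},{"rotation":[0,0,0],"delta_pos":[0,0,0],"grip":0.06},{"rotation":[0,0,0],"delta_pos":[0,0,0],"grip":0.07}], "squeeze": 30}}

```text
clock: 46.8
eef_pos: [0.5163, 0.0602, 0.0114]
orientation: [2.474, 1.931, 0.006]
ft_force: [-0.6, -0.0, 0.5]
width: 0.817
```

Request:
{"op": "apply_moves", "data": {"plan": [{"rotation":[0,0,0],"delta_pos":[0,0,0],"grip":0.08},{"rotation":[0,0,0],"delta_pos":[0,0,-0.01],"grip":0.085},{"rotation":[0,0,0],"delta_pos":[0,0,-0.02],"grip":0.085},{"rotation":[0,0,0],"delta_pos":[0,0,-0.025],"grip":0.085},{"rotation":[0,0,0],"delta_pos":[0,0,-0.03],"grip":0.085},{"rotation":[0,0,0],"delta_pos":[0,0,-0.03],"grip":0.085},{"rotation":[0,0,-0.02],"delta_pos":[-0.02,0,-0.02],"grip":0.085},{"rotation":[0,0,-0.03],"delta_pos":[-0.035,0,-0.01],"grip":0.085}]}}

```text
clock: 47.6
eef_pos: [0.5024, 0.0078, 0.1648]
orientation: [2.42, 1.999, 0.005]
ft_force: [0.8, 0.2, 0.7]
width: 0.993
```

```bash
python3 -c "
from h import *
im,_,_=save('i1','wrist')";python3 p.py .468 -.31 .14 0 .085 8 .049
```

```text
t 47.65 pos [0.502  0.0036 0.1659] yang -10.87 tilt 0.31 F [ 2.3 -1.8  1.7] w 0.0848 q6 0.11 q1 -0.08
left [ 0.0004 -0.     -0.0002] 0.02
{"rotation": [0.001, 0.0, -0.024], "delta_pos": [-0.039, 0.003, 0.003], "grip": 0.085},
{"rotation": [0.001, 0.0, -0.024], "delta_pos": [-0.039, 0.002, 0.003], "grip": 0.085},
{"rotation": [0.001, 0.0, -0.024], "delta_pos": [-0.04, 0.001, 0.003], "grip": 0.085},
{"rotation": [0.0, 0.0, -0.024], "delta_pos": [-0.039, 0.001, 0.003], "grip": 0.085},
{"rotation": [0.001, 0.0, -0.023], "delta_pos": [-0.04, -0.001, 0.004], "grip": 0.085},
{"rotation": [0.0, 0.0, -0.024], "delta_pos": [-0.039, -0.001, 0.003], "grip": 0.085},
{"rotation": [0.001, 0.001, -0.023], "delta_pos": [-0.04, -0.002, 0.004], "grip": 0.085},
{"rotation": [0.0, 0.0, -0.024], "delta_pos": [-0.039, -0.004, 0.003], "grip": 0.085},
```

View pics/i1.png

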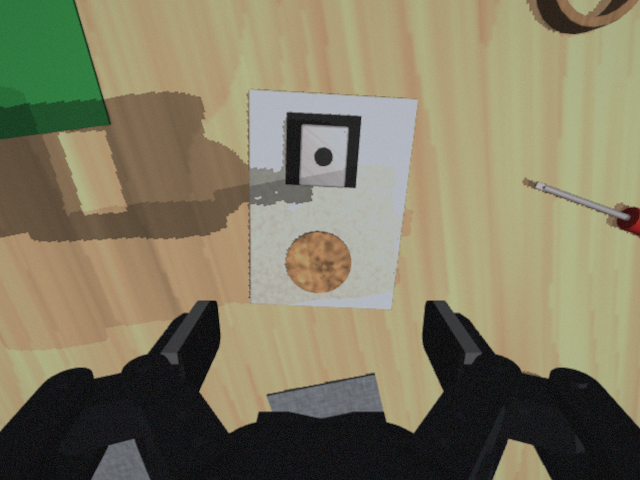

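Request:
{"op": "apply_moves", "data": {"plan": [{"rotation":[0.001,0,-0.024],"delta_pos":[-0.04,0.003,0.003],"grip":0.085},{"rotation":[0.001,0,-0.024],"delta_pos":[-0.042,0.002,0.003],"grip":0.085},{"rotation":[0.001,0,-0.024],"delta_pos":[-0.042,0.001,0.003],"grip":0.085},{"rotation":[0,0,-0.024],"delta_pos":[-0.042,0.001,0.003],"grip":0.085},{"rotation":[0.001,0,-0.024],"delta_pos":[-0.042,-0.001,0.003],"grip":0.085},{"rotation":[0,0,-0.024],"delta_pos":[-0.04,-0.001,0.003],"grip":0.085},{"rotation":[0.001,0.001,-0.02],"delta_pos":[-0.03,-0.002,0.004],"grip":0.085},{"rotation":[0,0,-0.012],"delta_pos":[-0.018,-0.002,0.004],"grip":0.085}]}}

```text
clock: 48.45
eef_pos: [0.4687, -0.3026, 0.1477]
orientation: [2.221, 2.21, 0.007]
ft_force: [0.1, -0.2, 0.8]
width: 0.997
```

```bash
python3 p.py .468 -.345 .08 0 .085 8 .049
```

```text
t 48.45 pos [ 0.4687 -0.3026  0.1477] yang -0.28 tilt 0.56 F [ 0.1 -0.2  0.8] w 0.0851 q6 -0.66 q1 -0.66
left [ 0.0001 -0.0003  0.0002] 0.02
{"rotation": [0.001, 0.0, -0.001], "delta_pos": [-0.005, -0.0, 0.008], "grip": 0.085},
{"rotation": [0.001, 0.0, -0.001], "delta_pos": [-0.005, -0.0, 0.009], "grip": 0.085},
{"rotation": [0.001, 0.001, -0.0], "delta_pos": [-0.005, -0.0, 0.008], "grip": 0.085},
{"rotation": [0.001, 0.0, -0.001], "delta_pos": [-0.005, -0.0, 0.009], "grip": 0.085},
{"rotation": [0.001, 0.001, -0.0], "delta_pos": [-0.006, -0.0, 0.008], "grip": 0.085},
{"rotation": [0.001, 0.0, -0.001], "delta_pos": [-0.005, -0.0, 0.009], "grip": 0.085},
{"rotation": [0.002, 0.001, -0.0], "delta_pos": [-0.006, -0.0, 0.008], "grip": 0.085},
{"rotation": [0.001, 0.0, -0.001], "delta_pos": [-0.005, -0.001, 0.009], "grip": 0.085},
```

Request:
{"op": "apply_moves", "data": {"plan": [{"rotation":[0.001,0,-0.001],"delta_pos":[-0.006,0,0.009],"grip":0.085},{"rotation":[0.001,0,-0.001],"delta_pos":[-0.006,0,0.01],"grip":0.085},{"rotation":[0.001,0.001,0],"delta_pos":[-0.006,0,0.011],"grip":0.085},{"rotation":[0.001,0,0],"delta_pos":[-0.006,0,0.012],"grip":0.085},{"rotation":[0.001,0.001,0],"delta_pos":[-0.005,0,0.012],"grip":0.085},{"rotation":[0.001,0,0],"delta_pos":[-0.003,0,0.01],"grip":0.085},{"rotation":[0.001,0.001,0],"delta_pos":[-0.001,0,0.005],"grip":0.085},{"rotation":[0,0,0],"delta_pos":[0,0,0],"grip":0.085}]}}

```text
clock: 49.25
eef_pos: [0.4686, -0.3363, 0.0725]
orientation: [-2.224, -2.217, -0.002]
ft_force: [-0.1, -0.0, 0.2]
width: 0.992
```

```bash
python3 -c "
from h import *
im,_,_=save('i2','wrist');cv2.imwrite('pics/i2_z.png',cv2.resize(im[180:420,200:440],None,fx=2.5,fy=2.5,interpolation=2))";python3 p.py .4683 -.347 .02 0 .085 8 .049
```

```text
t 49.30 pos [ 0.4687 -0.3363  0.073 ] yang -0.20 tilt 0.09 F [-0.9  0.4 -0.8] w 0.0853 q6 -0.70 q1 -0.70
left [-0.0004  0.0002  0.0001] 0.04
{"rotation": [0.0, -0.0, -0.0], "delta_pos": [-0.001, -0.0, 0.007], "grip": 0.085},
{"rotation": [0.0, -0.0, -0.0], "delta_pos": [-0.001, -0.0, 0.007], "grip": 0.085},
{"rotation": [0.0, -0.0, -0.001], "delta_pos": [-0.001, -0.0, 0.006], "grip": 0.085},
{"rotation": [0.0, -0.0, -0.0], "delta_pos": [-0.002, -0.0, 0.007], "grip": 0.085},
{"rotation": [0.0, -0.0, -0.001], "delta_pos": [-0.001, -0.0, 0.006], "grip": 0.085},
{"rotation": [0.0, -0.001, -0.0], "delta_pos": [-0.002, -0.0, 0.007], "grip": 0.085},
{"rotation": [0.0, -0.0, -0.001], "delta_pos": [-0.001, -0.0, 0.006], "grip": 0.085},
{"rotation": [0.0, -0.001, -0.0], "delta_pos": [-0.002, -0.0, 0.007], "grip": 0.085},
```

View pics/i2_z.png

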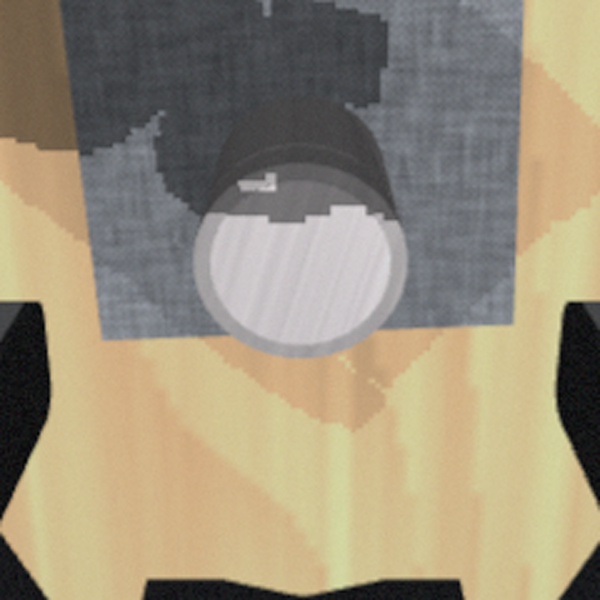

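Request:
{"op": "apply_moves", "data": {"plan": [{"rotation":[0,0,0],"delta_pos":[-0.002,0,0.008],"grip":0.085},{"rotation":[0,0,0],"delta_pos":[-0.002,0,0.01],"grip":0.085},{"rotation":[0,0,-0.001],"delta_pos":[-0.002,0,0.01],"grip":0.085},{"rotation":[0,0,0],"delta_pos":[-0.002,0,0.01],"grip":0.085},{"rotation":[0,0,-0.001],"delta_pos":[-0.001,0,0.01],"grip":0.085},{"rotation":[0,-0.001,0],"delta_pos":[-0.001,0,0.008],"grip":0.085},{"rotation":[0,0,0],"delta_pos":[0,0,0.004],"grip":0.085},{"rotation":[0,0,0],"delta_pos":[0,0,0],"grip":0.08}]}}

```text
clock: 50.1
eef_pos: [0.469, -0.347, 0.008]
orientation: [2.222, 2.22, 0.001]
ft_force: [0.3, 0.6, 0.6]
width: 0.936
```

```bash
python3 -c "
from h import *
K,V=load('i2');print(onz(K,V,(319.7,283.7),.063))";python3 p.py .4683 -.347 .002 0 .085 4 .049
```

```text
[ 0.4676566 -0.3471032  0.063    ]
t 50.10 pos [ 0.469 -0.347  0.008] yang -0.06 tilt 0.06 F [0.3 0.6 0.6] w 0.0799 q6 -0.72 q1 -0.72
left [-0. -0.  0.] 0.0
{"rotation": [0.0, -0.0, -0.0], "delta_pos": [-0.0, -0.0002, 0.0015], "grip": 0.085},
{"rotation": [0.0, -0.0, -0.0], "delta_pos": [-0.0, -0.0002, 0.0015], "grip": 0.085},
{"rotation": [0.0, -0.0, -0.001], "delta_pos": [-0.0, -0.0002, 0.0015], "grip": 0.085},
{"rotation": [0.001, -0.0, -0.0], "delta_pos": [-0.0, -0.0001, 0.0015], "grip": 0.085},
{"rotation": [0.0, 0.0, 0.0], "delta_pos": [0.0, 0.0, 0.0], "grip": 0.085},
{"rotation": [0.0, 0.0, 0.0], "delta_pos": [0.0, 0.0, 0.0], "grip": 0.085},
{"rotation": [0.0, 0.0, 0.0], "delta_pos": [0.0, 0.0, 0.0], "grip": 0.085},
{"rotation": [0.0, 0.0, 0.0], "delta_pos": [0.0, 0.0, 0.0], "grip": 0.085},
```

Request:
{"op": "apply_moves", "data": {"plan": [{"rotation":[0,0,0],"delta_pos":[0,-0.0003,0.002],"grip":0.075},{"rotation":[0,0,0],"delta_pos":[0,-0.0003,0.0015],"grip":0.07},{"rotation":[0,0,0],"delta_pos":[0,-0.0003,0.0015],"grip":0.065},{"rotation":[0,0,0],"delta_pos":[0,0,0.001],"grip":0.06},{"rotation":[0,0,0],"delta_pos":[0,0,0],"grip":0.055},{"rotation":[0,0,0],"delta_pos":[0,0,0],"grip":0.05},{"rotation":[0,0,0],"delta_pos":[0,0,0],"grip":0.045},{"rotation":[0,0,0],"delta_pos":[0,0,0],"grip":0.04}], "squeeze": 50}}

```text
clock: 50.9
eef_pos: [0.4684, -0.3474, 0.0031]
orientation: [2.221, 2.219, 0.001]
ft_force: [0.5, -0.6, -2.9]
width: 0.569
```

Request:
{"op": "apply_moves", "data": {"plan": [{"rotation":[0,0,0],"delta_pos":[0,0,0],"grip":0.035},{"rotation":[0,0,0],"delta_pos":[0,0,0],"grip":0.035},{"rotation":[0,0,0],"delta_pos":[0,0,-0.003],"grip":0.035},{"rotation":[0,0,0],"delta_pos":[0,0,-0.006],"grip":0.035},{"rotation":[0,0,0],"delta_pos":[0,0,-0.01],"grip":0.035},{"rotation":[0,0,0],"delta_pos":[0,0,-0.014],"grip":0.035},{"rotation":[0,0,0],"delta_pos":[0,0,-0.016],"grip":0.035},{"rotation":[0,0,0],"delta_pos":[0,0,-0.016],"grip":0.035}]}}

```text
clock: 51.7
eef_pos: [0.4674, -0.3463, 0.0711]
orientation: [-2.221, -2.22, -0.001]
ft_force: [0.3, -1.0, -3.1]
width: 0.568
```

```bash
python3 -c "
from h import *
im,_,_=save('i3','wrist')";python3 p.py .486 -.06 .09 -14 .035 8 .045
```

```text
t 51.75 pos [ 0.4686 -0.3473  0.074 ] yang -0.04 tilt 0.17 F [ 1.7 -1.2  0.3] w 0.0489 q6 -0.72 q1 -0.72
left [-0.0004 -0.0001  0.0004] 0.02
{"rotation": [0.0, 0.0, 0.03], "delta_pos": [0.036, 0.002, -0.002], "grip": 0.035},
{"rotation": [0.0, 0.0, 0.031], "delta_pos": [0.036, 0.001, -0.002], "grip": 0.035},
{"rotation": [0.0, 0.0, 0.03], "delta_pos": [0.036, -0.0, -0.002], "grip": 0.035},
{"rotation": [0.001, 0.0, 0.031], "delta_pos": [0.036, -0.001, -0.002], "grip": 0.035},
{"rotation": [0.0, 0.0, 0.03], "delta_pos": [0.036, -0.002, -0.002], "grip": 0.035},
{"rotation": [0.001, 0.0, 0.031], "delta_pos": [0.036, -0.003, -0.002], "grip": 0.035},
{"rotation": [0.0, 0.001, 0.03], "delta_pos": [0.035, -0.005, -0.002], "grip": 0.035},
{"rotation": [0.001, 0.0, 0.031], "delta_pos": [0.036, -0.005, -0.002], "grip": 0.035},
```

View pics/i3.png

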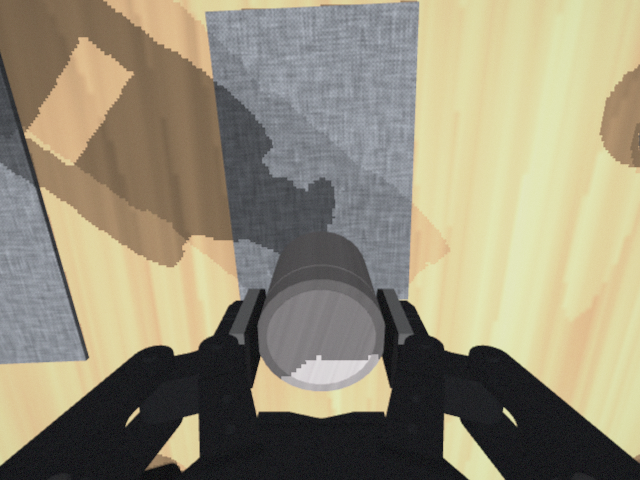

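Request:
{"op": "apply_moves", "data": {"plan": [{"rotation":[0,0,0.03],"delta_pos":[0.025,0.002,-0.004],"grip":0.035},{"rotation":[0,0,0.03],"delta_pos":[0.035,0.001,-0.003],"grip":0.035},{"rotation":[0,0,0.03],"delta_pos":[0.038,0,-0.002],"grip":0.035},{"rotation":[0,0,0.03],"delta_pos":[0.038,-0.001,0],"grip":0.035},{"rotation":[0,0,0.03],"delta_pos":[0.038,-0.002,0],"grip":0.035},{"rotation":[0,0,0.03],"delta_pos":[0.036,-0.003,0],"grip":0.035},{"rotation":[0,0,0.03],"delta_pos":[0.028,-0.004,0],"grip":0.035},{"rotation":[0,0,0.02],"delta_pos":[0.016,-0.003,0],"grip":0.035}]}}

```text
clock: 52.55
eef_pos: [0.4871, -0.0874, 0.0886]
orientation: [2.465, 1.926, 0.009]
ft_force: [-0.0, 0.1, -2.7]
width: 0.567
```

```bash
python3 p.py .4887 -.046 .06 -14 .035 7 .045
```

```text
t 52.55 pos [ 0.4871 -0.0874  0.0886] yang -13.99 tilt 0.85 F [-0.   0.1 -2.7] w 0.0485 q6 -0.02 q1 -0.27
left [ 0.0002 -0.0005 -0.0005] 0.01
{"rotation": [0.002, 0.001, 0.0], "delta_pos": [0.006, -0.001, 0.004], "grip": 0.035},
{"rotation": [0.002, 0.001, 0.0], "delta_pos": [0.006, -0.001, 0.004], "grip": 0.035},
{"rotation": [0.002, 0.0, 0.0], "delta_pos": [0.006, -0.001, 0.004], "grip": 0.035},
{"rotation": [0.002, 0.001, 0.0], "delta_pos": [0.006, -0.001, 0.004], "grip": 0.035},
{"rotation": [0.002, 0.0, 0.0], "delta_pos": [0.006, -0.002, 0.004], "grip": 0.035},
{"rotation": [0.002, 0.001, 0.0], "delta_pos": [0.005, -0.001, 0.004], "grip": 0.035},
{"rotation": [0.002, 0.0, 0.0], "delta_pos": [0.006, -0.002, 0.004], "grip": 0.035},
{"rotation": [0.0, 0.0, 0.0], "delta_pos": [0.0, 0.0, 0.0], "grip": 0.035},
```

Request:
{"op": "apply_moves", "data": {"plan": [{"rotation":[0.002,0.001,0],"delta_pos":[0.006,-0.001,0.005],"grip":0.035},{"rotation":[0.002,0.001,0],"delta_pos":[0.006,-0.001,0.006],"grip":0.035},{"rotation":[0.002,0,0],"delta_pos":[0.006,-0.001,0.007],"grip":0.035},{"rotation":[0.002,0.001,0],"delta_pos":[0.006,-0.001,0.007],"grip":0.035},{"rotation":[0.002,0,0],"delta_pos":[0.005,-0.001,0.007],"grip":0.035},{"rotation":[0.002,0.001,0],"delta_pos":[0.004,-0.001,0.006],"grip":0.035},{"rotation":[0.001,0,0],"delta_pos":[0.002,0,0.003],"grip":0.035},{"rotation":[0,0,0],"delta_pos":[0,0,0],"grip":0.035}]}}

```text
clock: 53.35
eef_pos: [0.4904, -0.0503, 0.044]
orientation: [2.474, 1.936, 0.0]
ft_force: [0.7, -0.8, -2.5]
width: 0.568
```

```bash
python3 -c "
from h import *
im,_,_=save('i4','wrist')";python3 p.py .4887 -.046 .025 -14 .035 7 .045
```

```text
t 53.40 pos [ 0.4904 -0.0504  0.0442] yang -13.91 tilt 0.03 F [-0.2 -0.3 -2.8] w 0.0483 q6 0.05 q1 -0.20
left [-0. -0. -0.] 0.04
{"rotation": [0.0, 0.0, 0.0], "delta_pos": [0.0006, -0.0004, 0.0027], "grip": 0.035},
{"rotation": [0.0, 0.0, 0.0], "delta_pos": [0.0005, -0.0004, 0.0028], "grip": 0.035},
{"rotation": [0.0, 0.0, 0.0], "delta_pos": [0.0006, -0.0004, 0.0027], "grip": 0.035},
{"rotation": [0.0, 0.0, 0.0], "delta_pos": [0.0005, -0.0004, 0.0028], "grip": 0.035},
{"rotation": [0.0, 0.0, 0.001], "delta_pos": [0.0006, -0.0004, 0.0027], "grip": 0.035},
{"rotation": [0.0, 0.0, 0.0], "delta_pos": [0.0005, -0.0004, 0.0028], "grip": 0.035},
{"rotation": [0.001, 0.0, 0.001], "delta_pos": [0.0006, -0.0003, 0.0027], "grip": 0.035},
{"rotation": [0.0, 0.0, 0.0], "delta_pos": [0.0, 0.0, 0.0], "grip": 0.035},
```

View pics/i4.png

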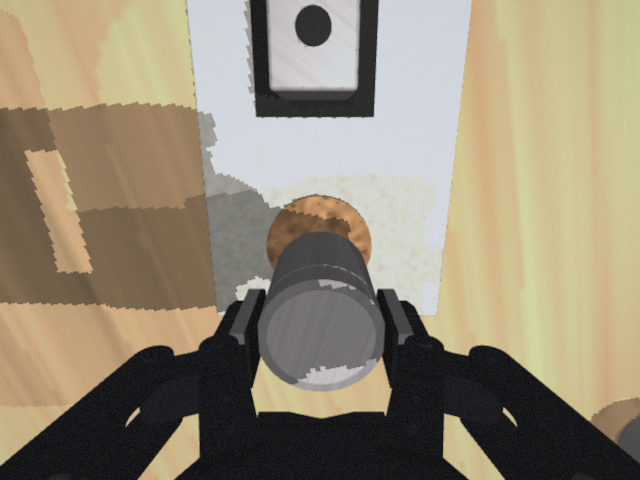

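```bash
python3 - <<'E'
from h import *
K,V=load('i4');print('lid',onz(K,V,(321,334),.104))
for n,box in(('g3',(170,270,80,185)),('i1',(225,300,275,360)),('i4',(190,260,255,380))):
    K,V=load(n);im=cv2.imread(f'pics/{n}.png');h=cv2.cvtColor(im,cv2.COLOR_BGR2HSV)
    y0,y1,x0,x1=box;m=((h[...,1]>95)&(h[...,0]<22)).astype(np.uint8);M=np.zeros_like(m);M[y0:y1,x0:x1]=m[y0:y1,x0:x1]
    M=cv2.morphologyEx(M,cv2.MORPH_OPEN,np.ones((3,3)));c,_=cv2.findContours(M,0,2);c=max(c,key=cv2.contourArea)
    if n!='i4':
        e=cv2.fitEllipse(cv2.convexHull(c));print(n,e,onz(K,V,e[0],.013))
    x,y,w,hh=cv2.boundingRect(c);print(n,x,y,w,hh)
    a=np.linspace(0,6.283,400)
    for cx,cy in((.4887,-.046),(.4897,-.0455)):
        q=proj(K,V,np.c_[cx+.033*np.cos(a),cy+.033*np.sin(a),0*a+.013]);print(q.min(0),q.max(0))
E
```

```text
lid [ 0.49041579 -0.04918115  0.104     ]
g3 ((130.99046325683594, 221.27247619628906), (75.80345916748047, 89.06246948242188), 124.72683715820312) [ 0.48781321 -0.04561443  0.013     ]
g3 89 182 85 80
[ 87.58136204 180.05042521] [173.40585165 261.71366889]
[ 88.54495652 181.34724597] [174.26544307 262.8325295 ]
i1 ((318.10308837890625, 261.78692626953125), (60.505523681640625, 64.56865692138672), 90.43081665039062) [ 0.48993045 -0.04504008  0.013     ]
i1 286 232 65 61
[284.03765165 231.29688505] [350.08582122 292.73212211]
[284.90572106 230.62481562] [350.99075414 292.1312619 ]
i4 267 196 104 64
[263.84255133 194.98742378] [369.84946976 295.04156946]
[265.15425823 193.78014421] [371.26607951 294.03503458]
```

Request:
{"op": "apply_moves", "data": {"plan": [{"rotation":[0,0,0],"delta_pos":[0.0006,-0.0003,0.003],"grip":0.035},{"rotation":[0,0,0],"delta_pos":[0.0006,-0.0003,0.003],"grip":0.035},{"rotation":[0,0,0],"delta_pos":[0.0006,-0.0003,0.003],"grip":0.035},{"rotation":[0,0,0],"delta_pos":[0.0006,-0.0002,0.003],"grip":0.035},{"rotation":[0,0,0],"delta_pos":[0.0005,0,0.003],"grip":0.035},{"rotation":[0,0,0],"delta_pos":[0.0003,0,0.003],"grip":0.035},{"rotation":[0,0,0],"delta_pos":[0,0,0.002],"grip":0.035},{"rotation":[0,0,0],"delta_pos":[0,0,0.001],"grip":0.035}]}}

```text
clock: 54.2
eef_pos: [0.4907, -0.0474, 0.0221]
orientation: [2.473, 1.934, 0.002]
ft_force: [-0.1, -0.1, -2.3]
width: 0.565
```

```bash
python3 p.py .4893 -.0465 .013 -14 .035 8 .045
```

```text
t 54.20 pos [ 0.4907 -0.0474  0.0221] yang -13.94 tilt 0.13 F [-0.1 -0.1 -2.3] w 0.0483 q6 0.05 q1 -0.19
left [ 0. -0. -0.] 0.02
{"rotation": [0.0, 0.0, 0.0], "delta_pos": [0.0001, -0.0002, 0.0011], "grip": 0.035},
{"rotation": [0.0, 0.0, 0.0], "delta_pos": [0.0001, -0.0002, 0.0011], "grip": 0.035},
{"rotation": [0.0, 0.0, 0.0], "delta_pos": [0.0001, -0.0002, 0.0012], "grip": 0.035},
{"rotation": [0.0, 0.0, 0.0], "delta_pos": [0.0, -0.0002, 0.0011], "grip": 0.035},
{"rotation": [0.001, 0.0, 0.0], "delta_pos": [0.0001, -0.0002, 0.0012], "grip": 0.035},
{"rotation": [0.0, 0.0, 0.0], "delta_pos": [0.0, -0.0002, 0.0011], "grip": 0.035},
{"rotation": [0.001, 0.0, 0.001], "delta_pos": [0.0001, -0.0002, 0.0012], "grip": 0.035},
{"rotation": [0.0, 0.0, 0.0], "delta_pos": [0.0, -0.0002, 0.0011], "grip": 0.035},
```

Request:
{"op": "apply_moves", "data": {"plan": [{"rotation":[0,0,0],"delta_pos":[0.0001,-0.0003,0.0013],"grip":0.035},{"rotation":[0,0,0],"delta_pos":[0.0001,-0.0003,0.0013],"grip":0.035},{"rotation":[0,0,0],"delta_pos":[0.0001,-0.0002,0.0013],"grip":0.035},{"rotation":[0,0,0],"delta_pos":[0,-0.0002,0.0013],"grip":0.035},{"rotation":[0.001,0,0],"delta_pos":[0.0001,-0.0002,0.0012],"grip":0.035},{"rotation":[0,0,0],"delta_pos":[0,-0.0001,0.001],"grip":0.035},{"rotation":[0,0,0],"delta_pos":[0,0,0.0005],"grip":0.035},{"rotation":[0,0,0],"delta_pos":[0,0,0],"grip":0.035}]}}

```text
clock: 55.0
eef_pos: [0.4895, -0.0467, 0.0136]
orientation: [2.474, 1.935, 0.001]
ft_force: [-0.7, -0.2, -1.7]
width: 0.566
```

```bash
python3 p.py .4893 -.0465 .013 -14 .035 8 .045|head -1
```

```text
t 55.00 pos [ 0.4895 -0.0467  0.0136] yang -13.94 tilt 0.08 F [-0.7 -0.2 -1.7] w 0.0484 q6 0.05 q1 -0.19
```

Request:
{"op": "apply_moves", "data": {"plan": [{"rotation":[0,0,0],"delta_pos":[0,0,0.0005],"grip":0.035},{"rotation":[0,0,0],"delta_pos":[0,0,0.0005],"grip":0.035},{"rotation":[0,0,0],"delta_pos":[0,0,0.0005],"grip":0.035},{"rotation":[0,0,0],"delta_pos":[0,0,0],"grip":0.035},{"rotation":[0,0,0],"delta_pos":[0,0,0],"grip":0.035},{"rotation":[0,0,0],"delta_pos":[0,0,0],"grip":0.035},{"rotation":[0,0,0],"delta_pos":[0,0,0],"grip":0.035},{"rotation":[0,0,0],"delta_pos":[0,0,0],"grip":0.035}]}}

```text
clock: 55.8
eef_pos: [0.4898, -0.0466, 0.013]
orientation: [2.473, 1.935, 0.002]
ft_force: [-0.2, 1.3, -0.5]
width: 0.567
```

Contact. Press a trifle, release and retreat.

Request:
{"op": "apply_moves", "data": {"plan": [{"rotation":[0,0,0],"delta_pos":[0,0,0.0004],"grip":0.035},{"rotation":[0,0,0],"delta_pos":[0,0,0],"grip":0.047},{"rotation":[0,0,0],"delta_pos":[0,0,0],"grip":0.05},{"rotation":[0,0,0],"delta_pos":[0,0,0],"grip":0.054},{"rotation":[0,0,0],"delta_pos":[0,0,0],"grip":0.06},{"rotation":[0,0,0],"delta_pos":[0,0,0],"grip":0.067},{"rotation":[0,0,0],"delta_pos":[0,0,0],"grip":0.075},{"rotation":[0,0,0],"delta_pos":[0,0,0],"grip":0.083}], "squeeze": 30}}

```text
clock: 56.6
eef_pos: [0.4905, -0.0468, 0.0133]
orientation: [2.472, 1.934, 0.003]
ft_force: [0.8, 0.3, 0.8]
width: 0.971
```

Request:
{"op": "apply_moves", "data": {"plan": [{"rotation":[0,0,0],"delta_pos":[0,0,0],"grip":0.085},{"rotation":[0,0,0],"delta_pos":[0,0,-0.01],"grip":0.085},{"rotation":[0,0,0],"delta_pos":[0,0,-0.02],"grip":0.085},{"rotation":[0,0,0],"delta_pos":[0,0,-0.03],"grip":0.085},{"rotation":[0,0,0],"delta_pos":[0,0,-0.035],"grip":0.085},{"rotation":[0,0,0],"delta_pos":[0,0,-0.035],"grip":0.085},{"rotation":[0,0,0],"delta_pos":[0,0,-0.03],"grip":0.085},{"rotation":[0,0,0],"delta_pos":[0,0,-0.015],"grip":0.085}]}}

```text
clock: 57.4
eef_pos: [0.4882, -0.0463, 0.1972]
orientation: [2.474, 1.935, -0.0]
ft_force: [-0.3, 0.0, 0.0]
width: 0.991
```

Request:
{"op": "apply_moves", "data": {"plan": [{"rotation":[0,0,0],"delta_pos":[0,0,0],"grip":0.085},{"rotation":[0,0,0],"delta_pos":[0,-0.02,0],"grip":0.085},{"rotation":[0,0,0],"delta_pos":[0,-0.03,0],"grip":0.085},{"rotation":[0,0,0],"delta_pos":[0,-0.03,0],"grip":0.085},{"rotation":[0,0,0],"delta_pos":[0,-0.02,0],"grip":0.085},{"rotation":[0,0,0],"delta_pos":[0,0,0],"grip":0.085},{"rotation":[0,0,0],"delta_pos":[0,0,0],"grip":0.085},{"rotation":[0,0,0],"delta_pos":[0,0,0],"grip":0.085}]}}

```text
clock: 58.2
eef_pos: [0.3873, -0.0215, 0.1964]
orientation: [2.474, 1.934, 0.001]
ft_force: [-0.1, -0.4, -0.1]
width: 0.996
```

```bash
python3 -c "
from h import *
save('j1','wrist');im,_,_=save('j1_top','top');im2,_,_=save('j1_scene','scene')
cv2.imwrite('pics/j1_tz.png',cv2.resize(im[170:290,130:390],None,fx=3,fy=3,interpolation=2))
print(manip.get_obs()['ft_force'])"
```

```text
[ 0.46317685 -0.25719311 -0.54350006]
```

View pics/j1.png

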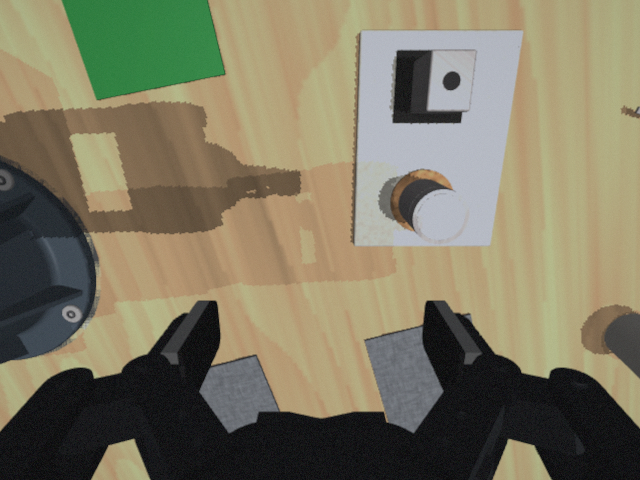

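View pics/j1_tz.png

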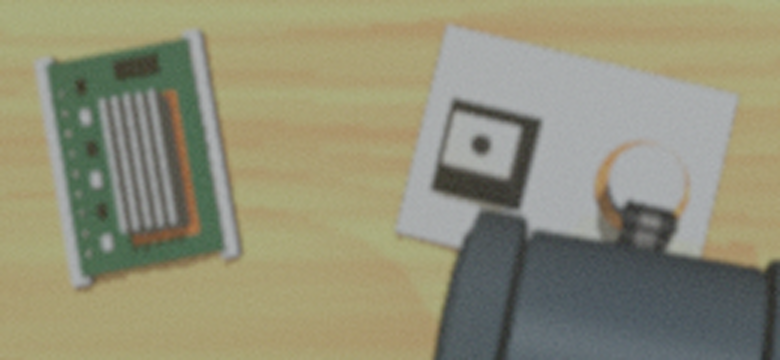

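View pics/j1_scene.png

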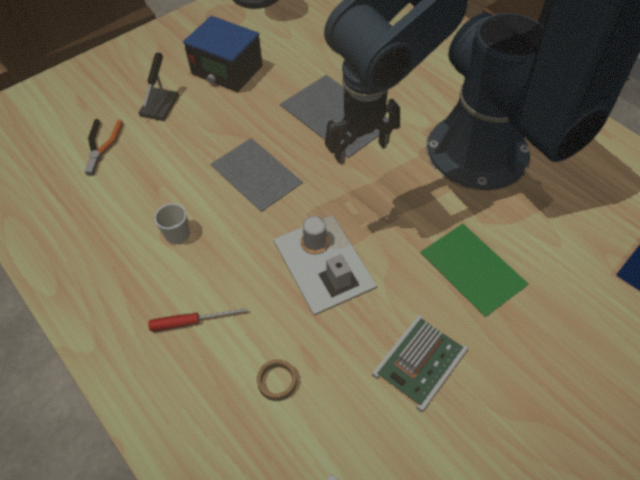

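```bash
python3 - <<'E'
from h import *
K,V=load('j1');print('block',onz(K,V,(451.5,81),.069),'tin',onz(K,V,(440.5,216),.073))
K,V=load('j1_top');f=lambda u,z:onz(K,V,(130+u[0]/3-.33,170+u[1]/3-.33),z)
print('block',f((481,145),.069));
u=np.radians(10.7);c,s=np.cos(u),np.sin(u)
P=[[.5057+c*x-s*y,.288+s*x+c*y,.056] for x in(.045,-.045) for y in(.018,-.018)]
print('pred hs top corners', ((proj(K,V,P)-[130-.33,170-.33])*3).round(0).tolist())
P=[[.5057+c*x-s*y,.288+s*x+c*y,.016] for x in(.05,-.05) for y in(.023,-.023)]
print('pred cu', ((proj(K,V,P)-[130-.33,170-.33])*3).round(0).tolist())
E
```

```text
block [0.51434945 0.05953556 0.069     ] tin [ 0.48913768 -0.04688652  0.073     ]
block [0.51545774 0.05898394 0.069     ]
pred hs top corners [[97.0, 103.0], [151.0, 92.0], [121.0, 236.0], [174.0, 225.0]]
pred cu [[108.0, 105.0], [174.0, 92.0], [133.0, 247.0], [199.0, 234.0]]
```

```bash
python3 -c "
from plant import manip
print(manip.finish_job())"
```

```text
the job is handed in; nothing more can be done
None
```

I carried out the whole job in the order asked and handed it in at about 58 s of the 128 s allowed. The simulator gave no verdict.

1. **Setting aside:** I stood the block and then the tin upright on the smaller grey mat. The heat sink stayed where it was.
2. **Heat sink:** I set it fins up on the copper, with its length along the rectangle's. After release the wrist picture showed equal margins on both long sides. The end margin, measured with the heat sink still held just above the copper, was about 5.3 mm against an ideal 5 mm.
3. **Block and tin:** I put both back upright, lowering each until the force reading showed contact before opening the fingers. Last pictures, in m:

| Thing | Where it stands (x, y) | Home centre as measured (x, y) |
|---|---|---|
| Block | 0.514, 0.0595 | pad: 0.514, 0.060 |
| Tin | 0.489, -0.047 | coaster: 0.489, -0.046 |

The final scene picture shows the tape roll, screwdriver and cup where they were, and the gripper clear of everything.

**What failed or disagreed:**
- **First heat sink grasp missed.** The fingers closed just above the fins and the heat sink was not disturbed. The pictures showed the real fingertips about 30 mm behind the reported tool point. I gripped lower after that and it held.
- **Small measuring differences.** Repeated position measurements differed by 1–2 mm between views. One check just before the block's release put it about 1.3 mm off the pad's middle along the row. I left it, as that is within the calibration error.

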